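# Load the drying tray with weld nuts and start the timer

## Robot

A 7-joint arm with a two-finger parallel gripper is mounted at the origin on the work surface. World frame = base frame: x ahead of the robot, y to its left, z up, the work surface at z = 0. Lengths are in m, angles in rad, forces in N, time in s.
With the tool pointing down it reaches from about 0.4 to 0.9 m from the base axis. Payload 5.5 kg.
Tool frame: the origin (TCP) lies on the centre line of the jaws, within the pads' length; the fingertips stand 8 mm ahead of it and the grasp point (between the pads) lies 11 mm behind it; z points along the fingers, y is the direction in which the jaws open and shut (so a half turn about z gives the same grasp; the last joint's range is limited). The gripper opens to 85 mm and grips with 20 to 120 N. Pads are 22 mm wide; open, the fingers measure 114 mm over their backs; the gripper's body (76 mm by 85 mm) begins 54 mm behind the grasp point. The pads swing forward as they close: fully open they stand 13 mm farther back than shut.
Start: joints at [-1.058, 0.501, -0.427, 1.55, 0.221, 1.138, -0.21], TCP at [0.161, 0.63, 0.239] pointing down, gripper open.
Joint ranges: [-2.88, 2.88], [-0.31, 2.03], [-1.54, 1.56], [0.2, 2.42], [-1.41, 4.55], [0.19, 2.02], [-2.57, 2.57]. Speed limits (rad/s): [2.57, 2.57, 3.14, 3.14, 3.14, 3.14, 3.14].

## Interface

Orientations are given as a unit quaternion [w, x, y, z].
In Python, from workcell import arm gives the robot as it stands.
- The arm moves only by the tool play_rows, never from a script. Its argument "commands" is a list of rows, each an object of numbers: "wx", "wy", "wz": the turn, a rotation vector about the world's x, y, z in rad; "x", "y", "z": the shift along the world's x, y, z in mm; "jaw": the finger opening in mm, from 0 to 85.4. In form: [{"wx": .., "wy": .., "wz": .., "x": .., "y": .., "z": .., "jaw": ..}, ...]. A call has 1 to 12 rows; each row shifts and turns the commanded pose from where the row before left it; what a row does not reach is not made up. A row lasts 1/10 s, in which the tool goes at most 50 mm and 8.59 degrees, less where a joint would pass 70% of its speed; a pose out of reach is approached as far as the arm can. A call with a gripper value outside its range is refused whole. The fingers move at their own pace and stop on an object; "grip_force" is the grip in N (left out, the last holds). Time passes only in rows, so rows that do not move let the fingers close. It gives the time, the measured TCP pose, the force and the opening at its end, in the units of the state.
- arm.get_state(): the state, without advancing time (a new reading comes with each control period).
- arm.read_camera(name): name is "scene" or "top" or "wrist"; returns (picture, depth): 480x640x3 uint8, blue, green, red; 480x640 float32, m along the optical axis (not along the pixel's ray), 0 where there is no reading.
- arm.camera_info(name): a dict with "mtx" (3x3 intrinsics, pixels), "R" (3x3) and "t" (3): a world point X has camera coordinates R X + t. Camera axes: x right, y down, z forward; pixel columns grow to the right and rows downward; lengths in m; the calibration is good to about 2 mm. The wrist camera is an equidistant fisheye: a pixel r from the principal point sees the ray r / f radians off the axis. A picture is of the moment at which its call begins: read the wrist's pose just before it. camera_info takes no time and is no camera call; for the wrist camera it gives the pose at the moment of the call.
- arm.close_job(): hands the job in, once; it reports no verdict.
The state is a dict: "clock": time; "q": joint angles; "joint_vel": joint speeds; "tau": joint torques, N m; "ee_pos": TCP position; "ee_rot": TCP orientation; "force": force on the tool from outside, world axes, zero at the start; "torque": the same for the moment, N m; "finger_gap": opening from 0.0 (shut) to 1.0 (fully open).
Only numpy, scipy, OpenCV 4.12 (cv2) and the standard library are available. Lean on these libraries where they do the work, as an engineer would, in place of code of your own. Each camera call takes 0.05 s, during which the arm holds its last target.

## Task

Get the washed weld nuts ready for drying: tip all the nuts in the pot out into the steel tray, stand the pot upright again on its cork pad, and put the loose nuts from the bench in the tray as well. When every nut is in the tray, slide the tray fully home under the blue hood, and only then wind the timer's orange key clockwise up to its stop. Leave the other things on the bench alone.

Things in the scene. Friction and masses are not known exactly. Their poses are not given: they have to be found in the camera images.
- pot: small aluminium pouring pot, open cone: 66 mm across at the foot, 108 mm across at the rim, 72 mm high, 3 mm wall, 4 mm floor; holds 3 or 4 nuts at the start. Origin at the centre of its underside, z up through the mouth, black handle on its +x side, which at the start points roughly away from the robot
- pot_handle (a point): grip point on the pot's handle, at x 81, z 45 mm in the pot's frame and with its axes: middle of an upright black plate 10 mm thick (y), 28 mm long (x) and 50 mm high (z from 18 to 68 mm above the pot's underside), 13 mm clear of the rim
- pad: round cork pad, 140 mm across and 3 mm thick, fixed on the bench, where the pot belongs; origin at the centre of its underside
- tray: open square steel tray, 140 x 140 mm outside, 36 mm high, walls and floor 5 mm, loose between the guides of the slideway and drawn out in front of the hood at the start. Origin at the centre of its underside, 4 mm above the bench; its handle is on its -x side, towards the robot
- tray_tab (a point): grip point on the tray's red upright tab handle, at x -125, z 58 mm in the tray's frame and with its axes; the tab is 10 mm thick (y), 26 mm long (x), z from 7 to 77 mm above the tray's underside
- hood: low blue drying hood with a slideway in front, fixed. Origin on the bench below the middle of the hood's front lip; x runs inwards along the slideway. Floor plate 4 mm thick; guides 16 mm high, 150 mm apart, from x -155 to 0 mm. The hood covers x 0 to 155 mm, roof 64 to 74 mm above the bench, stop wall inside at x 147 mm. With the tray fully home its origin is at x 77 mm
- key_grip (a point): middle of the orange winged key on top of a grey clockwork timer (box 90 x 90 x 52 mm): a plate 44 mm long (along this point's x), 10 mm thick (y), 30 mm high, its top 94 mm and this point 80 mm above the bench; the key turns about the vertical through this point
- key (a joint): winding angle of the key in rad: grows as the key is turned clockwise seen from above, against a light spring (under 0.15 N m); it stays where it is left and comes to a stop, fully wound, at 4.71. It starts between 0 and 0.6.
- nut1: dark steel hexagonal weld nut, 24 mm across flats, 16 mm high, with a 16 mm bore; origin in the middle of one flat face, z along the bore, x through a corner; starts in the pot
- nut2: dark steel hexagonal weld nut, 24 mm across flats, 16 mm high, with a 16 mm bore; origin in the middle of one flat face, z along the bore, x through a corner; starts in the pot
- nut3: dark steel hexagonal weld nut, 24 mm across flats, 16 mm high, with a 16 mm bore; origin in the middle of one flat face, z along the bore, x through a corner; starts in the pot (may be absent)
- nut4: dark steel hexagonal weld nut, 24 mm across flats, 16 mm high, with a 16 mm bore; origin in the middle of one flat face, z along the bore, x through a corner; starts in the pot (may be absent)
- nut5: dark steel hexagonal weld nut, 24 mm across flats, 16 mm high, with a 16 mm bore; origin in the middle of one flat face, z along the bore, x through a corner; starts lying on the bench (may be absent)
- nut6: dark steel hexagonal weld nut, 24 mm across flats, 16 mm high, with a 16 mm bore; origin in the middle of one flat face, z along the bore, x through a corner; starts lying on the bench (may be absent)
- nut7: dark steel hexagonal weld nut, 24 mm across flats, 16 mm high, with a 16 mm bore; origin in the middle of one flat face, z along the bore, x through a corner; starts lying on the bench (may be absent)
- nut8: dark steel hexagonal weld nut, 24 mm across flats, 16 mm high, with a 16 mm bore; origin in the middle of one flat face, z along the bore, x through a corner; starts lying on the bench (may be absent)
- mug: white mug, 82 mm across, 92 mm high; a bystander, to be left alone
- tape: yellow tape measure, 65 x 40 x 60 mm; a bystander, to be left alone
- bracket: aluminium angle bracket, 120 x 30 mm foot, 60 mm high; a bystander, to be left alone
- magnet: flat red welding magnet, 75 x 50 x 14 mm; a bystander, to be left alone

How it is judged:
On the way, in this order (a step that is already met when the one before it is completed fails the run):
1. the pot has been tipped out (past about 70 degrees) (angle between pot's own z axis and vertical above 1.2 rad), for 0.1 s.
2. every nut lies in the tray (x of nut1 in the frame of tray between -0.066 and 0.066 m and y of nut1 in the frame of tray between -0.066 and 0.066 m and z of nut1 in the frame of tray between 0 and 0.045 m and x of nut2 in the frame of tray between -0.066 and 0.066 m and y of nut2 in the frame of tray between -0.066 and 0.066 m and z of nut2 in the frame of tray between 0 and 0.045 m and x of nut3 in the frame of tray between -0.066 and 0.066 m and y of nut3 in the frame of tray between -0.066 and 0.066 m and z of nut3 in the frame of tray between 0 and 0.045 m and x of nut4 in the frame of tray between -0.066 and 0.066 m and y of nut4 in the frame of tray between -0.066 and 0.066 m and z of nut4 in the frame of tray between 0 and 0.045 m and x of nut5 in the frame of tray between -0.066 and 0.066 m and y of nut5 in the frame of tray between -0.066 and 0.066 m and z of nut5 in the frame of tray between 0 and 0.045 m and x of nut6 in the frame of tray between -0.066 and 0.066 m and y of nut6 in the frame of tray between -0.066 and 0.066 m and z of nut6 in the frame of tray between 0 and 0.045 m and x of nut7 in the frame of tray between -0.066 and 0.066 m and y of nut7 in the frame of tray between -0.066 and 0.066 m and z of nut7 in the frame of tray between 0 and 0.045 m and x of nut8 in the frame of tray between -0.066 and 0.066 m and y of nut8 in the frame of tray between -0.066 and 0.066 m and z of nut8 in the frame of tray between 0 and 0.045 m), for 0.2 s.
3. the tray is fully home under the hood, with every nut in it (all of step 2 and x of tray in the frame of hood above 0.067 m), for 0.2 s.
4. the key is wound up to its stop (value of joint key above 4.4 rad), for 0.2 s.
At the end, for the whole second after the job is handed in: every nut in the tray (within 66 mm of its middle each way, under 45 mm up); the tray home (origin more than 67 mm past the hood's lip; 77 is the stop); the key past 4.4 rad; the pot upright within 0.12 rad on the pad, centres within 40 mm; all at rest (all of step 3 and value of joint key above 4.4 rad and horizontal distance between pot and pad below 0.04 m and angle between pot's own z axis and vertical below 0.12 rad and height (world z) of pot between -0.003 and 0.009 m and linear speed of each of nut1, nut2, nut3, nut4, nut5, nut6, nut7, nut8, pot, tray below 0.03 m/s); the robot touches nothing.
It fails at once if a bystander is pushed more than 50 mm from its place (distance of any of mug, tape, bracket, magnet from where it was at the start of the episode above 0.05 m).
Of nut3, nut4 only 1 to 2 are there at a start; the rules pass over those that are not, and their reading is None.
Of nut5, nut6, nut7, nut8 only 2 to 4 are there at a start; the rules pass over those that are not, and their reading is None.
At some moment in a run one of pot may be knocked a few centimetres aside while the robot is not near it.
It also fails if it takes over 210 s, if anything falls off the work surface, if the arm or the gripper's body presses on something with over 40 N, if the wrist force passes 120 N, or if a joint passes its speed limit or range.

## Working session

There is one attempt and no reset: what is moved stays moved. The work goes in short steps, Python scripts to look and compute and a tool call to move; the robot and the scene stay as the last step left them, time stands still between calls to the robot, and variables do not carry over. Pictures are saved under pics/ and viewed, and the job is handed in when it is done.

Besides the shell and the picture viewer there is one more tool, called after "Request:" by a JSON object that holds its "fn" and its "kwargs", one argument or row to a line. play_rows: Moves the arm, as the interface text tells. Its arguments: {"type":"object","properties":{"commands":{"type":"array","items":{"type":"object","properties":{"wx":{"type":"number"},"wy":{"type":"number"},"wz":{"type":"number"},"x":{"type":"number"},"y":{"type":"number"},"z":{"type":"number"},"jaw":{"type":"number"}}}},"grip_force":{"type":"number"}},"required":["commands"]}

```bash
ls; mkdir -p pics
python3 - <<'E'
from workcell import arm
import cv2
s=arm.get_state();print({k:s[k] for k in('clock','ee_pos','ee_rot','finger_gap','force')})
for n in('scene','top','wrist'):
    i=arm.camera_info(n);print(n,i)
    p,d=arm.read_camera(n);cv2.imwrite(f'pics/{n}0.png',p)
    import numpy as np;np.save(f'{n}0.npy',d)
E
```

```text
pics
{'clock': 0.0, 'ee_pos': array([0.16055899, 0.62914817, 0.23823634]), 'ee_rot': array([-1.55589681e-04,  1.24545231e-01,  9.92213444e-01, -9.70577581e-04]), 'finger_gap': 0.9989865288096715, 'force': array([0.12063419, 0.4832695 , 0.71348671])}
scene {'mtx': array([[540.78185693,   0.        , 310.46512424],
       [  0.        , 540.78185693, 242.80295786],
       [  0.        ,   0.        ,   1.        ]]), 'R': array([[ 0.72788957,  0.68569035, -0.00234751],
       [ 0.56974163, -0.60670292, -0.55435191],
       [-0.381538  ,  0.4021695 , -0.83227907]]), 't': array([-0.37134709, -0.27107373,  1.28775796])}
top {'mtx': array([[543.42434243,   0.        , 326.78554084],
       [  0.        , 543.42434243, 241.52723129],
       [  0.        ,   0.        ,   1.        ]]), 'R': array([[ 1.41821810e-02, -9.99895970e-01,  2.62945027e-03],
       [-9.93314136e-01, -1.43900413e-02, -1.14542366e-01],
       [ 1.14568288e-01, -9.87409555e-04, -9.93414884e-01]]), 't': array([-0.00674808,  0.55190543,  1.03212266])}
wrist {'mtx': array([[371.64829954,   0.        , 318.83924175],
       [  0.        , 371.64829954, 243.16870597],
       [  0.        ,   0.        ,   1.        ]]), 'R': array([[ 2.48203036e-01,  9.68708032e-01,  2.93047467e-05],
       [ 9.25401414e-01, -2.37115928e-01,  2.95648879e-01],
       [ 2.86404392e-01, -7.33538306e-02, -9.55296676e-01]]), 't': array([-0.64987663, -0.03788041,  0.37869087])}
```

View pics/top0.png

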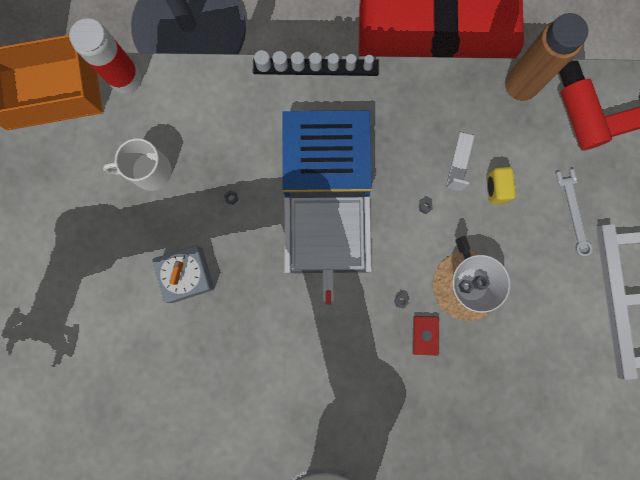

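View pics/scene0.png

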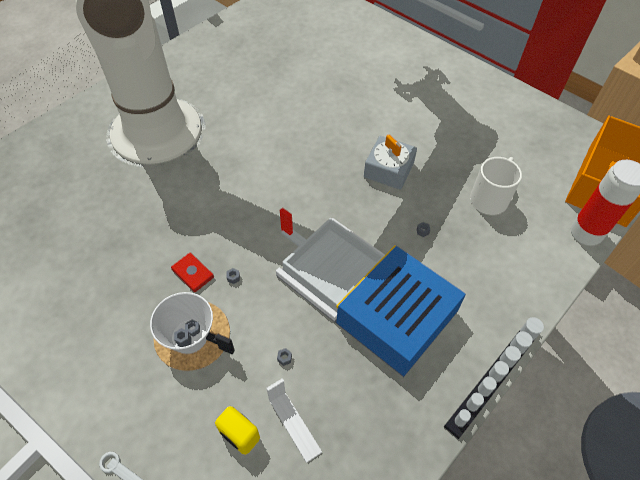

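View pics/wrist0.png

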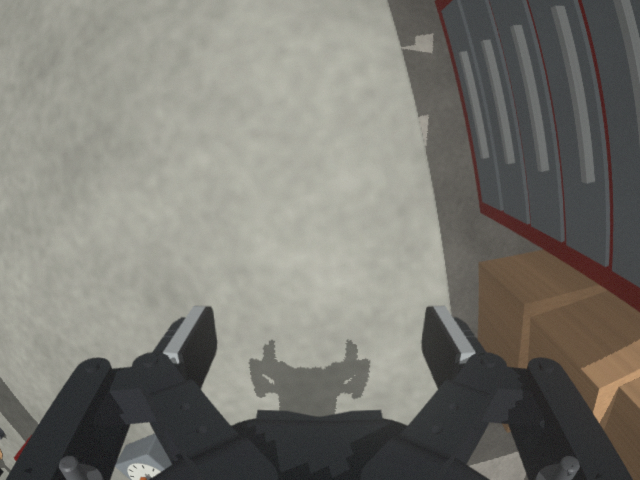

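Top view: the hood is at (327,150), tray (327,233), red tab (328,297), timer (183,275), pot (480,284) and its handle (463,245). Loose nuts are at (231,197), (425,205) and (401,299). I'll measure these and look at enlarged crops.

```bash
cat > h.py <<'E'
import numpy as np,cv2
from workcell import arm
def ray(n,u,v,i=None):
    i=i or arm.camera_info(n);K=i['mtx']
    a=(u-K[0,2])/K[0,0];b=(v-K[1,2])/K[1,1]
    if n=='wrist':
        r=np.hypot(a,b);d=np.array([a/r*np.sin(r),b/r*np.sin(r),np.cos(r)]) if r>1e-9 else np.array([0,0,1.])
    else: d=np.array([a,b,1.])
    R=i['R'];return -R.T@i['t'],R.T@d
def atz(n,u,v,z,i=None):
    c,d=ray(n,u,v,i);return c+d*(z-c[2])/d[2]
def tri(a,b):
    # a,b=(c,d)
    A=np.array([a[1],-b[1]]).T;s=np.linalg.lstsq(A,b[0]-a[0],rcond=None)[0]
    p=a[0]+a[1]*s[0];q=b[0]+b[1]*s[1];return (p+q)/2,np.linalg.norm(p-q)
def depthpt(n,u,v,D,i=None):
    c,d=ray(n,u,v,i);i=i or arm.camera_info(n)
    return c+d*D[int(round(v)),int(round(u))]/(i['R']@d)[2]
def proj(n,X,i=None):
    i=i or arm.camera_info(n);K=i['mtx'];p=i['R']@np.asarray(X)+i['t']
    if n=='wrist':
        r=np.hypot(p[0],p[1]);t=np.arctan2(r,p[2]);return K[0,0]*p[0]/r*t+K[0,2],K[1,1]*p[1]/r*t+K[1,2]
    return K[0,0]*p[0]/p[2]+K[0,2],K[1,1]*p[1]/p[2]+K[1,2]
def crop(img,x,y,w,h,s,out):
    c=cv2.resize(img[y:y+h,x:x+w],None,fx=s,fy=s,interpolation=cv2.INTER_CUBIC)
    cv2.imwrite(out,c)
E
python3 - <<'E'
from h import *
t=cv2.imread('pics/top0.png');s=cv2.imread('pics/scene0.png')
crop(t,390,190,150,120,5,'pics/c1.png')
crop(t,270,180,120,130,4.5,'pics/c2.png')
crop(s,140,250,160,120,5,'pics/c3.png')
crop(t,140,180,110,130,4.5,'pics/c4.png')
D=np.load('top0.npy')
for n,(u,v) in dict(tab=(328,297),nutA=(231,194),nutB=(425,201),nutC=(401,296),floor=(328,233),key=(176,271),rim=(480,311),hood=(327,150),handle=(462,246),bench=(330,420)).items(): print(n,depthpt('top',u,v,D).round(4))
E
```

```text
tab [ 0.4433 -0.0025  0.0816]
nutA [0.649  0.1965 0.0056]
nutB [ 0.6385 -0.1947  0.0156]
nutC [ 0.4482 -0.1463  0.0153]
floor [ 0.5718 -0.001   0.0088]
key [0.4865 0.2765 0.0931]
rim [ 0.4216 -0.2848  0.0733]
hood [0.7234 0.0033 0.0747]
handle [ 0.5434 -0.2555  0.0637]
bench [ 0.2076 -0.01    0.0047]
```

View pics/c1.png

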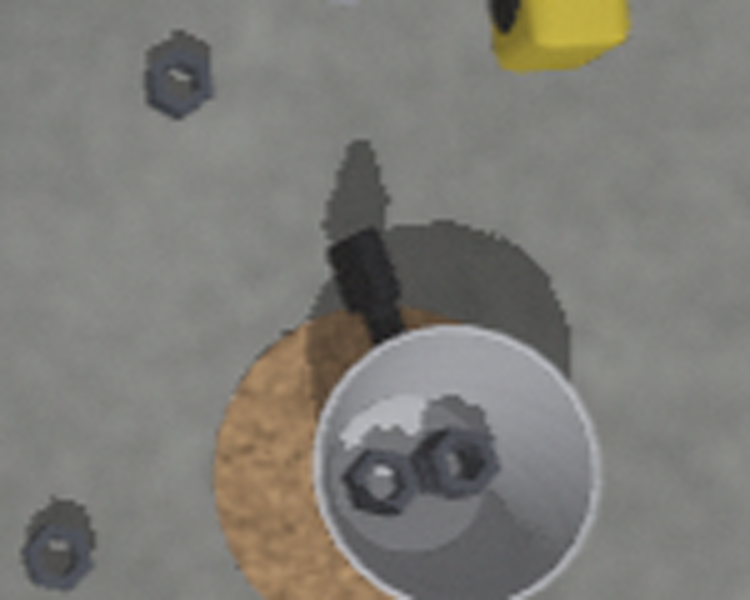

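View pics/c2.png

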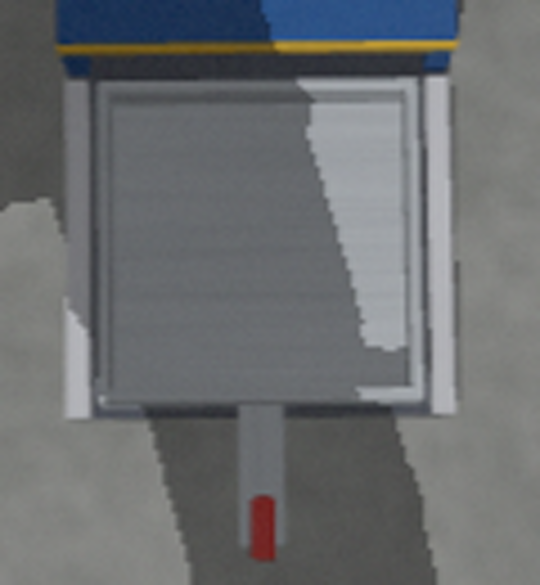

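View pics/c3.png

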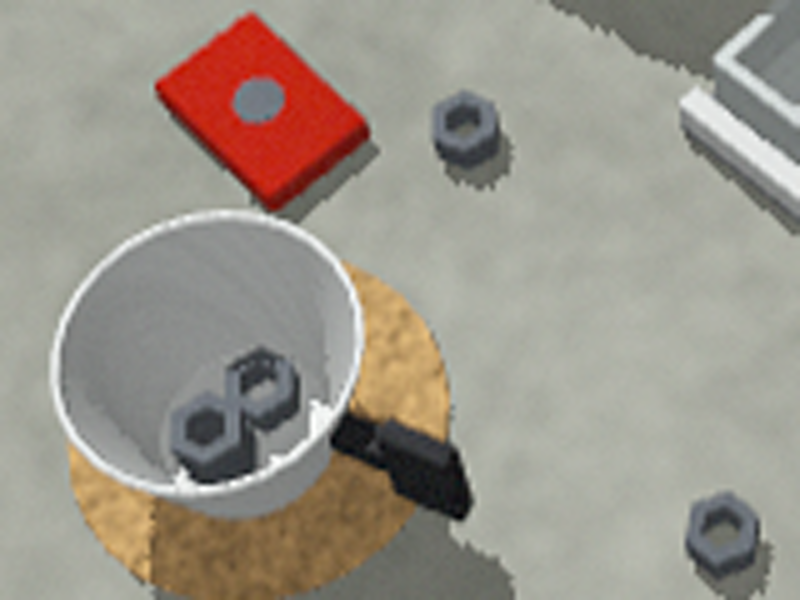

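View pics/c4.png

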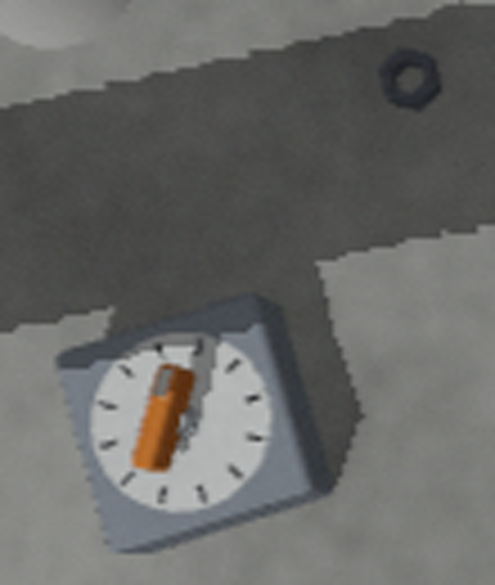

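Run:
```python
from h import *
def T(u,v): return u/5+390,v/5+190
def S(u,v): return u/5+140,v/5+250
pts={ # c1 crop, c3 crop
'handle_top':((366,272),(427,448)),
'rim':((458,466),(207,356)),
'nutB':((180,76),(723,535)),'nutC':((58,552),(466,129))}
for n,(a,b) in pts.items():
    p,e=tri(ray('top',*T(*a)),ray('scene',*S(*b)));print(n,p.round(4),'gap',round(e,4), 'top at',atz('top',*T(*a),p[2]).round(4))
# others
def T2(u,v): return u/4.5+270,v/4.5+180
def T4(u,v): return u/4.5+140,v/4.5+180
p,e=tri(ray('top',*T2(263,527)),ray('scene',284,210.));print('tabtop',p.round(4),e)
p,e=tri(ray('top',*T4(411,79)),ray('scene',423,228.));print('nutA',p.round(4),e)
for u,v in((97,78),(424,80),(98,405),(424,405)): print('traycorner',atz('top',*T2(u,v),.04).round(4))
for u,v in((58,49),(458,46)): print('lip',atz('top',*T2(u,v),.074).round(4))
for u,v in((173,365),(150,470)): print('keyend',atz('top',*T4(u,v),.094).round(4))
D=np.load('top0.npy')
for u,v in((380,480),(455,460),(345,480),(490,440),(420,530)): print('potnut',depthpt('top',*T(u,v),D).round(4))
# pad
for u,v in((214,470),(310,560)):print('pad',atz('top',*T(u,v),.003).round(4))
p,e=tri(ray('top',*T4(165,418)),ray('scene',393.5,146));print('key',p,e)
```

```text
handle_top [ 0.5489 -0.2574  0.0572] gap 0.0052 top at [ 0.5473 -0.2595  0.0572]
rim [ 0.4741 -0.2884  0.07  ] gap 0.003 top at [ 0.4732 -0.2896  0.07  ]
nutB [ 0.6315 -0.197   0.0102] gap 0.0017 top at [ 0.631  -0.1976  0.0102]
nutC [ 0.4405 -0.1473  0.0089] gap 0.0026 top at [ 0.4396 -0.1483  0.0089]
tabtop [ 0.4431 -0.0033  0.0845] 6.400965373773443e-05
nutA [0.6418 0.1957 0.0109] 0.003001620679708761
traycorner [0.6372 0.0715 0.04  ]
traycorner [ 0.6384 -0.071   0.04  ]
traycorner [0.4947 0.068  0.04  ]
traycorner [ 0.4967 -0.0719  0.04  ]
lip [0.6427 0.0859 0.074 ]
lip [ 0.6464 -0.0829  0.074 ]
keyend [0.5047 0.2726 0.094 ]
keyend [0.4619 0.28   0.094 ]
potnut [ 0.4699 -0.2763  0.0081]
potnut [ 0.4781 -0.3057  0.0098]
potnut [ 0.4694 -0.2604  0.0161]
potnut [ 0.486  -0.318   0.0157]
potnut [ 0.4504 -0.2927  0.0049]
pad [ 0.4731 -0.2114  0.003 ]
pad [ 0.4379 -0.2493  0.003 ]
key [0.48555881 0.28200623 0.0736123 ] 0.004016211356889823
```

Request:
{"fn": "play_rows", "kwargs": {
  "commands": [
    {"x": 35, "y": -25, "z": 5},
    {"x": 35, "y": -25, "z": 5, "jaw": 60},
    {"x": 35, "y": -25},
    {"x": 35, "y": -25},
    {"x": 35, "y": -25},
    {"x": 30, "y": -40},
    {"x": 30, "y": -40},
    {"x": 30, "y": -40},
    {"x": 20, "y": -45, "wz": 0.05},
    {"x": 20, "y": -45, "wz": 0.05},
    {"x": 20, "y": -45, "wz": 0.05},
    {"x": 10, "y": -45, "wz": 0.05}
  ],
  "grip_force": 60
}}

```text
schema error: expected keys wx, wy, wz, x, y, z, jaw
```

Request:
{"fn": "play_rows", "kwargs": {
  "commands": [
    {"x": 5, "y": -45, "wz": 0.05},
    {"x": 5, "y": -45, "wz": 0.05},
    {"x": 5, "y": -45, "wz": 0.05},
    {"y": -45, "wz": 0.05},
    {"y": -45, "wz": 0.05},
    {"y": -45, "wz": 0.05},
    {"y": -45, "wz": 0.05},
    {"y": -40, "wz": 0.05},
    {"y": -30, "wz": 0.05},
    {},
    {}
  ]
}}

```text
schema error: expected keys wx, wy, wz, x, y, z, jaw
```

Run:
```python
from h import *
from scipy.spatial.transform import Rotation as Ro
s=arm.get_state();print(s['clock'],s['ee_pos'].round(4),s['q'].round(3),s['finger_gap'])
w,x,y,z=s['ee_rot'];print(Ro.from_quat([x,y,z,w]).as_matrix().round(3))
i=arm.camera_info('wrist');np.save('wi1.npy',i,allow_pickle=True)
p,d=arm.read_camera('wrist');cv2.imwrite('pics/w1.png',p)
p,d=arm.read_camera('top');cv2.imwrite('pics/t1.png',p)
```

```text
0.15 [0.1606 0.6293 0.2385] [-1.058  0.502 -0.427  1.551  0.221  1.138 -0.21 ] 0.9967227420185747
[[-0.969  0.247 -0.   ]
 [ 0.247  0.969 -0.001]
 [ 0.    -0.002 -1.   ]]
```

View pics/w1.png

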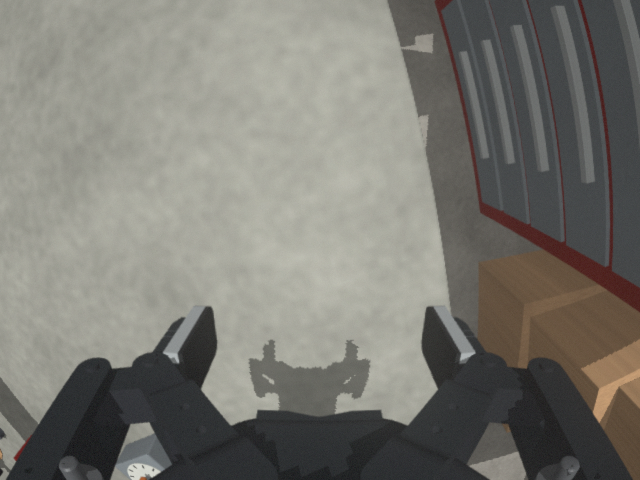

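View pics/t1.png

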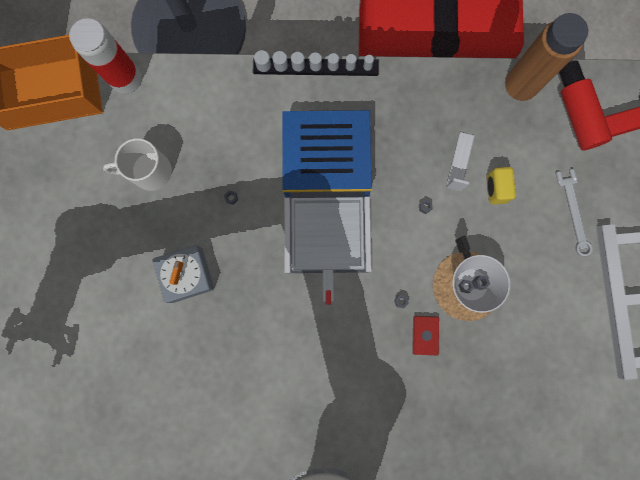

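The rows were refused because every one of them has to carry all seven keys, so nothing moved. I'll resend them with all seven.

Request:
{"fn": "play_rows", "kwargs": {
  "commands": [
    {"x": 35, "y": -25, "z": 5, "wx": 0, "wy": 0, "wz": 0, "jaw": 60},
    {"x": 35, "y": -25, "z": 5, "wx": 0, "wy": 0, "wz": 0, "jaw": 60},
    {"x": 35, "y": -25, "z": 0, "wx": 0, "wy": 0, "wz": 0, "jaw": 60},
    {"x": 35, "y": -25, "z": 0, "wx": 0, "wy": 0, "wz": 0, "jaw": 60},
    {"x": 35, "y": -25, "z": 0, "wx": 0, "wy": 0, "wz": 0, "jaw": 60},
    {"x": 30, "y": -40, "z": 0, "wx": 0, "wy": 0, "wz": 0, "jaw": 60},
    {"x": 30, "y": -40, "z": 0, "wx": 0, "wy": 0, "wz": 0, "jaw": 60},
    {"x": 30, "y": -40, "z": 0, "wx": 0, "wy": 0, "wz": 0, "jaw": 60},
    {"x": 25, "y": -40, "z": 0, "wx": 0, "wy": 0, "wz": 0.05, "jaw": 60},
    {"x": 20, "y": -45, "z": 0, "wx": 0, "wy": 0, "wz": 0.05, "jaw": 60},
    {"x": 20, "y": -45, "z": 0, "wx": 0, "wy": 0, "wz": 0.05, "jaw": 60},
    {"x": 20, "y": -45, "z": 0, "wx": 0, "wy": 0, "wz": 0.05, "jaw": 60}
  ],
  "grip_force": 60
}}

```text
clock: 1.45
ee_pos: [0.5112, 0.2079, 0.2494]
ee_rot: [0.0, 0.024, 1.0, 0.0]
force: [0.3, 0.5, 0.1]
finger_gap: 0.706
```

Request:
{"fn": "play_rows", "kwargs": {
  "commands": [
    {"x": 10, "y": -45, "z": 0, "wx": 0, "wy": 0, "wz": 0.05, "jaw": 60},
    {"x": 10, "y": -45, "z": 0, "wx": 0, "wy": 0, "wz": 0.05, "jaw": 60},
    {"x": 10, "y": -45, "z": 0, "wx": 0, "wy": 0, "wz": 0.05, "jaw": 60},
    {"x": 5, "y": -45, "z": 0, "wx": 0, "wy": 0, "wz": 0.05, "jaw": 60},
    {"x": 5, "y": -45, "z": 0, "wx": 0, "wy": 0, "wz": 0.05, "jaw": 60},
    {"x": 0, "y": -45, "z": 0, "wx": 0, "wy": 0, "wz": 0.05, "jaw": 60},
    {"x": 0, "y": -45, "z": 0, "wx": 0, "wy": 0, "wz": 0.05, "jaw": 60},
    {"x": 0, "y": -45, "z": 0, "wx": 0, "wy": 0, "wz": 0.05, "jaw": 60},
    {"x": 0, "y": -45, "z": 0, "wx": 0, "wy": 0, "wz": 0.05, "jaw": 60},
    {"x": 0, "y": -40, "z": 0, "wx": 0, "wy": 0, "wz": 0, "jaw": 60},
    {"x": 0, "y": 0, "z": 0, "wx": 0, "wy": 0, "wz": 0, "jaw": 60},
    {"x": 0, "y": 0, "z": 0, "wx": 0, "wy": 0, "wz": 0, "jaw": 60}
  ]
}}

```text
clock: 2.65
ee_pos: [0.5501, -0.2364, 0.2489]
ee_rot: [-0.0, -0.197, 0.98, 0.0]
force: [-0.1, 1.1, -0.6]
finger_gap: 0.701
```

```bash
cat > look.py <<'E'
import sys
from h import *
from scipy.spatial.transform import Rotation as Ro
s=arm.get_state();print(round(s['clock'],2),s['ee_pos'].round(4),s['q'].round(3),'gap',round(s['finger_gap'],3),'F',s['force'].round(1))
w,x,y,z=s['ee_rot'];print(Ro.from_quat([x,y,z,w]).as_matrix().round(3).tolist())
tag=sys.argv[1]
for n in sys.argv[2:]:
    i=arm.camera_info(n);p,d=arm.read_camera(n)
    cv2.imwrite(f'pics/{n}_{tag}.png',p);np.savez(f'{n}_{tag}.npz',d=d,**i)
E
python3 look.py a wrist top scene
```

```text
2.65 [ 0.5501 -0.2364  0.2489] [ 0.466  0.371 -0.134  1.683  0.055  1.092  2.283] gap 0.701 F [-0.1  1.1 -0.6]
[[-0.922, -0.387, -0.001], [-0.387, 0.922, 0.0], [0.0, 0.001, -1.0]]
```

View pics/wrist_a.png

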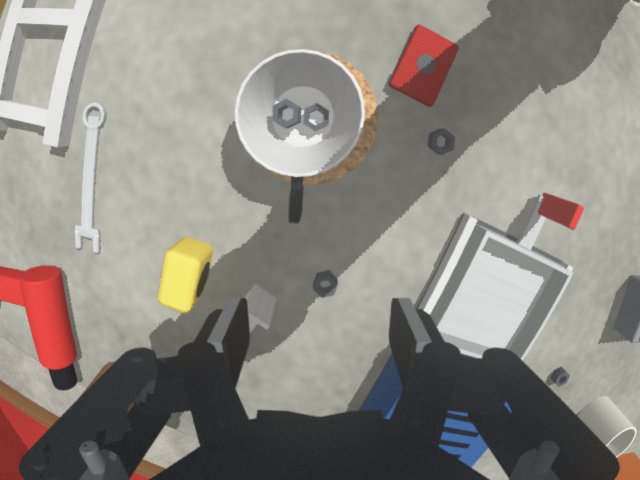

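View pics/top_a.png

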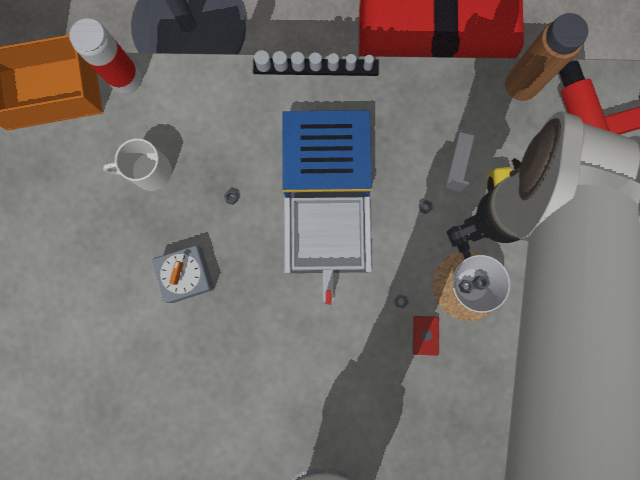

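The wrist view shows the handle at (296,200), the pot rim centred at (300,113) with two nuts visible inside, and the loose nuts. I'll refine the handle position from this view.

Run:
```python
from h import *
f=np.load('wrist_a.npz');i={k:f[k] for k in('mtx','R','t')};D=f['d']
p=cv2.imread('pics/wrist_a.png');crop(p,230,40,160,200,3,'pics/c5.png')
for n,(u,v,z) in dict(htop=(296,201,.071),hA=(298,182,.071),hB=(294,219,.071),nutB=(326,284,.016),nutC=(441,141,.016)).items():
    c,d=ray('wrist',u,v,i);print(n,atz('wrist',u,v,z,i).round(4),D[v,u])
# rim ellipse
import itertools
L=[(300,49),(236,113),(364,113),(300,177)]
P=np.array([atz('wrist',u,v,.075,i) for u,v in L]);print(P.round(4),P.mean(0))
```

```text
htop [ 0.5429 -0.2601  0.071 ] 0.3171671
hA [ 0.527  -0.2646  0.071 ] 0.3237555
hB [ 0.5583 -0.2558  0.071 ] 0.31997922
nutB [ 0.6254 -0.196   0.016 ] 0.41535357
nutC [ 0.4383 -0.1485  0.016 ] 0.36874723
[[ 0.4224 -0.3059  0.075 ]
 [ 0.4915 -0.3347  0.075 ]
 [ 0.4519 -0.2369  0.075 ]
 [ 0.5219 -0.2647  0.075 ]] [ 0.47191892 -0.2855483   0.075     ]
```

View pics/c5.png

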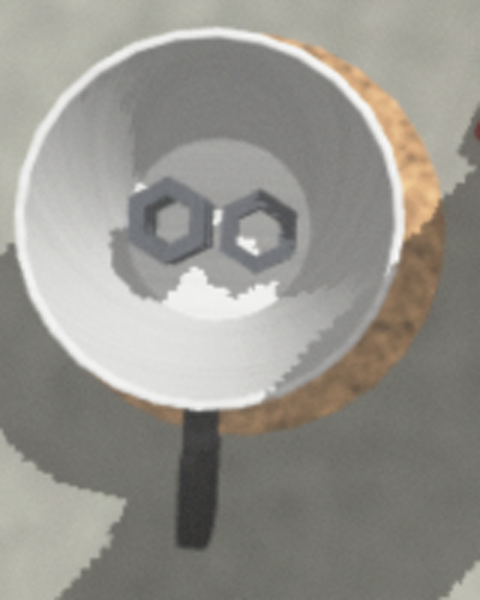

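Request:
{"fn": "play_rows", "kwargs": {
  "commands": [
    {"x": -4, "y": -23, "z": -30, "wx": 0, "wy": 0, "wz": -0.04, "jaw": 50},
    {"x": 0, "y": 0, "z": -40, "wx": 0, "wy": 0, "wz": 0, "jaw": 50},
    {"x": 0, "y": 0, "z": -40, "wx": 0, "wy": 0, "wz": 0, "jaw": 50},
    {"x": 0, "y": 0, "z": -30, "wx": 0, "wy": 0, "wz": 0, "jaw": 50},
    {"x": 0, "y": 0, "z": 0, "wx": 0, "wy": 0, "wz": 0, "jaw": 50}
  ]
}}

```text
clock: 3.3
ee_pos: [0.5436, -0.2547, 0.1049]
ee_rot: [-0.004, -0.181, 0.984, 0.003]
force: [-1.4, 0.2, -0.5]
finger_gap: 0.587
```

```bash
python3 look.py b wrist; python3 -c "
from h import *
crop(cv2.imread('pics/wrist_b.png'),120,0,400,300,2,'pics/c6.png')"
```

```text
3.3 [ 0.5436 -0.2547  0.1049] [ 0.477  0.546 -0.109  1.783  0.076  0.826  2.266] gap 0.587 F [-1.4  0.2 -0.5]
[[-0.935, -0.355, -0.008], [-0.355, 0.935, 0.004], [0.006, 0.007, -1.0]]
```

View pics/wrist_b.png

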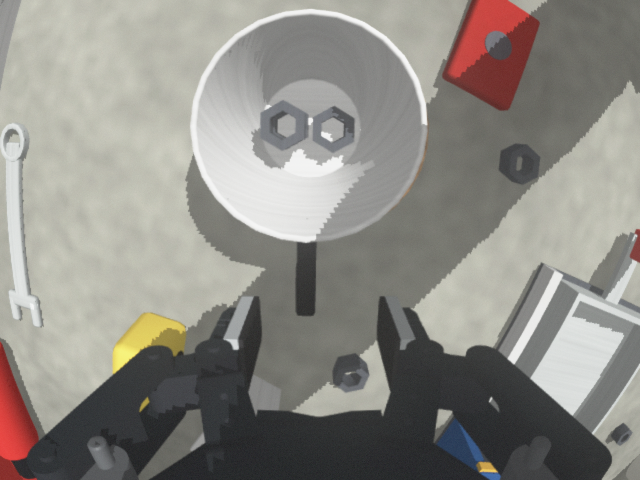

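Request:
{"fn": "play_rows", "kwargs": {
  "commands": [
    {"x": 0, "y": 0, "z": -30, "wx": 0, "wy": 0, "wz": 0, "jaw": 50},
    {"x": 0, "y": 0, "z": -30, "wx": 0, "wy": 0, "wz": 0, "jaw": 50},
    {"x": 0, "y": 0, "z": -10, "wx": 0, "wy": 0, "wz": 0, "jaw": 50},
    {"x": 0, "y": 0, "z": 0, "wx": 0, "wy": 0, "wz": 0, "jaw": 50},
    {"x": 0, "y": 0, "z": 0, "wx": 0, "wy": 0, "wz": 0, "jaw": 50},
    {"x": 0, "y": 0, "z": 0, "wx": 0, "wy": 0, "wz": 0, "jaw": 50}
  ]
}}

```text
clock: 3.95
ee_pos: [0.5483, -0.2587, 0.0415]
ee_rot: [0.001, -0.179, 0.984, -0.001]
force: [-0.1, -1.4, -0.2]
finger_gap: 0.585
```

```bash
python3 look.py c wrist
```

```text
3.95 [ 0.5483 -0.2587  0.0415] [ 0.471  0.641 -0.098  1.801  0.091  0.701  2.254] gap 0.585 F [-0.1 -1.4 -0.2]
[[-0.936, -0.353, 0.003], [-0.353, 0.936, -0.001], [-0.003, -0.002, -1.0]]
```

View pics/wrist_c.png

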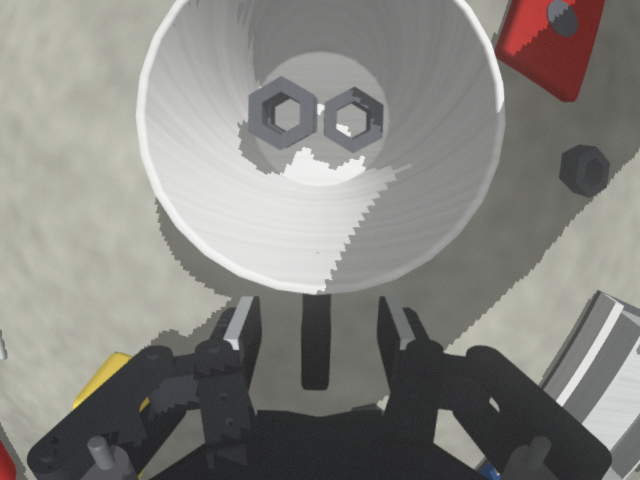

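Request:
{"fn": "play_rows", "kwargs": {
  "commands": [
    {"x": 0, "y": 0, "z": -4, "wx": 0, "wy": 0, "wz": 0, "jaw": 0},
    {"x": 0, "y": 0, "z": 0, "wx": 0, "wy": 0, "wz": 0, "jaw": 0},
    {"x": 0, "y": 0, "z": 0, "wx": 0, "wy": 0, "wz": 0, "jaw": 0},
    {"x": 0, "y": 0, "z": 0, "wx": 0, "wy": 0, "wz": 0, "jaw": 0},
    {"x": 0, "y": 0, "z": 0, "wx": 0, "wy": 0, "wz": 0, "jaw": 0},
    {"x": 0, "y": 0, "z": 0, "wx": 0, "wy": 0, "wz": 0, "jaw": 0},
    {"x": 0, "y": 0, "z": 0, "wx": 0, "wy": 0, "wz": 0, "jaw": 0},
    {"x": 0, "y": 0, "z": 20, "wx": 0, "wy": 0, "wz": 0, "jaw": 0},
    {"x": 0, "y": 0, "z": 30, "wx": 0, "wy": 0, "wz": 0, "jaw": 0},
    {"x": 0, "y": 0, "z": 30, "wx": 0, "wy": 0, "wz": 0, "jaw": 0}
  ],
  "grip_force": 90
}}

```text
clock: 5.0
ee_pos: [0.5456, -0.2573, 0.1147]
ee_rot: [-0.001, -0.179, 0.984, 0.001]
force: [1.0, 1.1, -1.6]
finger_gap: 0.105
```

```bash
python3 look.py d wrist scene
```

```text
5.0 [ 0.5456 -0.2573  0.1147] [ 0.48   0.533 -0.11   1.776  0.074  0.839  2.267] gap 0.105 F [ 1.   1.1 -1.6]
[[-0.936, -0.353, -0.002], [-0.353, 0.936, 0.002], [0.002, 0.002, -1.0]]
```

View pics/wrist_d.png

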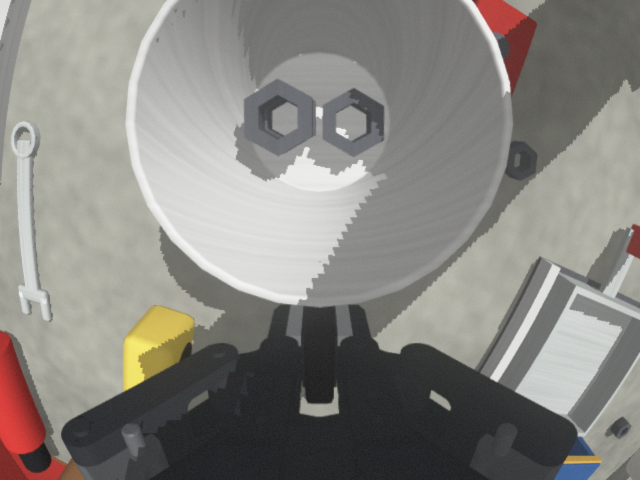

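View pics/scene_d.png

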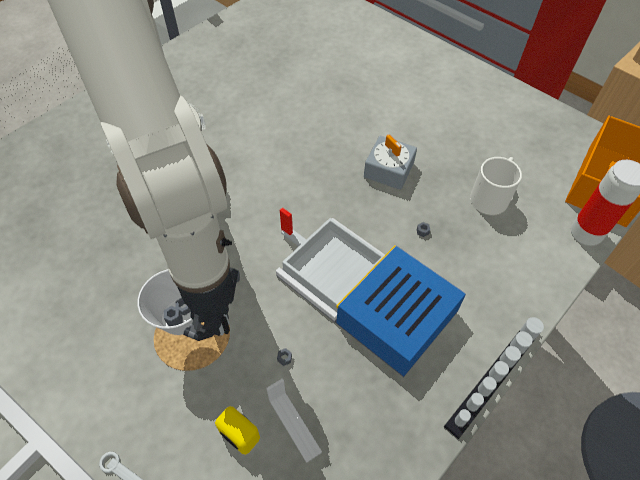

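The pot is held, with a stack on the left, so 3 nuts or more. Before choosing the tipping direction I'll fit a kinematic model to the logged poses to see which tilts the wrist allows.

```bash
cat > kin.py <<'E'
import numpy as np
from scipy.optimize import least_squares
from scipy.spatial.transform import Rotation as Ro
import itertools
E=lambda ax,a: Ro.from_euler(ax,a).as_matrix()
def fk(q,P,s):
    off1,off7,d1,L1,a1,a2,L2,a3,dt=P
    R=E('z',s[0]*q[0]+off1);p=np.array([0,0,d1])
    R=R@E('y',q[1])@E('z',s[1]*q[2]);p=p+R@[a1,0,L1]
    R=R@E('y',q[3]);p=p+R@[a2,0,0]
    R=R@E('z',s[2]*q[4]);p=p+R@[0,0,L2]
    R=R@E('y',q[5]);p=p+R@[a3,0,0]
    R=R@E('z',s[3]*q[6]+off7);p=p+R@[0,0,dt]
    return p,R
E
cat > fit.py <<'E'
from kin import *
S=[([-1.058,.502,-.427,1.551,.221,1.138,-.21],[.1606,.6293,.2385],[[-.969,.247,0],[.247,.969,-.001],[0,-.002,-1]]),
([.466,.371,-.134,1.683,.055,1.092,2.283],[.5501,-.2364,.2489],[[-.922,-.387,-.001],[-.387,.922,0],[0,.001,-1]]),
([.477,.546,-.109,1.783,.076,.826,2.266],[.5436,-.2547,.1049],[[-.935,-.355,-.008],[-.355,.935,.004],[.006,.007,-1]]),
([.471,.641,-.098,1.801,.091,.701,2.254],[.5483,-.2587,.0415],[[-.936,-.353,.003],[-.353,.936,-.001],[-.003,-.002,-1]]),
([.48,.533,-.11,1.776,.074,.839,2.267],[.5456,-.2573,.1147],[[-.936,-.353,-.002],[-.353,.936,.002],[.002,.002,-1]])]
best=[]
for s in itertools.product([1,-1],repeat=4):
  for o1 in(0,1.57,3.14,-1.57):
   for o7 in (0,1.57,3.14,-1.57):
    def f(P):
        r=[]
        for q,p,R in S:
            a,b=fk(q,P,s);r+=list((a-p)*3)+list((b-np.array(R)).ravel())
        r+=list(1e-3*(P[[4,5,7]]));return r
    g=least_squares(f,[o1,o7,.35,.35,0,0,.35,0,.3],max_nfev=60);best.append((g.cost,s,g.x))
best.sort(key=lambda t:t[0])
for b in best[:8]:print(b[0],b[1],b[2].round(4))
E
python3 fit.py
```

```text
1.4507808064766091e-05 (-1, -1, -1, -1) [-0.0448  1.526   0.4232  0.4856  0.0227 -0.0086  0.4533  0.0025  0.4176]
1.4507808064766413e-05 (-1, -1, -1, -1) [-0.0448  1.526   0.4232  0.4856  0.0227 -0.0086  0.4533  0.0025  0.4176]
1.4507808064766423e-05 (-1, -1, -1, -1) [-0.0448  1.526   0.4232  0.4856  0.0227 -0.0086  0.4533  0.0025  0.4176]
1.4507808064767221e-05 (-1, -1, -1, -1) [-4.4800e-02 -4.7571e+00  4.2320e-01  4.8560e-01  2.2700e-02 -8.6000e-03
  4.5330e-01  2.5000e-03  4.1760e-01]
1.4507808064768065e-05 (-1, -1, -1, -1) [-0.0448  1.526   0.4232  0.4856  0.0227 -0.0086  0.4533  0.0025  0.4176]
1.4507808064768126e-05 (-1, -1, -1, -1) [-0.0448  1.526   0.4232  0.4856  0.0227 -0.0086  0.4533  0.0025  0.4176]
1.4507808064768256e-05 (-1, -1, -1, -1) [-0.0448  1.526   0.4232  0.4856  0.0227 -0.0086  0.4533  0.0025  0.4176]
1.4507808064768336e-05 (-1, -1, -1, -1) [-0.0448  1.526   0.4232  0.4856  0.0227 -0.0086  0.4533  0.0025  0.4176]
```

```bash
cat >> kin.py <<'E'
PK=np.array([-0.0448,1.526,.4232,.4856,.0227,-.0086,.4533,.0025,.4176]);SK=(-1,-1,-1,-1)
LO=np.array([-2.88,-.31,-1.54,.2,-1.41,.19,-2.57]);HI=np.array([2.88,2.03,1.56,2.42,4.55,2.02,2.57])
def ik(q0,p,R,reg=.01,m=.03):
    def f(q):
        a,b=fk(q,PK,SK);return np.r_[(a-p)*5,Ro.from_matrix(b@R.T).as_rotvec(),reg*(q-q0)]
    g=least_squares(f,np.clip(q0,LO+m+.001,HI-m-.001),bounds=(LO+m,HI-m),max_nfev=40)
    e=f(g.x);return g.x,np.linalg.norm(e[:3])/5,np.linalg.norm(e[3:6])
TCP=np.array([.081,0,.034])
def potpose(psi,phi,th):
    # pot rotation: yaw psi, then tilt th toward pot direction phi
    ax=np.array([-np.sin(phi),np.cos(phi),0])
    return E('z',psi)@Ro.from_rotvec(ax*th).as_matrix()
TOOL=np.array([[-1,0,0],[0,1,0],[0,0,-1.]]).T  # tool axes in pot frame: x=-x,y=y,z=-z
def tcp(psi,phi,th,lip):
    R=potpose(psi,phi,th);lp=np.array([.054*np.cos(phi),.054*np.sin(phi),.072])
    o=np.asarray(lip)-R@lp
    return o+R@TCP,R@TOOL,o,R
E
cat > s.py <<'E'
from kin import *
q0=np.array([.48,.533,-.11,1.776,.074,.839,2.267])
for deg in range(-150,91,20):
  psi=np.radians(deg)
  for phid in(180,135,-135,90,-90):
    phi=np.radians(phid);q=q0.copy();ok=True
    p,R,_,_=tcp(psi,phi,0,[.57,0,.2])
    # go in steps
    p0,R0=fk(q,PK,SK);dr=Ro.from_matrix(R@R0.T).as_rotvec()
    # choose yaw sense through -: continuous
    dy=psi-.36
    for k in np.linspace(.1,1,10):
        q,e,er=ik(q,p0+(p-p0)*k,E('z',dy*k)@R0)
    if e>.005 or er>.03: continue
    mx=0
    for thd in range(10,121,10):
        th=np.radians(thd);lz=.2 if thd<50 else max(.085,.2-.115*(thd-40)/40)
        p,R,_,_=tcp(psi,phi,th,[.57,0,lz]);q,e,er=ik(q,p,R)
        if e<.006 and er<.04: mx=thd
        else: break
    if mx>=80: print(deg,phid,mx,q.round(2),p.round(3),R[:,2].round(2))
E
python3 s.py
```

```text
-150 -135 120 [-1.16  2.    1.23  1.    0.17  1.99 -1.18] [0.521 0.037 0.2  ] [-0.22 -0.84  0.5 ]
-150 90 90 [ 0.96  1.77 -1.07  1.02 -0.    1.99 -1.11] [ 0.486 -0.016  0.145] [-0.49  0.85  0.17]
-150 -90 110 [-1.72  2.    0.86  1.74  0.28  1.19 -2.54] [ 0.503 -0.046  0.151] [ 0.43 -0.75  0.5 ]
-130 180 80 [-0.87  1.59  1.14  0.97  0.    1.99 -0.48] [ 0.546 -0.029  0.22 ] [-0.64 -0.77 -0.  ]
-130 -135 120 [-1.21  1.7   0.68  1.36  0.63  1.79 -1.75] [0.511 0.018 0.2  ] [ 0.08 -0.86  0.5 ]
-110 180 110 [-1.05  2.    1.35  0.88  0.16  1.99 -0.27] [0.582 0.033 0.221] [-0.3  -0.81  0.5 ]
-110 -135 120 [-1.45  1.73  0.68  1.69  0.68  1.47 -2.01] [ 0.508 -0.004  0.2  ] [ 0.37 -0.78  0.5 ]
-90 180 120 [-1.02  1.67  0.63  1.14  0.76  1.96 -0.85] [0.57  0.035 0.221] [ 0.   -0.87  0.5 ]
-90 -135 120 [-1.66  1.85  0.64  1.94  0.78  1.19 -2.36] [ 0.513 -0.024  0.2  ] [ 0.61 -0.61  0.5 ]
-70 180 120 [-1.25  1.62  0.61  1.51  0.83  1.67 -1.15] [0.558 0.033 0.221] [ 0.3  -0.81  0.5 ]
-70 135 90 [-0.85  1.83  1.33  0.76  0.01  1.99  0.43] [ 0.614 -0.041  0.201] [-0.42 -0.89  0.17]
-50 180 120 [-1.36 
[... 1283 characters left out ...]
[ 0.625 -0.017  0.203] [0.24 0.91 0.34]
30 90 120 [-1.02  1.68  0.42  1.34  1.15  1.76  0.26] [0.643 0.035 0.151] [ 0.43 -0.75  0.5 ]
30 -90 80 [ 0.63  1.75 -1.14  0.67 -0.01  1.99  1.99] [0.621 0.073 0.139] [-0.5   0.87 -0.  ]
50 180 80 [ 1.82  2.   -1.4   2.24  0.96  0.51  2.54] [0.594 0.029 0.22 ] [ 0.64  0.77 -0.  ]
50 -135 100 [ 1.01  2.   -1.47  0.96  0.04  1.78  2.54] [0.627 0.003 0.203] [-0.08  0.94  0.34]
50 90 120 [-1.03  1.63  0.28  1.64  1.43  1.8  -0.14] [0.627 0.058 0.151] [ 0.66 -0.56  0.5 ]
70 -135 90 [ 0.78  1.9  -1.49  0.77  0.13  1.99  2.54] [0.614 0.041 0.201] [-0.42  0.89  0.17]
70 90 120 [-0.95  1.67  0.19  1.87  1.69  1.99 -0.52] [0.603 0.074 0.151] [ 0.81 -0.3   0.5 ]
```

```bash
cat > plan.py <<'E'
from kin import *
q=np.array([.48,.533,-.11,1.776,.074,.839,2.267]);psi=np.radians(-50);phi=np.pi
lipxy=[.587,-.025]
p0,R0=fk(q,PK,SK);p,R,_,_=tcp(psi,phi,0,[*lipxy,.2]);print('start',p0.round(4),'over tray',p.round(4))
for k in np.linspace(.1,1,10):
    q,e,er=ik(q,p0+(p-p0)*k+[0,0,0],E('z',(psi-.36)*k)@R0)
print(q.round(2),e,er)
prev=p
for n in range(1,15):
    thd=7.5*n;th=np.radians(thd);lz=np.interp(thd,[0,45,82.5,105],[.2,.2,.1,.1])
    p,R,o,_=tcp(psi,phi,th,[*lipxy,lz]);q,e,er=ik(q,p,R)
    wc=p-.4176*R[:,2]
    print(thd,'d',((p-prev)*1000).round(1),q.round(2),'err',round(e,4),round(er,3),'wrist',wc.round(2));prev=p
E
python3 plan.py
```

```text
start [ 0.5462 -0.257   0.1151] over tray [ 0.6738 -0.1284  0.162 ]
[ 0.05  0.61  0.14  1.51 -0.1   1.03  0.91] 1.2219789346928617e-06 2.3187125894364906e-05
7.5 d [ 2.4 -2.9 17.9] [-0.04  0.53  0.19  1.61 -0.01  0.9   0.82] err 0.0 0.0 wrist [ 0.64 -0.09  0.59]
15.0 d [ 0.9 -1.1 18.3] [-0.15  0.46  0.25  1.72  0.1   0.79  0.69] err 0.0 0.0 wrist [ 0.61 -0.05  0.6 ]
22.5 d [-0.6  0.7 18.3] [-0.29  0.41  0.33  1.81  0.25  0.69  0.52] err 0.0 0.0 wrist [ 0.57 -0.01  0.6 ]
30.0 d [-2.2  2.6 18. ] [-0.46  0.37  0.44  1.9   0.45  0.61  0.29] err 0.0 0.0 wrist [0.54 0.03 0.6 ]
37.5 d [-3.6  4.3 17.4] [-0.66  0.36  0.56  1.99  0.68  0.57  0.01] err 0.0 0.0 wrist [0.51 0.07 0.58]
45.0 d [-5.1  6.1 16.6] [-0.85  0.37  0.68  2.06  0.92  0.57 -0.29] err 0.0 0.0 wrist [0.48 0.11 0.56]
52.5 d [-6.4  7.7 -4.6] [-1.02  0.46  0.78  2.14  1.14  0.56 -0.63] err 0.0 0.0 wrist [0.45 0.14 0.52]
60.0 d [-7.7  9.1 -6.1] [-1.14  0.59  0.83  2.19  1.3   0.59 -0.93] err 0.0 0.0 wrist [0.42 0.18 0.47]
67.5 d [-8.8 10.4 -7.7] [-1.23  0.74  0.83  2.22  1.38  0.65 -1.17] err 0.0 0.0 wrist [0.39 0.2  0.41]
75.0 d [-9.7 11.6 -9.6] [-1.28  0.9   0.8   2.22  1.38  0.73 -1.34] err 0.0 0.0 wrist [0.37 0.23 0.35]
82.5 d [-10.5  12.5 -11.7] [-1.33  1.06  0.75  2.19  1.33  0.82 -1.45] err 0.0 0.0 wrist [0.36 0.25 0.28]
90.0 d [-11.1  13.2   6.1] [-1.36  1.18  0.71  2.15  1.25  0.93 -1.49] err 0.0 0.0 wrist [0.34 0.27 0.24]
97.5 d [-11.5  13.7   3.8] [-1.39  1.29  0.68  2.1   1.18  1.04 -1.51] err 0.0 0.0 wrist [0.33 0.28 0.18]
105.0 d [-11.8  14.    1.4] [-1.4   1.41  0.65  2.03  1.11  1.16 -1.53] err 0.0 0.0 wrist [0.33 0.28 0.13]
```

Request:
{"fn": "play_rows", "kwargs": {
  "commands": [
    {"x": 0, "y": 0, "z": 30, "wx": 0, "wy": 0, "wz": 0, "jaw": 0},
    {"x": 0, "y": 10, "z": 20, "wx": 0, "wy": 0, "wz": -0.1, "jaw": 0},
    {"x": 16, "y": 17, "z": 0, "wx": 0, "wy": 0, "wz": -0.14, "jaw": 0},
    {"x": 16, "y": 17, "z": 0, "wx": 0, "wy": 0, "wz": -0.14, "jaw": 0},
    {"x": 16, "y": 17, "z": 0, "wx": 0, "wy": 0, "wz": -0.14, "jaw": 0},
    {"x": 16, "y": 17, "z": 0, "wx": 0, "wy": 0, "wz": -0.14, "jaw": 0},
    {"x": 16, "y": 17, "z": 0, "wx": 0, "wy": 0, "wz": -0.14, "jaw": 0},
    {"x": 16, "y": 17, "z": 0, "wx": 0, "wy": 0, "wz": -0.14, "jaw": 0},
    {"x": 16, "y": 17, "z": 0, "wx": 0, "wy": 0, "wz": -0.14, "jaw": 0},
    {"x": 16, "y": 0, "z": 0, "wx": 0, "wy": 0, "wz": -0.14, "jaw": 0},
    {"x": 0, "y": 0, "z": 0, "wx": 0, "wy": 0, "wz": 0, "jaw": 0},
    {"x": 0, "y": 0, "z": 0, "wx": 0, "wy": 0, "wz": 0, "jaw": 0}
  ]
}}

```text
clock: 6.3
ee_pos: [0.6734, -0.1293, 0.1634]
ee_rot: [-0.001, 0.415, 0.91, -0.001]
force: [-0.9, -0.3, -2.5]
finger_gap: 0.106
```

```bash
python3 look.py e wrist scene
```

```text
6.3 [ 0.6734 -0.1293  0.1634] [ 0.061  0.605  0.129  1.529 -0.085  1.017  0.927] gap 0.106 F [-0.9 -0.3 -2.5]
[[-0.655, 0.756, -0.003], [0.756, 0.655, -0.0], [0.002, -0.003, -1.0]]
```

View pics/scene_e.png

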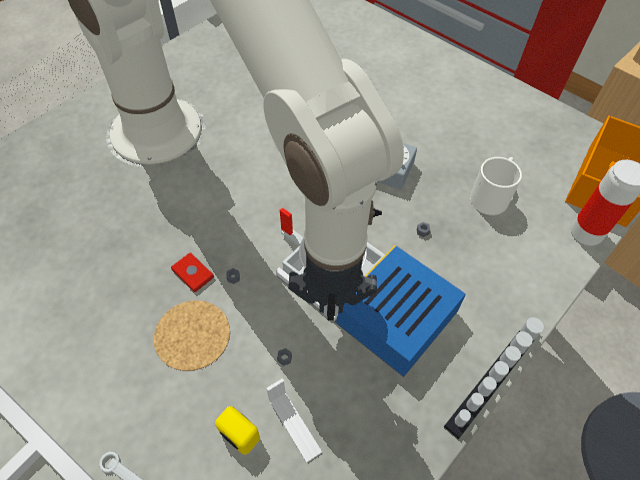

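View pics/wrist_e.png

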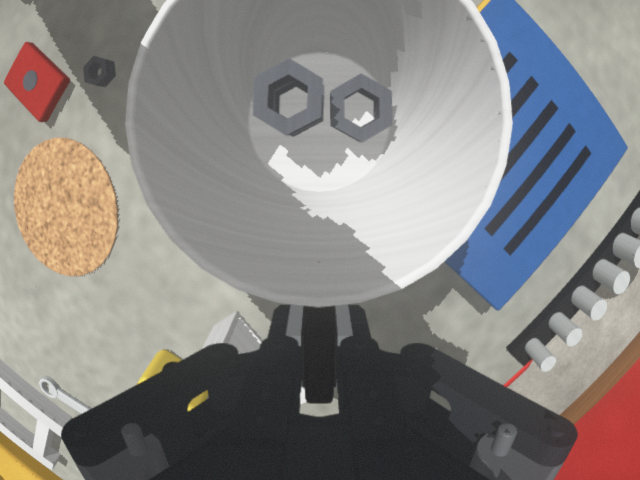

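Request:
{"fn": "play_rows", "kwargs": {
  "commands": [
    {"x": 2, "y": -3, "z": 18, "wx": -0.1, "wy": -0.084, "wz": 0, "jaw": 0},
    {"x": 1, "y": -1, "z": 18, "wx": -0.1, "wy": -0.084, "wz": 0, "jaw": 0},
    {"x": -1, "y": 1, "z": 18, "wx": -0.1, "wy": -0.084, "wz": 0, "jaw": 0},
    {"x": -2, "y": 3, "z": 18, "wx": -0.1, "wy": -0.084, "wz": 0, "jaw": 0},
    {"x": -4, "y": 4, "z": 17, "wx": -0.1, "wy": -0.084, "wz": 0, "jaw": 0},
    {"x": -5, "y": 6, "z": 17, "wx": -0.1, "wy": -0.084, "wz": 0, "jaw": 0},
    {"x": 0, "y": 0, "z": 0, "wx": 0, "wy": 0, "wz": 0, "jaw": 0},
    {"x": -6, "y": 8, "z": -5, "wx": -0.1, "wy": -0.084, "wz": 0, "jaw": 0},
    {"x": -8, "y": 9, "z": -6, "wx": -0.1, "wy": -0.084, "wz": 0, "jaw": 0},
    {"x": 0, "y": 0, "z": 0, "wx": 0, "wy": 0, "wz": 0, "jaw": 0},
    {"x": 0, "y": 0, "z": 0, "wx": 0, "wy": 0, "wz": 0, "jaw": 0}
  ]
}}

```text
clock: 7.5
ee_pos: [0.6551, -0.1122, 0.2558]
ee_rot: [0.404, 0.374, 0.81, -0.201]
force: [0.2, -0.5, -3.0]
finger_gap: 0.102
```

```bash
python3 look.py f wrist scene top
```

```text
7.5 [ 0.6551 -0.1122  0.2558] [-0.919  0.473  0.789  2.081  1.12   0.564 -0.491] gap 0.102 F [ 0.2 -0.5 -3. ]
[[-0.394, 0.768, 0.504], [0.444, 0.639, -0.628], [-0.805, -0.023, -0.593]]
```

View pics/scene_f.png

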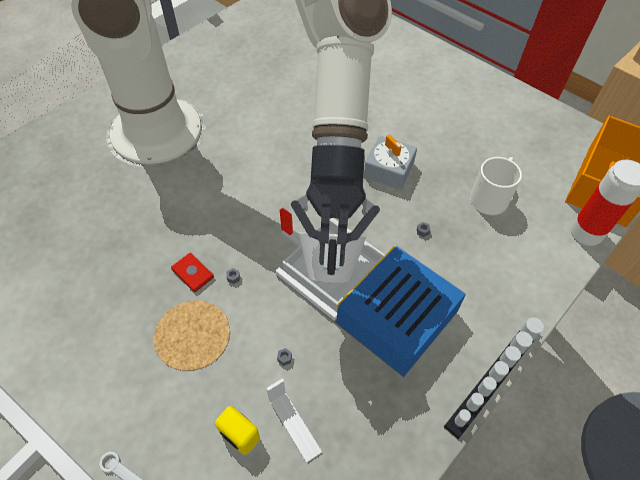

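View pics/wrist_f.png

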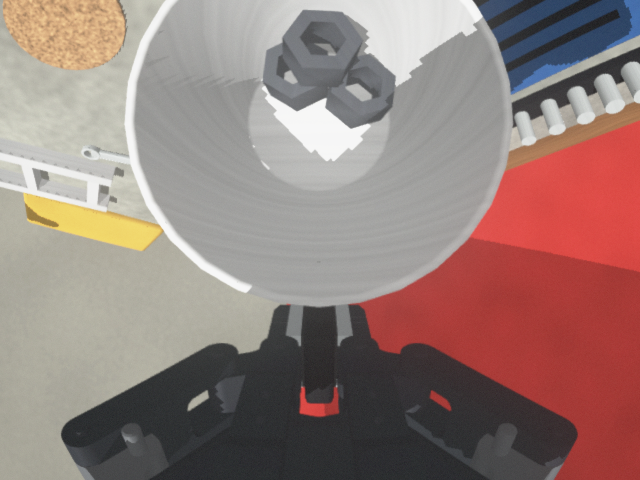

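View pics/top_f.png

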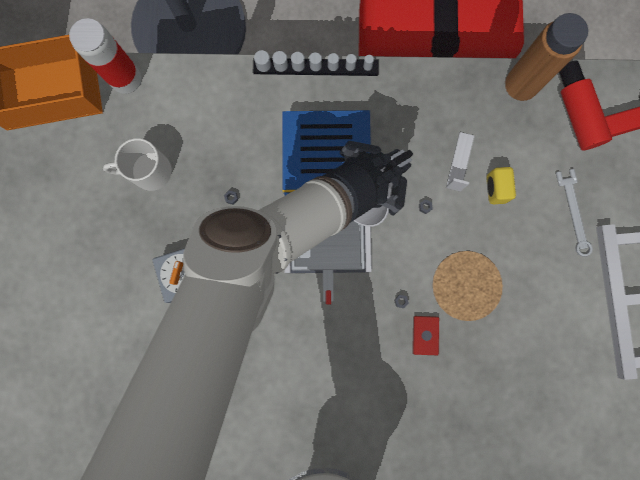

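The pot holds three nuts, now heaped at the wall at about 54° tilt. I'll replan the rest from the measured pose.

```bash
cat > plan2.py <<'E'
from kin import *
from workcell import arm
s=arm.get_state();w,x,y,z=s['ee_rot'];R=Ro.from_quat([x,y,z,w]).as_matrix();p=s['ee_pos']
Rp=R@TOOL.T;o=p-Rp@TCP;lip=o+Rp@[-.054,0,.072];print('q',s['q'].round(2),'lip',lip.round(4),'tilt',np.degrees(np.arccos(Rp[2,2])))
import sys
psi=np.radians(-50);th1=float(sys.argv[1]);n=int(sys.argv[2]);tgt=np.array(eval(sys.argv[3]))
th0=np.arccos(Rp[2,2]);Rg=potpose(psi,np.pi,np.radians(th1))@TOOL
rv=Ro.from_matrix(Rg@R.T).as_rotvec();print('rot/row',(rv/n).round(4))
prev=p
for k in range(1,n+1):
    Rk=Ro.from_rotvec(rv*k/n).as_matrix()@R;Rpk=Rk@TOOL.T
    pk=lip+(tgt-lip)*k/n-Rpk@[-.054,0,.072]+Rpk@TCP
    print(((pk-prev)*1000).round(1),end=' ');prev=pk
print(prev.round(4))
E
python3 plan2.py 85 6 [.587,-.025,.1]
```

```text
q [-0.92  0.47  0.79  2.08  1.12  0.56 -0.5 ] lip [ 0.5845 -0.0298  0.1714] tilt 53.71443331854453
rot/row [-0.0681 -0.0604  0.0022]
[-4.9  7.2 -2.2] [-5.5  7.8 -3. ] [-6.   8.3 -3.9] [-6.5  8.8 -4.8] [-6.9  9.3 -5.8] [-7.3  9.6 -6.8] [ 0.6189 -0.063   0.2312]
```

Request:
{"fn": "play_rows", "kwargs": {
  "commands": [
    {"x": -5, "y": 7, "z": -2, "wx": -0.068, "wy": -0.06, "wz": 0.002, "jaw": 0},
    {"x": -6, "y": 8, "z": -3, "wx": -0.068, "wy": -0.06, "wz": 0.002, "jaw": 0},
    {"x": -6, "y": 8, "z": -4, "wx": -0.068, "wy": -0.06, "wz": 0.002, "jaw": 0},
    {"x": -6, "y": 9, "z": -5, "wx": -0.068, "wy": -0.06, "wz": 0.002, "jaw": 0},
    {"x": -7, "y": 9, "z": -6, "wx": -0.068, "wy": -0.06, "wz": 0.002, "jaw": 0},
    {"x": 0, "y": 0, "z": -7, "wx": 0, "wy": 0, "wz": 0, "jaw": 0},
    {"x": 0, "y": 0, "z": 0, "wx": 0, "wy": 0, "wz": 0, "jaw": 0}
  ]
}}

```text
clock: 8.35
ee_pos: [0.6262, -0.071, 0.2282]
ee_rot: [0.578, 0.323, 0.697, -0.274]
force: [0.4, 0.2, -2.3]
finger_gap: 0.105
```

```bash
python3 plan2.py 107 6 [.585,-.022,.095]; python3 look.py g scene wrist
```

```text
q [-1.21  0.93  0.86  2.2   1.46  0.73 -1.32] lip [ 0.5856 -0.0243  0.1024] tilt 79.56694153315514
rot/row [-0.0602 -0.0524  0.0006]
[-6.8  8.1  3.3] [-7.   8.4  2.5] [-7.2  8.6  1.6] [-7.3  8.7  0.7] [-7.4  8.8 -0.1] [-7.4  8.8 -1. ] [ 0.583  -0.0196  0.2352]
8.35 [ 0.6262 -0.071   0.2282] [-1.212  0.93   0.864  2.205  1.463  0.733 -1.318] gap 0.105 F [ 0.4  0.2 -2.3]
[[-0.123, 0.767, 0.63], [0.133, 0.642, -0.755], [-0.983, -0.009, -0.181]]
```

View pics/scene_g.png

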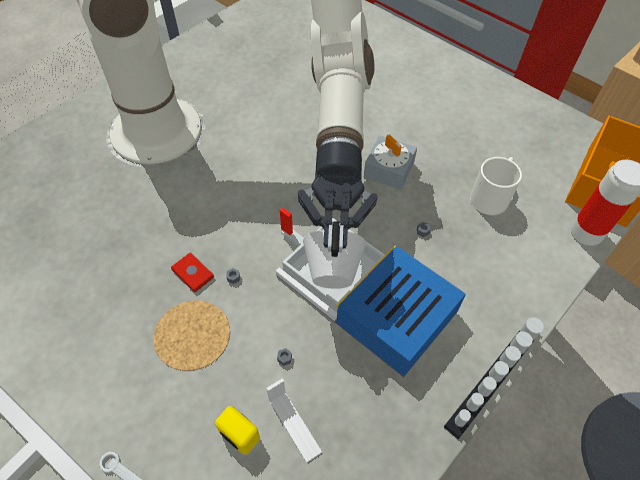

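View pics/wrist_g.png

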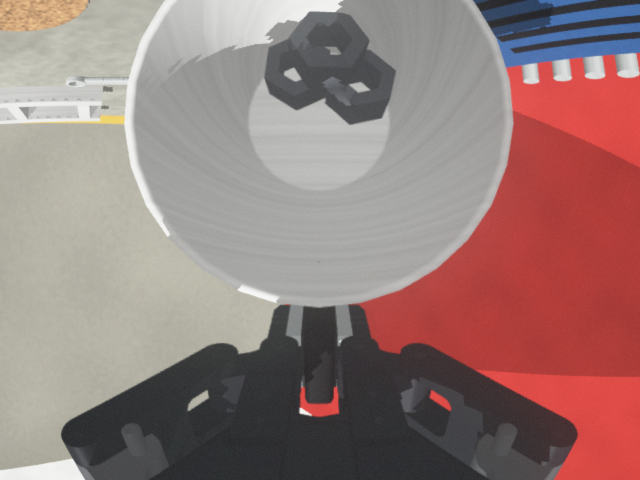

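Request:
{"fn": "play_rows", "kwargs": {
  "commands": [
    {"x": -7, "y": 8, "z": 3, "wx": -0.06, "wy": -0.052, "wz": 0, "jaw": 0},
    {"x": -7, "y": 8, "z": 2, "wx": -0.06, "wy": -0.052, "wz": 0, "jaw": 0},
    {"x": -7, "y": 9, "z": 2, "wx": -0.06, "wy": -0.052, "wz": 0, "jaw": 0},
    {"x": 0, "y": 0, "z": 0, "wx": 0, "wy": 0, "wz": 0, "jaw": 0},
    {"x": 0, "y": 0, "z": 0, "wx": 0, "wy": 0, "wz": 0, "jaw": 0},
    {"x": 0, "y": 0, "z": 0, "wx": 0, "wy": 0, "wz": 0, "jaw": 0}
  ]
}}

```text
clock: 9.05
ee_pos: [0.6049, -0.0466, 0.2378]
ee_rot: [0.658, 0.291, 0.622, -0.308]
force: [-0.1, -0.3, -2.5]
finger_gap: 0.104
```

```bash
python3 plan2.py 108 5 [.585,-.022,.095]; python3 look.py h scene wrist
```

```text
q [-1.29  1.13  0.82  2.19  1.37  0.92 -1.45] lip [ 0.5856 -0.0234  0.1009] tilt 93.27483153838415
rot/row [-0.0395 -0.0329  0.0008]
[-4.6  5.7  0.2] [-4.7  5.8 -0.2] [-4.7  5.8 -0.5] [-4.7  5.8 -0.9] [-4.7  5.8 -1.3] [ 0.5814 -0.0177  0.2351]
9.05 [ 0.6049 -0.0466  0.2378] [-1.288  1.126  0.819  2.188  1.372  0.917 -1.446] gap 0.104 F [-0.1 -0.3 -2.5]
[[0.037, 0.769, 0.639], [-0.044, 0.64, -0.767], [-0.998, 0.0, 0.057]]
```

View pics/wrist_h.png

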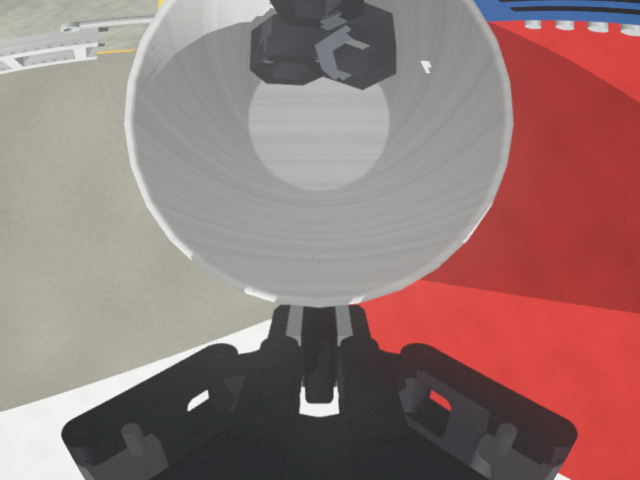

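View pics/scene_h.png

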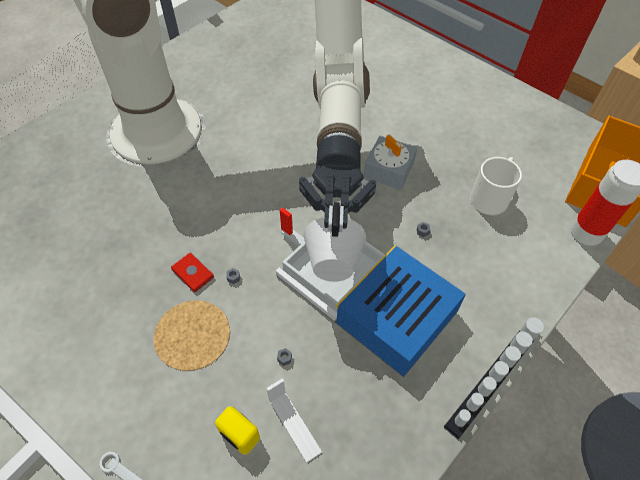

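Request:
{"fn": "play_rows", "kwargs": {
  "commands": [
    {"x": -5, "y": 6, "z": -5, "wx": -0.04, "wy": -0.033, "wz": 0, "jaw": 0},
    {"x": -5, "y": 6, "z": -5, "wx": -0.04, "wy": -0.033, "wz": 0, "jaw": 0},
    {"x": -5, "y": 6, "z": -5, "wx": -0.04, "wy": -0.033, "wz": 0, "jaw": 0},
    {"x": 0, "y": 0, "z": 0, "wx": 0, "wy": 0, "wz": 0, "jaw": 0},
    {"x": 0, "y": 0, "z": 0, "wx": 0, "wy": 0, "wz": 0, "jaw": 0},
    {"x": 0, "y": 0, "z": 0, "wx": 0, "wy": 0, "wz": 0, "jaw": 0},
    {"x": 0, "y": 0, "z": 0, "wx": 0, "wy": 0, "wz": 0, "jaw": 0},
    {"x": 0, "y": 0, "z": 0, "wx": 0, "wy": 0, "wz": 0, "jaw": 0}
  ]
}}

```text
clock: 9.95
ee_pos: [0.5895, -0.0278, 0.2223]
ee_rot: [0.705, 0.265, 0.569, -0.331]
force: [0.0, 0.0, -3.0]
finger_gap: 0.1
```

```bash
python3 plan2.py 110 3 [.585,-.022,.09]; python3 look.py i scene wrist
```

```text
q [-1.31  1.29  0.76  2.14  1.27  1.04 -1.5 ] lip [ 0.5839 -0.0215  0.0823] tilt 102.27819633335758
rot/row [-0.0339 -0.0294  0.001 ]
[-3.7  4.6  2.8] [-3.8  4.6  2.5] [-3.8  4.6  2.2] [ 0.5783 -0.014   0.2299]
9.95 [ 0.5895 -0.0278  0.2223] [-1.314  1.29   0.761  2.135  1.27   1.044 -1.503] gap 0.1 F [ 0.  0. -3.]
[[0.134, 0.768, 0.626], [-0.165, 0.641, -0.75], [-0.977, -0.002, 0.213]]
```

View pics/wrist_i.png

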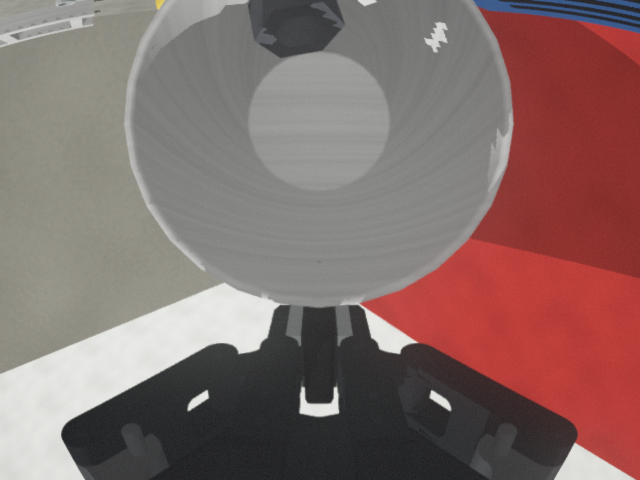

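View pics/scene_i.png

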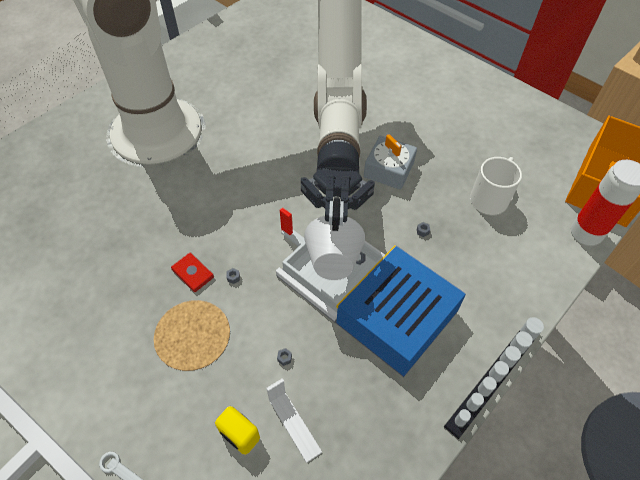

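One nut is still on the wall, so I'll tilt a little further.

Request:
{"fn": "play_rows", "kwargs": {
  "commands": [
    {"x": -4, "y": 5, "z": 3, "wx": -0.04, "wy": -0.033, "wz": 0, "jaw": 0},
    {"x": -4, "y": 5, "z": 3, "wx": -0.04, "wy": -0.033, "wz": 0, "jaw": 0},
    {"x": -4, "y": 5, "z": 2, "wx": -0.04, "wy": -0.033, "wz": 0, "jaw": 0},
    {"x": 0, "y": 0, "z": 0, "wx": 0, "wy": 0, "wz": 0, "jaw": 0},
    {"x": 0, "y": 0, "z": 0, "wx": 0, "wy": 0, "wz": 0, "jaw": 0},
    {"x": 0, "y": 0, "z": 0, "wx": 0, "wy": 0, "wz": 0, "jaw": 0},
    {"x": 0, "y": 0, "z": 0, "wx": 0, "wy": 0, "wz": 0, "jaw": 0},
    {"x": 0, "y": 0, "z": 0, "wx": 0, "wy": 0, "wz": 0, "jaw": 0}
  ]
}}

```text
clock: 10.85
ee_pos: [0.5775, -0.0126, 0.2298]
ee_rot: [0.747, 0.238, 0.513, -0.351]
force: [0.7, -0.0, -2.4]
finger_gap: 0.108
```

```bash
python3 plan2.py 116 2 [.585,-.022,.1]; python3 look.py j scene wrist top
```

```text
q [-1.33  1.4   0.74  2.09  1.2   1.16 -1.52] lip [ 0.5856 -0.0231  0.0901] tilt 111.17380954554771
rot/row [-0.031  -0.0286  0.0016]
[-4.3  4.9  4.2] [-4.3  4.8  4. ] [ 0.5689 -0.0028  0.238 ]
10.85 [ 0.5775 -0.0126  0.2298] [-1.333  1.404  0.745  2.088  1.198  1.164 -1.519] gap 0.108 F [ 0.7 -0.  -2.4]
[[0.228, 0.768, 0.598], [-0.28, 0.64, -0.715], [-0.932, -0.004, 0.361]]
```

View pics/wrist_j.png

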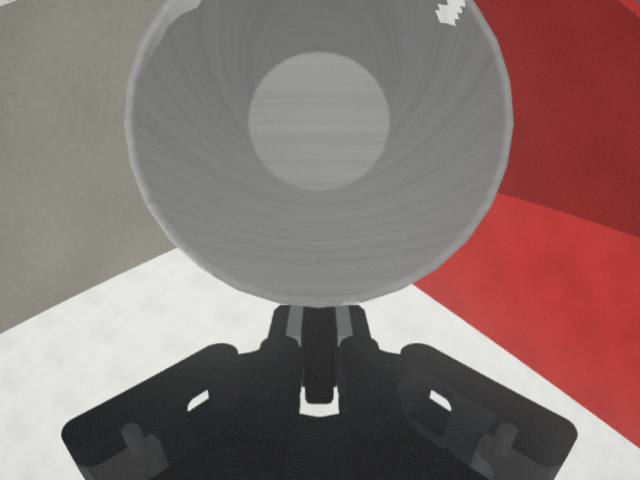

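View pics/top_j.png

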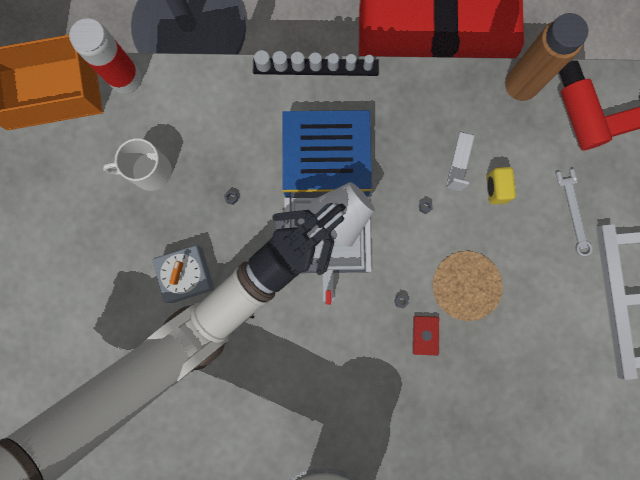

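The pot is empty. Next I'll measure the pad and return the pot to upright.

Run:
```python
from h import *
p=cv2.imread('pics/top_j.png');hsv=cv2.cvtColor(p,cv2.COLOR_BGR2HSV)
m=((hsv[...,0]>8)&(hsv[...,0]<22)&(hsv[...,1]>80)).astype('uint8');m[:, :420]=0;m[:240]=0;m[330:]=0
ys,xs=np.nonzero(m);print(len(xs),xs.min(),xs.max(),ys.min(),ys.max())
c=cv2.minEnclosingCircle(np.c_[xs,ys].astype('float32'));print(c,atz('top',*c[0],.003).round(4))
p=cv2.imread('pics/scene_j.png');hsv=cv2.cvtColor(p,cv2.COLOR_BGR2HSV)
m=((hsv[...,0]>8)&(hsv[...,0]<22)&(hsv[...,1]>80)).astype('uint8');m[:, 240:]=0;m[:290]=0;m[380:]=0
cs,_=cv2.findContours(m,0,1);e=cv2.fitEllipse(max(cs,key=len));print(e,atz('scene',*e[0],.003).round(4))
```

```text
3770 433 501 251 320
((467.27777099609375, 285.27777099609375), 35.21908950805664) [ 0.4715 -0.2802  0.003 ]
((191.29718017578125, 335.19097900390625), (66.98007202148438, 77.38094329833984), 62.312156677246094) [ 0.4757 -0.2817  0.003 ]
```

Request:
{"fn": "play_rows", "kwargs": {
  "commands": [
    {"x": 0, "y": 0, "z": 25, "wx": 0, "wy": 0, "wz": 0, "jaw": 0},
    {"x": 5, "y": -5, "z": 15, "wx": 0.08, "wy": 0.067, "wz": 0, "jaw": 0},
    {"x": 5, "y": -5, "z": 5, "wx": 0.08, "wy": 0.067, "wz": 0, "jaw": 0},
    {"x": 5, "y": -5, "z": 0, "wx": 0.08, "wy": 0.067, "wz": 0, "jaw": 0},
    {"x": 5, "y": -5, "z": 0, "wx": 0.08, "wy": 0.067, "wz": 0, "jaw": 0},
    {"x": 5, "y": -5, "z": 0, "wx": 0.08, "wy": 0.067, "wz": 0, "jaw": 0},
    {"x": 5, "y": -5, "z": 0, "wx": 0.08, "wy": 0.067, "wz": 0, "jaw": 0},
    {"x": 5, "y": -5, "z": 0, "wx": 0.08, "wy": 0.067, "wz": 0, "jaw": 0},
    {"x": 5, "y": -5, "z": 0, "wx": 0.08, "wy": 0.067, "wz": 0, "jaw": 0},
    {"x": 5, "y": -5, "z": 0, "wx": 0.08, "wy": 0.067, "wz": 0, "jaw": 0},
    {"x": 5, "y": -5, "z": 0, "wx": 0.08, "wy": 0.067, "wz": 0, "jaw": 0},
    {"x": 5, "y": -5, "z": 0, "wx": 0.08, "wy": 0.067, "wz": 0, "jaw": 0}
  ]
}}

```text
clock: 12.2
ee_pos: [0.6313, -0.0682, 0.2745]
ee_rot: [0.347, 0.389, 0.838, -0.163]
force: [-1.1, -1.2, -2.6]
finger_gap: 0.104
```

```bash
python3 look.py k scene top; python3 plan2.py 0 9 [.587,-.025,.2] | head -2
```

```text
12.2 [ 0.6313 -0.0682  0.2745] [-0.939  0.335  0.748  2.047  0.847  0.654 -0.2  ] gap 0.104 F [-1.1 -1.2 -2.6]
[[-0.456, 0.765, 0.455], [0.538, 0.644, -0.544], [-0.709, -0.003, -0.705]]
q [-0.93  0.33  0.75  2.04  0.85  0.65 -0.21] lip [0.5556 0.0209 0.2081] tilt 45.43943715874232
rot/row [0.0675 0.0566 0.0009]
```

View pics/scene_k.png

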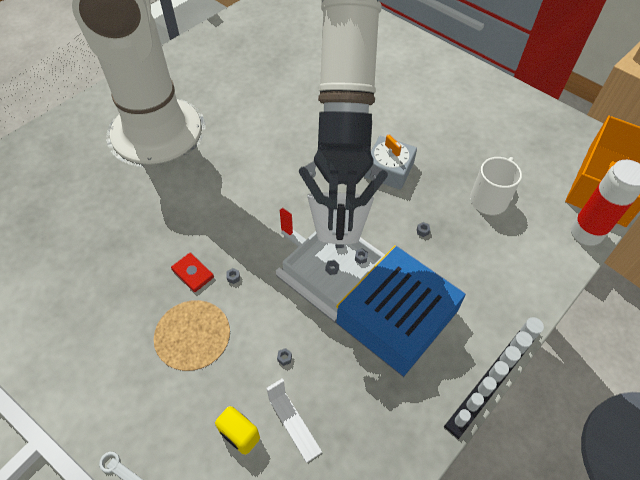

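Request:
{"fn": "play_rows", "kwargs": {
  "commands": [
    {"x": 0, "y": -10, "z": 0, "wx": 0.1, "wy": 0.084, "wz": 0, "jaw": 0},
    {"x": 0, "y": -10, "z": 0, "wx": 0.1, "wy": 0.084, "wz": 0, "jaw": 0},
    {"x": 0, "y": -10, "z": 0, "wx": 0.1, "wy": 0.084, "wz": 0, "jaw": 0},
    {"x": 0, "y": -10, "z": -10, "wx": 0.1, "wy": 0.084, "wz": 0, "jaw": 0},
    {"x": 0, "y": -15, "z": -10, "wx": 0.1, "wy": 0.084, "wz": 0, "jaw": 0},
    {"x": 0, "y": -15, "z": -10, "wx": 0.1, "wy": 0.084, "wz": 0, "jaw": 0},
    {"x": -10, "y": -20, "z": -10, "wx": 0, "wy": 0, "wz": 0.13, "jaw": 0},
    {"x": -10, "y": -20, "z": -10, "wx": 0, "wy": 0, "wz": 0.13, "jaw": 0},
    {"x": -15, "y": -20, "z": -10, "wx": 0, "wy": 0, "wz": 0.13, "jaw": 0},
    {"x": -15, "y": -20, "z": -10, "wx": 0, "wy": 0, "wz": 0.13, "jaw": 0},
    {"x": -15, "y": -15, "z": -10, "wx": 0, "wy": 0, "wz": 0.13, "jaw": 0},
    {"x": -15, "y": -15, "z": 0, "wx": 0, "wy": 0, "wz": 0.13, "jaw": 0}
  ]
}}

```text
clock: 13.5
ee_pos: [0.5466, -0.2438, 0.1878]
ee_rot: [0.027, 0.043, 0.999, -0.007]
force: [0.0, 0.2, -2.0]
finger_gap: 0.105
```

Request:
{"fn": "play_rows", "kwargs": {
  "commands": [
    {"x": 0, "y": 0, "z": 0, "wx": 0, "wy": 0, "wz": 0.13, "jaw": 0},
    {"x": 0, "y": 0, "z": 0, "wx": 0, "wy": 0, "wz": 0.13, "jaw": 0},
    {"x": 0, "y": 0, "z": 0, "wx": 0, "wy": 0, "wz": 0.13, "jaw": 0},
    {"x": 0, "y": 0, "z": 0, "wx": 0, "wy": 0, "wz": 0, "jaw": 0},
    {"x": 0, "y": 0, "z": 0, "wx": 0, "wy": 0, "wz": 0, "jaw": 0}
  ]
}}

```text
clock: 14.0
ee_pos: [0.5497, -0.2439, 0.1907]
ee_rot: [0.031, -0.147, 0.989, 0.0]
force: [0.4, -0.3, -1.2]
finger_gap: 0.105
```

```bash
python3 look.py l scene top
python3 - <<'E'
from kin import *
from workcell import arm
s=arm.get_state();w,x,y,z=s['ee_rot'];R=Ro.from_quat([x,y,z,w]).as_matrix()
Rg=E('z',.36)@TOOL
print('rot needed',Ro.from_matrix(Rg@R.T).as_rotvec().round(3), 'shift',((np.array([.548,-.2525,.1])-s['ee_pos'])*1000).round(1))
E
```

```text
14.0 [ 0.5497 -0.2439  0.1907] [ 0.267  0.403  0.158  1.787 -0.121  0.906  2.35 ] gap 0.105 F [ 0.4 -0.3 -1.2]
[[-0.955, -0.291, 0.062], [-0.291, 0.957, 0.01], [-0.062, -0.009, -0.998]]
rot needed [-0.012  0.064  0.062] shift [ -2.6  -8.5 -91.6]
```

View pics/top_l.png

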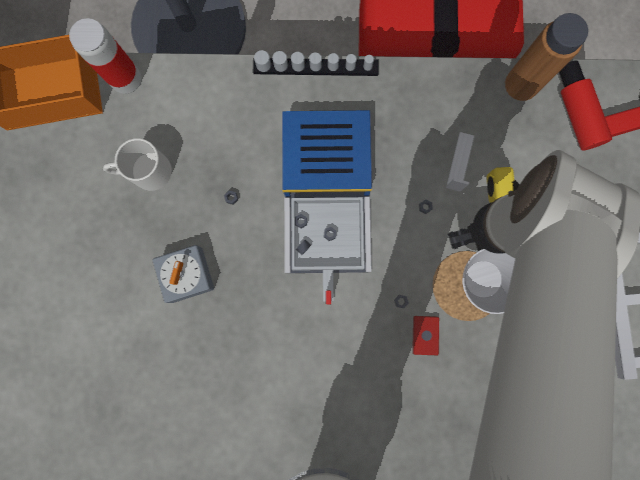

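Request:
{"fn": "play_rows", "kwargs": {
  "commands": [
    {"x": 0, "y": -13, "z": -20, "wx": -0.01, "wy": 0.065, "wz": 0, "jaw": 0},
    {"x": 0, "y": 0, "z": -40, "wx": 0, "wy": 0, "wz": 0, "jaw": 0},
    {"x": 0, "y": 0, "z": -40, "wx": 0, "wy": 0, "wz": 0, "jaw": 0},
    {"x": 0, "y": 0, "z": -30, "wx": 0, "wy": 0, "wz": 0, "jaw": 0},
    {"x": 0, "y": 0, "z": 0, "wx": 0, "wy": 0, "wz": 0, "jaw": 0},
    {"x": 0, "y": 0, "z": 0, "wx": 0, "wy": 0, "wz": 0, "jaw": 0}
  ]
}}

```text
clock: 14.7
ee_pos: [0.5512, -0.2576, 0.0628]
ee_rot: [0.0, -0.149, 0.989, -0.0]
force: [0.7, 0.8, -1.7]
finger_gap: 0.105
```

```bash
python3 look.py m scene
```

```text
14.7 [ 0.5512 -0.2576  0.0628] [ 0.282  0.614  0.147  1.794 -0.125  0.742  2.365] gap 0.105 F [ 0.7  0.8 -1.7]
[[-0.956, -0.295, 0.001], [-0.295, 0.956, -0.0], [-0.001, -0.0, -1.0]]
```

View pics/scene_m.png

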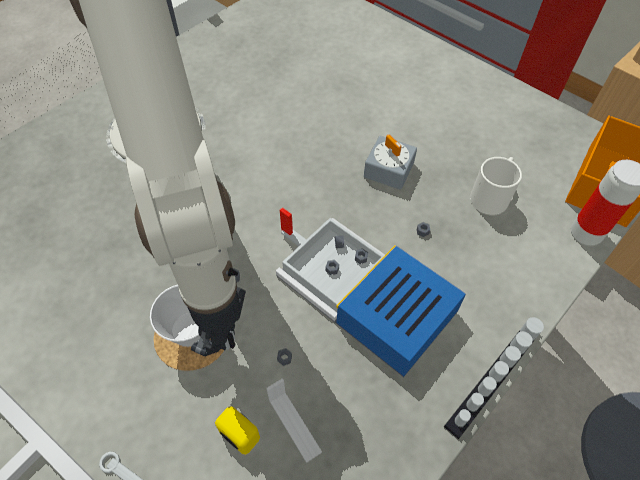

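Request:
{"fn": "play_rows", "kwargs": {
  "commands": [
    {"x": 0, "y": 0, "z": -12, "wx": 0, "wy": 0, "wz": 0, "jaw": 0},
    {"x": 0, "y": 0, "z": -8, "wx": 0, "wy": 0, "wz": 0, "jaw": 0},
    {"x": 0, "y": 0, "z": -3, "wx": 0, "wy": 0, "wz": 0, "jaw": 0},
    {"x": 0, "y": 0, "z": 0, "wx": 0, "wy": 0, "wz": 0, "jaw": 0},
    {"x": 0, "y": 0, "z": 0, "wx": 0, "wy": 0, "wz": 0, "jaw": 0}
  ]
}}

```text
clock: 15.25
ee_pos: [0.5515, -0.2579, 0.0401]
ee_rot: [0.001, -0.15, 0.989, -0.0]
force: [0.7, 0.4, -1.1]
finger_gap: 0.108
```

Request:
{"fn": "play_rows", "kwargs": {
  "commands": [
    {"x": 0, "y": 0, "z": -2, "wx": 0, "wy": 0, "wz": 0, "jaw": 0},
    {"x": 0, "y": 0, "z": 0, "wx": 0, "wy": 0, "wz": 0, "jaw": 0},
    {"x": 0, "y": 0, "z": 0, "wx": 0, "wy": 0, "wz": 0, "jaw": 0}
  ]
}}

```text
clock: 15.55
ee_pos: [0.5515, -0.2579, 0.038]
ee_rot: [0.001, -0.15, 0.989, -0.0]
force: [0.3, 0.1, -1.4]
finger_gap: 0.108
```

Request:
{"fn": "play_rows", "kwargs": {
  "commands": [
    {"x": 0, "y": 0, "z": -1, "wx": 0, "wy": 0, "wz": 0, "jaw": 0},
    {"x": 0, "y": 0, "z": -1, "wx": 0, "wy": 0, "wz": 0, "jaw": 0},
    {"x": 0, "y": 0, "z": 0, "wx": 0, "wy": 0, "wz": 0, "jaw": 0}
  ]
}}

```text
clock: 15.85
ee_pos: [0.5515, -0.2579, 0.0359]
ee_rot: [0.001, -0.15, 0.989, -0.0]
force: [0.2, 0.2, -0.7]
finger_gap: 0.107
```

Request:
{"fn": "play_rows", "kwargs": {
  "commands": [
    {"x": 0, "y": 0, "z": -1, "wx": 0, "wy": 0, "wz": 0, "jaw": 0},
    {"x": 0, "y": 0, "z": -1, "wx": 0, "wy": 0, "wz": 0, "jaw": 0},
    {"x": 0, "y": 0, "z": 0, "wx": 0, "wy": 0, "wz": 0, "jaw": 0},
    {"x": 0, "y": 0, "z": 0, "wx": 0, "wy": 0, "wz": 0, "jaw": 0}
  ]
}}

```text
clock: 16.25
ee_pos: [0.5519, -0.2579, 0.0353]
ee_rot: [0.001, -0.15, 0.989, -0.0]
force: [-2.7, 1.5, 9.8]
finger_gap: 0.108
```

Contact: the pot is down on the pad. I'll release and retreat.

Request:
{"fn": "play_rows", "kwargs": {
  "commands": [
    {"x": 0, "y": 0, "z": 0, "wx": 0, "wy": 0, "wz": 0, "jaw": 45},
    {"x": 0, "y": 0, "z": 0, "wx": 0, "wy": 0, "wz": 0, "jaw": 45},
    {"x": 0, "y": 0, "z": 0, "wx": 0, "wy": 0, "wz": 0, "jaw": 45},
    {"x": 0, "y": 0, "z": 20, "wx": 0, "wy": 0, "wz": 0, "jaw": 45},
    {"x": 0, "y": 0, "z": 40, "wx": 0, "wy": 0, "wz": 0, "jaw": 45},
    {"x": 0, "y": 0, "z": 40, "wx": 0, "wy": 0, "wz": 0, "jaw": 45},
    {"x": 0, "y": 0, "z": 40, "wx": 0, "wy": 0, "wz": 0, "jaw": 45},
    {"x": 0, "y": 20, "z": 30, "wx": 0, "wy": 0, "wz": 0, "jaw": 45},
    {"x": 15, "y": 30, "z": 0, "wx": 0, "wy": 0, "wz": 0, "jaw": 45},
    {"x": 30, "y": 20, "z": 0, "wx": 0, "wy": 0, "wz": -0.1, "jaw": 45},
    {"x": 0, "y": 0, "z": 0, "wx": 0, "wy": 0, "wz": 0, "jaw": 45},
    {"x": 0, "y": 0, "z": 0, "wx": 0, "wy": 0, "wz": 0, "jaw": 45}
  ]
}}

```text
clock: 17.45
ee_pos: [0.5968, -0.1868, 0.2035]
ee_rot: [0.001, -0.101, 0.995, -0.0]
force: [-0.5, -0.1, -1.2]
finger_gap: 0.531
```

```bash
python3 look.py n scene top wrist
```

```text
17.45 [ 0.5968 -0.1868  0.2035] [ 0.129  0.46   0.175  1.669 -0.091  1.019  2.108] gap 0.531 F [-0.5 -0.1 -1.2]
[[-0.979, -0.202, 0.002], [-0.202, 0.979, -0.0], [-0.001, -0.001, -1.0]]
```

View pics/wrist_n.png

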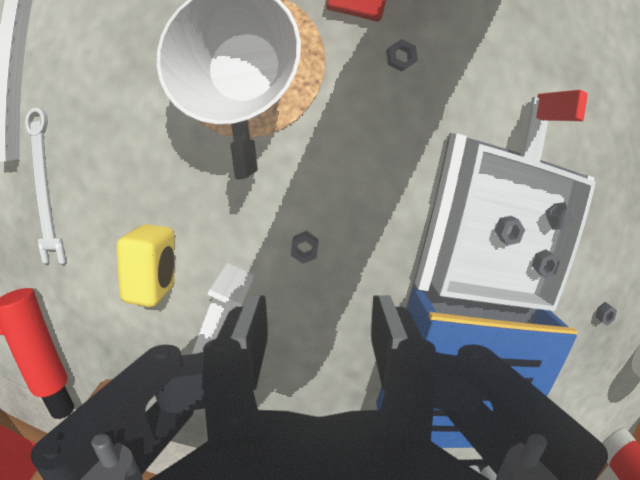

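View pics/top_n.png

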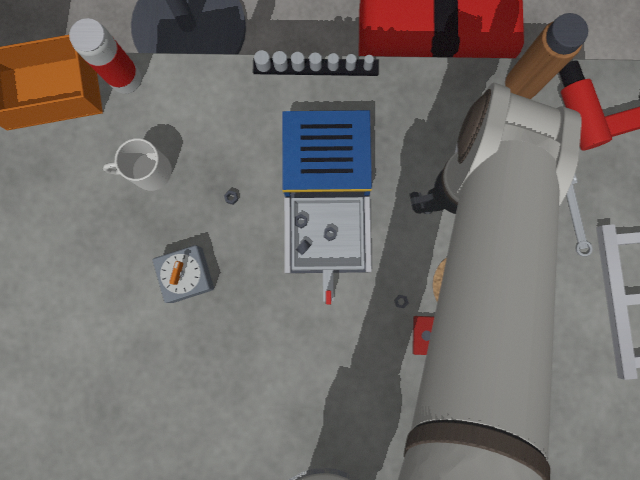

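Run:
```python
from h import *
f=np.load('wrist_n.npz');i={k:f[k] for k in('mtx','R','t')};D=f['d']
p=cv2.imread('pics/wrist_n.png');a=p[220:275,275:335];b=p[25:85,372:432]
cv2.imwrite('pics/c7.png',np.hstack([cv2.resize(a,(400,367),interpolation=2),cv2.resize(b,(367,367),interpolation=2)]))
print(atz('wrist',304.5,246.5,.016,i).round(4), atz('wrist',402,54.5,.016,i).round(4))
g=np.load('top_n.npz')
```

```text
[ 0.6256 -0.1959  0.016 ] [ 0.4389 -0.1471  0.016 ]
```

View pics/c7.png

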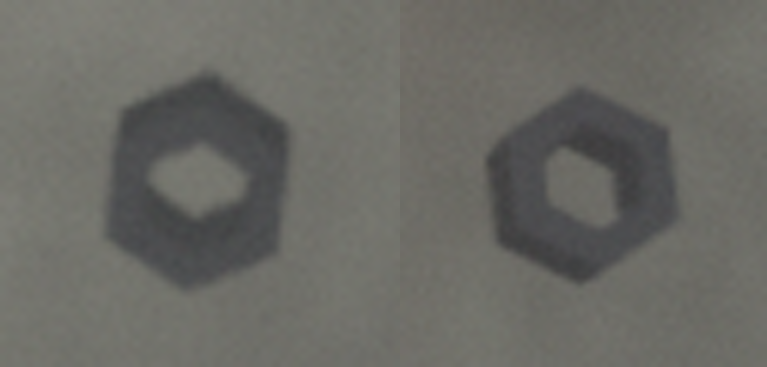

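Request:
{"fn": "play_rows", "kwargs": {
  "commands": [
    {"x": 32, "y": -10, "z": -10, "wx": 0, "wy": 0, "wz": -0.1, "jaw": 45},
    {"x": 0, "y": 0, "z": -40, "wx": 0, "wy": 0, "wz": 0, "jaw": 45},
    {"x": 0, "y": 0, "z": -40, "wx": 0, "wy": 0, "wz": 0, "jaw": 45},
    {"x": 0, "y": 0, "z": -40, "wx": 0, "wy": 0, "wz": 0, "jaw": 45},
    {"x": 0, "y": 0, "z": 0, "wx": 0, "wy": 0, "wz": 0, "jaw": 45},
    {"x": 0, "y": 0, "z": 0, "wx": 0, "wy": 0, "wz": 0, "jaw": 45}
  ]
}}

```text
clock: 18.2
ee_pos: [0.6274, -0.1989, 0.0738]
ee_rot: [0.0, -0.049, 0.999, -0.0]
force: [1.0, -0.2, 0.5]
finger_gap: 0.53
```

```bash
python3 look.py o wrist
python3 - <<'E'
from h import *
f=np.load('wrist_o.npz');i={k:f[k] for k in('mtx','R','t')}
from workcell import arm
s=arm.get_state()
print('tcp ground px',proj('wrist',[*s['ee_pos'][:2],.016],i))
E
```

```text
18.2 [ 0.6274 -0.1989  0.0738] [ 0.145  0.671  0.171  1.657 -0.143  0.826  2.046] gap 0.53 F [ 1.  -0.2  0.5]
[[-0.995, -0.099, 0.0], [-0.099, 0.995, -0.001], [-0.0, -0.001, -1.0]]
tcp ground px (np.float64(317.34082680437314), np.float64(272.31926074923285))
```

View pics/wrist_o.png

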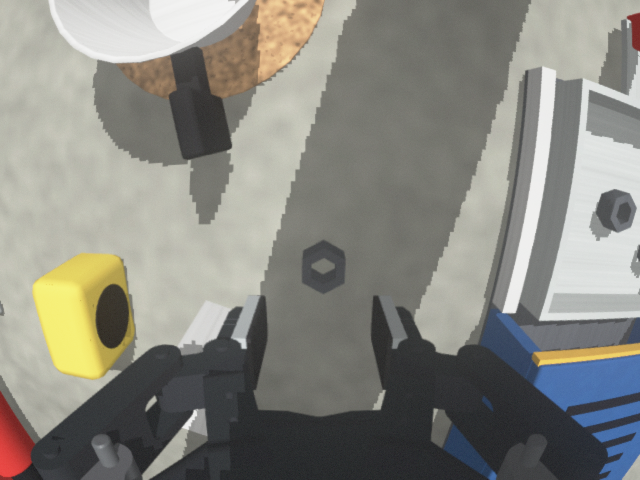

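Request:
{"fn": "play_rows", "kwargs": {
  "commands": [
    {"x": 0, "y": 3, "z": -30, "wx": 0, "wy": 0, "wz": 0, "jaw": 45},
    {"x": 0, "y": 0, "z": -22, "wx": 0, "wy": 0, "wz": 0, "jaw": 45},
    {"x": 0, "y": 0, "z": -11, "wx": 0, "wy": 0, "wz": 0, "jaw": 45},
    {"x": 0, "y": 0, "z": 0, "wx": 0, "wy": 0, "wz": 0, "jaw": 45},
    {"x": 0, "y": 0, "z": 0, "wx": 0, "wy": 0, "wz": 0, "jaw": 10},
    {"x": 0, "y": 0, "z": 0, "wx": 0, "wy": 0, "wz": 0, "jaw": 10},
    {"x": 0, "y": 0, "z": 0, "wx": 0, "wy": 0, "wz": 0, "jaw": 10},
    {"x": 0, "y": 0, "z": 0, "wx": 0, "wy": 0, "wz": 0, "jaw": 10},
    {"x": 0, "y": 0, "z": 0, "wx": 0, "wy": 0, "wz": 0, "jaw": 10}
  ],
  "grip_force": 50
}}

```text
clock: 19.15
ee_pos: [0.6302, -0.1956, 0.0133]
ee_rot: [0.003, -0.05, 0.999, -0.001]
force: [-0.4, -0.3, 7.5]
finger_gap: 0.263
```

```bash
python3 look.py p wrist
```

```text
19.15 [ 0.6302 -0.1956  0.0133] [ 0.151  0.756  0.154  1.67  -0.159  0.722  2.053] gap 0.263 F [-0.4 -0.3  7.5]
[[-0.995, -0.1, 0.006], [-0.1, 0.995, -0.002], [-0.006, -0.002, -1.0]]
```

View pics/wrist_p.png

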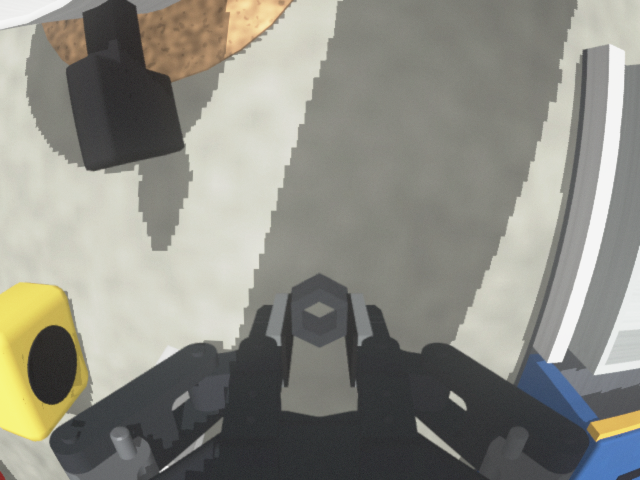

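Request:
{"fn": "play_rows", "kwargs": {
  "commands": [
    {"x": 0, "y": 0, "z": 30, "wx": 0, "wy": 0, "wz": 0, "jaw": 10},
    {"x": 0, "y": 0, "z": 40, "wx": 0, "wy": 0, "wz": 0, "jaw": 10},
    {"x": -5, "y": 10, "z": 40, "wx": 0, "wy": 0, "wz": 0, "jaw": 10},
    {"x": -10, "y": 40, "z": 0, "wx": 0, "wy": 0, "wz": 0, "jaw": 10},
    {"x": -10, "y": 40, "z": 0, "wx": 0, "wy": 0, "wz": 0, "jaw": 10},
    {"x": -10, "y": 40, "z": 0, "wx": 0, "wy": 0, "wz": 0, "jaw": 10},
    {"x": 0, "y": 30, "z": 0, "wx": 0, "wy": 0, "wz": 0, "jaw": 10},
    {"x": 0, "y": 0, "z": 0, "wx": 0, "wy": 0, "wz": 0, "jaw": 10},
    {"x": 0, "y": 0, "z": 0, "wx": 0, "wy": 0, "wz": 0, "jaw": 10}
  ]
}}

```text
clock: 20.1
ee_pos: [0.5939, -0.0338, 0.1217]
ee_rot: [0.002, -0.051, 0.999, -0.0]
force: [-0.3, 0.4, -0.5]
finger_gap: 0.271
```

```bash
python3 look.py q wrist
```

```text
20.1 [ 0.5939 -0.0338  0.1217] [-0.117  0.509  0.166  1.808 -0.109  0.83   1.776] gap 0.271 F [-0.3  0.4 -0.5]
[[-0.995, -0.102, 0.003], [-0.102, 0.995, -0.001], [-0.003, -0.001, -1.0]]
```

View pics/wrist_q.png

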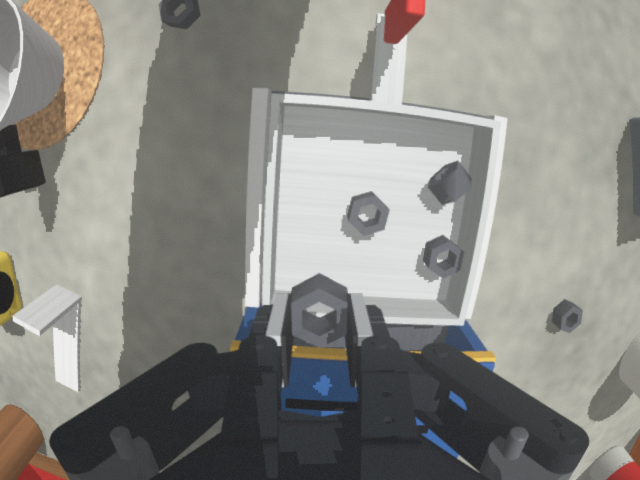

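Request:
{"fn": "play_rows", "kwargs": {
  "commands": [
    {"x": -8, "y": -2, "z": -35, "wx": 0, "wy": 0, "wz": 0, "jaw": 10},
    {"x": 0, "y": 0, "z": -28, "wx": 0, "wy": 0, "wz": 0, "jaw": 10},
    {"x": 0, "y": 0, "z": 0, "wx": 0, "wy": 0, "wz": 0, "jaw": 10},
    {"x": 0, "y": 0, "z": 0, "wx": 0, "wy": 0, "wz": 0, "jaw": 38},
    {"x": 0, "y": 0, "z": 0, "wx": 0, "wy": 0, "wz": 0, "jaw": 38},
    {"x": 0, "y": 0, "z": 0, "wx": 0, "wy": 0, "wz": 0, "jaw": 38},
    {"x": 0, "y": 0, "z": 40, "wx": 0, "wy": 0, "wz": 0, "jaw": 38},
    {"x": 0, "y": -20, "z": 40, "wx": 0, "wy": 0, "wz": 0, "jaw": 45},
    {"x": -30, "y": -40, "z": 40, "wx": 0, "wy": 0, "wz": 0, "jaw": 45},
    {"x": -35, "y": -40, "z": 0, "wx": 0, "wy": 0, "wz": 0, "jaw": 45},
    {"x": -35, "y": 0, "z": 0, "wx": 0, "wy": 0, "wz": 0, "jaw": 45},
    {"x": 0, "y": 0, "z": 0, "wx": 0, "wy": 0, "wz": 0, "jaw": 45}
  ]
}}

```text
clock: 21.35
ee_pos: [0.4894, -0.1277, 0.17]
ee_rot: [0.0, -0.048, 0.999, -0.0]
force: [-0.1, -0.3, 0.2]
finger_gap: 0.527
```

```bash
python3 look.py r wrist
```

```text
21.35 [ 0.4894 -0.1277  0.17  ] [ 0.021  0.303  0.213  1.991 -0.083  0.855  1.945] gap 0.527 F [-0.1 -0.3  0.2]
[[-0.995, -0.095, 0.0], [-0.095, 0.995, -0.0], [-0.0, -0.0, -1.0]]
```

View pics/wrist_r.png

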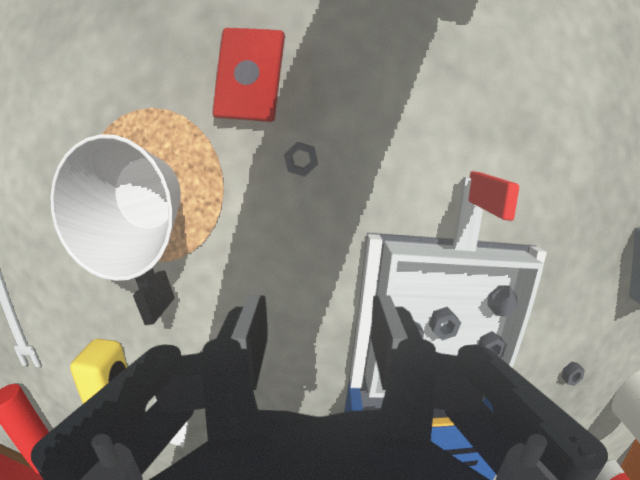

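Run:
```python
from h import *
f=np.load('wrist_r.npz');i={k:f[k] for k in('mtx','R','t')}
crop(cv2.imread('pics/wrist_r.png'),276,134,50,50,8,'pics/c8.png')
print(atz('wrist',301.5,159.5,.016,i).round(4))
```

```text
[ 0.4376 -0.1455  0.016 ]
```

View pics/c8.png

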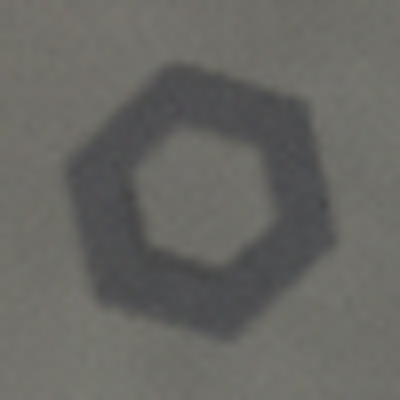

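Request:
{"fn": "play_rows", "kwargs": {
  "commands": [
    {"x": -30, "y": -10, "z": -10, "wx": 0, "wy": 0, "wz": 0.1, "jaw": 40},
    {"x": -21, "y": -8, "z": -30, "wx": 0, "wy": 0, "wz": 0.1, "jaw": 40},
    {"x": 0, "y": 0, "z": -30, "wx": 0, "wy": 0, "wz": 0, "jaw": 40},
    {"x": 0, "y": 0, "z": -30, "wx": 0, "wy": 0, "wz": 0, "jaw": 40},
    {"x": 0, "y": 0, "z": 0, "wx": 0, "wy": 0, "wz": 0, "jaw": 40},
    {"x": 0, "y": 0, "z": 0, "wx": 0, "wy": 0, "wz": 0, "jaw": 40}
  ]
}}

```text
clock: 22.0
ee_pos: [0.4441, -0.1434, 0.0696]
ee_rot: [0.001, -0.15, 0.989, -0.0]
force: [-0.3, 0.3, 0.6]
finger_gap: 0.467
```

```bash
python3 look.py s wrist
python3 - <<'E'
from h import *
f=np.load('wrist_s.npz');i={k:f[k] for k in('mtx','R','t')}
s=arm.get_state()
print('tcp ground px',proj('wrist',[*s['ee_pos'][:2],.016],i))
E
```

```text
22.0 [ 0.4441 -0.1434  0.0696] [ 0.118  0.412  0.161  2.142 -0.116  0.593  2.234] gap 0.467 F [-0.3  0.3  0.6]
[[-0.955, -0.297, 0.002], [-0.297, 0.955, -0.0], [-0.002, -0.001, -1.0]]
tcp ground px (np.float64(317.4514473753992), np.float64(272.9106492631174))
```

View pics/wrist_s.png

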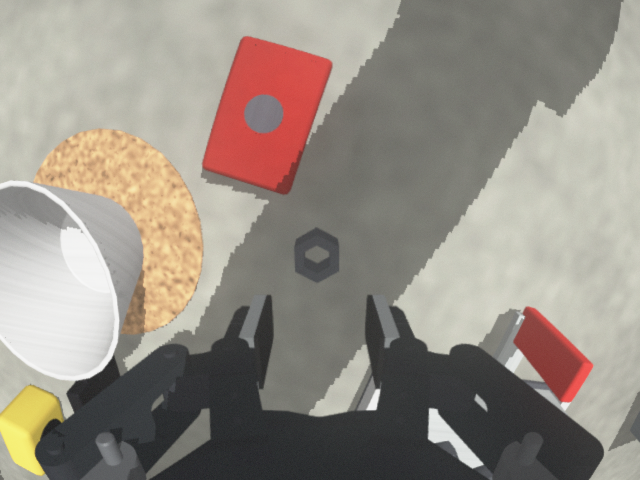

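Request:
{"fn": "play_rows", "kwargs": {
  "commands": [
    {"x": -8, "y": -2, "z": -30, "wx": 0, "wy": 0, "wz": 0, "jaw": 40},
    {"x": 0, "y": 0, "z": -18, "wx": 0, "wy": 0, "wz": 0, "jaw": 40},
    {"x": 0, "y": 0, "z": -8, "wx": 0, "wy": 0, "wz": 0, "jaw": 40},
    {"x": 0, "y": 0, "z": 0, "wx": 0, "wy": 0, "wz": 0, "jaw": 40},
    {"x": 0, "y": 0, "z": 0, "wx": 0, "wy": 0, "wz": 0, "jaw": 10},
    {"x": 0, "y": 0, "z": 0, "wx": 0, "wy": 0, "wz": 0, "jaw": 10},
    {"x": 0, "y": 0, "z": 0, "wx": 0, "wy": 0, "wz": 0, "jaw": 10},
    {"x": 0, "y": 0, "z": 0, "wx": 0, "wy": 0, "wz": 0, "jaw": 10},
    {"x": 0, "y": 0, "z": 30, "wx": 0, "wy": 0, "wz": 0, "jaw": 10},
    {"x": 0, "y": 0, "z": 40, "wx": 0, "wy": 0, "wz": 0, "jaw": 10},
    {"x": 0, "y": 0, "z": 30, "wx": 0, "wy": 0, "wz": 0, "jaw": 10},
    {"x": 0, "y": 0, "z": 0, "wx": 0, "wy": 0, "wz": 0, "jaw": 10}
  ]
}}

```text
clock: 23.25
ee_pos: [0.4386, -0.1467, 0.1177]
ee_rot: [0.005, -0.15, 0.989, -0.002]
force: [-0.0, -0.4, 0.0]
finger_gap: 0.26
```

```bash
python3 look.py t wrist top
```

```text
23.25 [ 0.4386 -0.1467  0.1177] [ 0.103  0.312  0.186  2.136 -0.091  0.69   2.222] gap 0.26 F [-0.  -0.4  0. ]
[[-0.955, -0.296, 0.011], [-0.296, 0.955, -0.002], [-0.01, -0.005, -1.0]]
```

View pics/wrist_t.png

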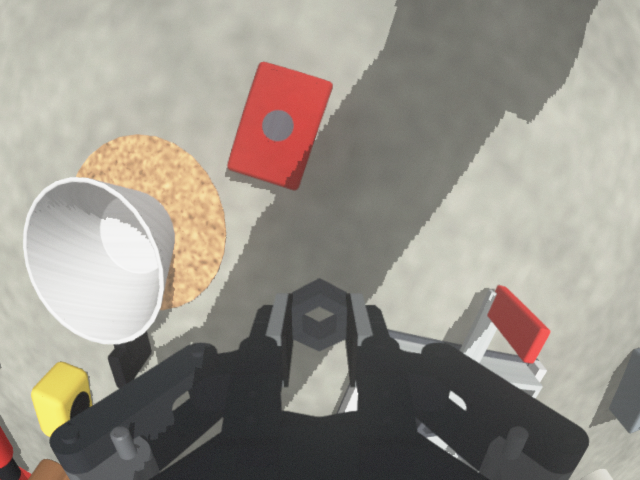

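View pics/top_t.png

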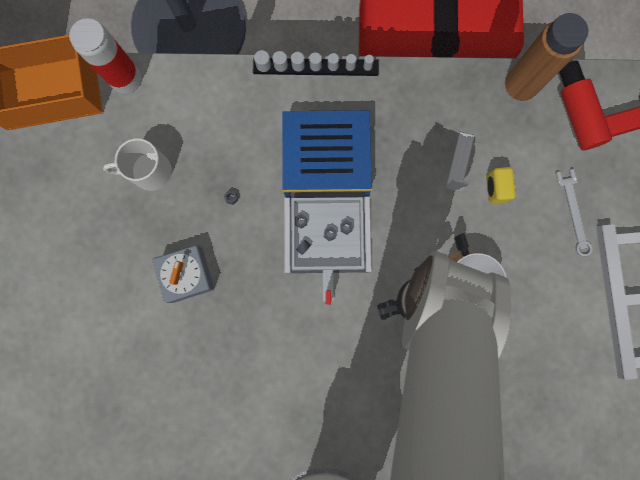

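Request:
{"fn": "play_rows", "kwargs": {
  "commands": [
    {"x": 35, "y": 10, "z": 0, "wx": 0, "wy": 0, "wz": -0.1, "jaw": 10},
    {"x": 33, "y": 35, "z": 0, "wx": 0, "wy": 0, "wz": -0.1, "jaw": 10},
    {"x": 33, "y": 35, "z": 0, "wx": 0, "wy": 0, "wz": -0.1, "jaw": 10},
    {"x": 0, "y": 35, "z": 0, "wx": 0, "wy": 0, "wz": 0, "jaw": 10},
    {"x": 0, "y": 0, "z": -30, "wx": 0, "wy": 0, "wz": 0, "jaw": 10},
    {"x": 0, "y": 0, "z": -28, "wx": 0, "wy": 0, "wz": 0, "jaw": 10},
    {"x": 0, "y": 0, "z": 0, "wx": 0, "wy": 0, "wz": 0, "jaw": 10},
    {"x": 0, "y": 0, "z": 0, "wx": 0, "wy": 0, "wz": 0, "jaw": 38},
    {"x": 0, "y": 0, "z": 0, "wx": 0, "wy": 0, "wz": 0, "jaw": 38},
    {"x": 0, "y": 0, "z": 0, "wx": 0, "wy": 0, "wz": 0, "jaw": 38},
    {"x": 0, "y": 0, "z": 40, "wx": 0, "wy": 0, "wz": 0, "jaw": 38},
    {"x": 0, "y": 0, "z": 40, "wx": 0, "wy": 0, "wz": 0, "jaw": 45}
  ]
}}

```text
clock: 24.55
ee_pos: [0.5353, -0.031, 0.1361]
ee_rot: [0.0, 0.0, 1.0, -0.0]
force: [1.2, 0.4, 0.5]
finger_gap: 0.527
```

Request:
{"fn": "play_rows", "kwargs": {
  "commands": [
    {"x": 0, "y": 40, "z": 40, "wx": 0, "wy": 0, "wz": 0, "jaw": 45},
    {"x": 10, "y": 45, "z": 0, "wx": 0, "wy": 0, "wz": 0, "jaw": 45},
    {"x": 20, "y": 45, "z": 0, "wx": 0, "wy": 0, "wz": 0, "jaw": 45},
    {"x": 25, "y": 45, "z": 0, "wx": 0, "wy": 0, "wz": 0, "jaw": 45},
    {"x": 25, "y": 30, "z": 0, "wx": 0, "wy": 0, "wz": 0, "jaw": 45},
    {"x": 0, "y": 0, "z": 0, "wx": 0, "wy": 0, "wz": 0, "jaw": 45},
    {"x": 0, "y": 0, "z": 0, "wx": 0, "wy": 0, "wz": 0, "jaw": 45}
  ]
}}

```text
clock: 25.25
ee_pos: [0.6157, 0.169, 0.1711]
ee_rot: [0.001, -0.001, 1.0, -0.0]
force: [0.2, -0.7, 0.6]
finger_gap: 0.526
```

```bash
python3 look.py u wrist top scene
```

```text
25.25 [0.6157 0.169  0.1711] [-0.437  0.516  0.172  1.661 -0.101  0.97   1.342] gap 0.526 F [ 0.2 -0.7  0.6]
[[-1.0, -0.002, 0.003], [-0.002, 1.0, -0.001], [-0.003, -0.001, -1.0]]
```

View pics/wrist_u.png

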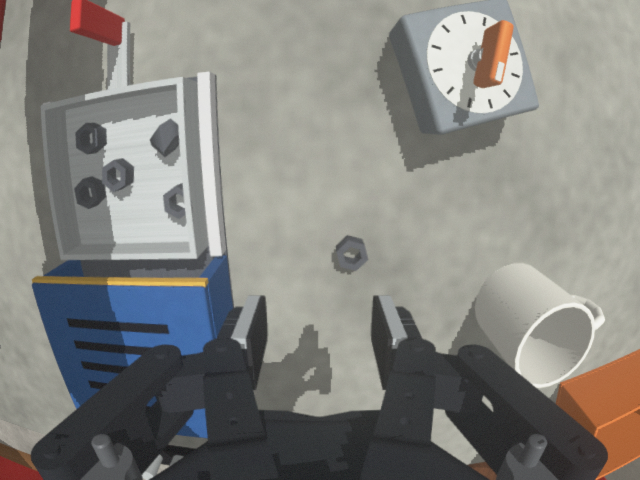

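View pics/top_u.png

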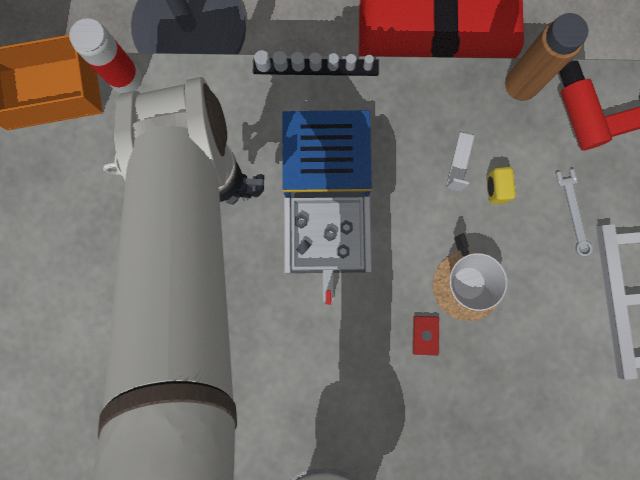

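View pics/scene_u.png

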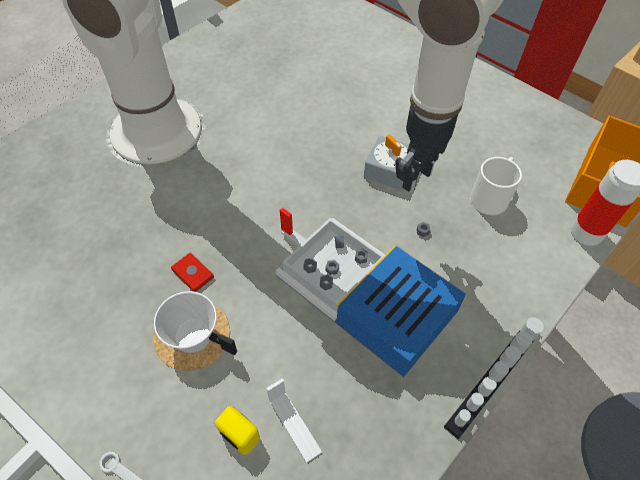

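Run:
```python
from h import *
f=np.load('wrist_u.npz');i={k:f[k] for k in('mtx','R','t')}
crop(cv2.imread('pics/wrist_u.png'),325,228,50,50,8,'pics/c9.png')
print(atz('wrist',350.5,255,.016,i).round(4))
print('pot',atz('top',478.5,282,.075).round(4))
```

```text
[0.6411 0.1957 0.016 ]
pot [ 0.4752 -0.2825  0.075 ]
```

View pics/c9.png

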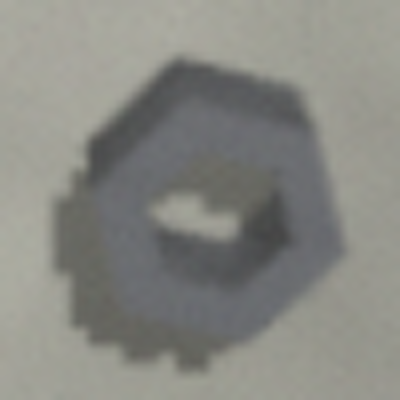

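Request:
{"fn": "play_rows", "kwargs": {
  "commands": [
    {"x": 25, "y": 28, "z": -20, "wx": 0, "wy": 0, "wz": 0.12, "jaw": 40},
    {"x": 0, "y": 0, "z": -40, "wx": 0, "wy": 0, "wz": 0.12, "jaw": 40},
    {"x": 0, "y": 0, "z": -40, "wx": 0, "wy": 0, "wz": 0, "jaw": 40},
    {"x": 0, "y": 0, "z": 0, "wx": 0, "wy": 0, "wz": 0, "jaw": 40},
    {"x": 0, "y": 0, "z": 0, "wx": 0, "wy": 0, "wz": 0, "jaw": 40}
  ]
}}

```text
clock: 25.9
ee_pos: [0.6399, 0.1946, 0.0707]
ee_rot: [0.0, -0.119, 0.993, -0.001]
force: [-0.1, -1.1, 1.0]
finger_gap: 0.469
```

```bash
python3 look.py v wrist
python3 - <<'E'
from h import *
f=np.load('wrist_v.npz');i={k:f[k] for k in('mtx','R','t')}
s=arm.get_state()
print('tcp ground px',proj('wrist',[*s['ee_pos'][:2],.016],i))
E
```

```text
25.9 [0.6399 0.1946 0.0707] [-0.407  0.686  0.101  1.626 -0.084  0.833  1.536] gap 0.469 F [-0.1 -1.1  1. ]
[[-0.972, -0.236, 0.001], [-0.236, 0.972, -0.001], [-0.0, -0.002, -1.0]]
tcp ground px (np.float64(318.92151847855115), np.float64(274.31174233220685))
```

View pics/wrist_v.png

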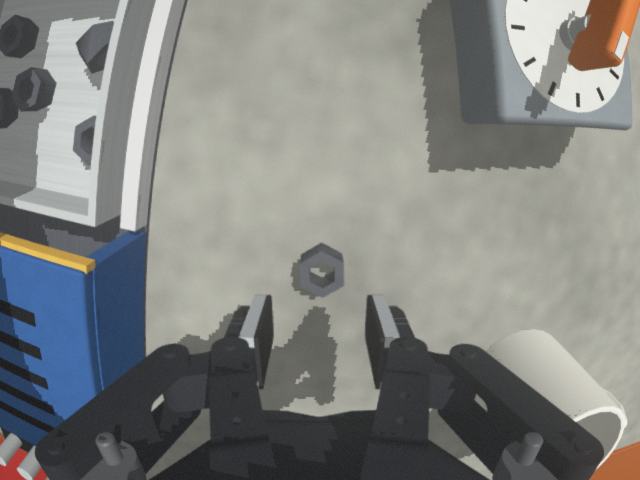

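Aligned: the nut's top face is at (322,274) against a predicted (319,274). I'll go down and grasp.

Request:
{"fn": "play_rows", "kwargs": {
  "commands": [
    {"x": 0, "y": 2, "z": -30, "wx": 0, "wy": 0, "wz": 0, "jaw": 40},
    {"x": 0, "y": 0, "z": -18, "wx": 0, "wy": 0, "wz": 0, "jaw": 40},
    {"x": 0, "y": 0, "z": -9, "wx": 0, "wy": 0, "wz": 0, "jaw": 40},
    {"x": 0, "y": 0, "z": 0, "wx": 0, "wy": 0, "wz": 0, "jaw": 40},
    {"x": 0, "y": 0, "z": 0, "wx": 0, "wy": 0, "wz": 0, "jaw": 10},
    {"x": 0, "y": 0, "z": 0, "wx": 0, "wy": 0, "wz": 0, "jaw": 10},
    {"x": 0, "y": 0, "z": 0, "wx": 0, "wy": 0, "wz": 0, "jaw": 10},
    {"x": 0, "y": 0, "z": 0, "wx": 0, "wy": 0, "wz": 0, "jaw": 10},
    {"x": 0, "y": 0, "z": 30, "wx": 0, "wy": 0, "wz": 0, "jaw": 10},
    {"x": 0, "y": 0, "z": 40, "wx": 0, "wy": 0, "wz": 0, "jaw": 10},
    {"x": -10, "y": 0, "z": 40, "wx": 0, "wy": 0, "wz": 0, "jaw": 10},
    {"x": 0, "y": 0, "z": 0, "wx": 0, "wy": 0, "wz": 0, "jaw": 10}
  ]
}}

```text
clock: 27.15
ee_pos: [0.6337, 0.1999, 0.1302]
ee_rot: [0.006, -0.12, 0.993, 0.001]
force: [1.9, 1.2, 0.2]
finger_gap: 0.257
```

```bash
python3 look.py w wrist top
```

```text
27.15 [0.6337 0.1999 0.1302] [-0.423  0.598  0.108  1.624 -0.076  0.911  1.524] gap 0.257 F [1.9 1.2 0.2]
[[-0.971, -0.238, 0.012], [-0.238, 0.971, 0.004], [-0.012, 0.001, -1.0]]
```

View pics/wrist_w.png

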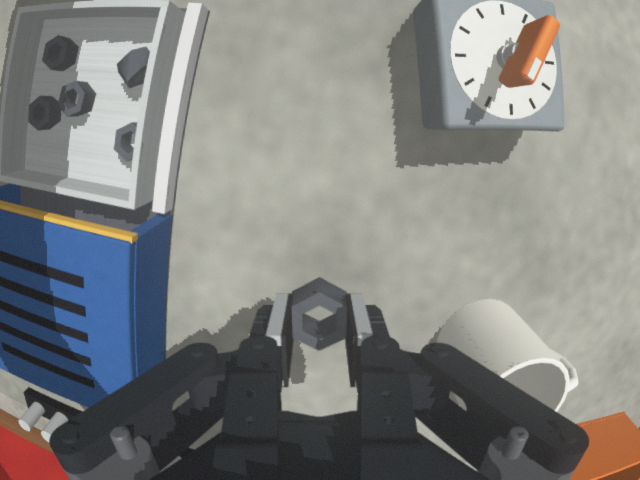

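Request:
{"fn": "play_rows", "kwargs": {
  "commands": [
    {"x": -10, "y": -40, "z": 0, "wx": 0, "wy": 0, "wz": -0.12, "jaw": 10},
    {"x": -10, "y": -40, "z": 0, "wx": 0, "wy": 0, "wz": -0.12, "jaw": 10},
    {"x": -9, "y": -40, "z": 0, "wx": 0, "wy": 0, "wz": 0, "jaw": 10},
    {"x": 0, "y": -40, "z": 0, "wx": 0, "wy": 0, "wz": 0, "jaw": 10},
    {"x": 0, "y": -34, "z": 0, "wx": 0, "wy": 0, "wz": 0, "jaw": 10},
    {"x": 0, "y": 0, "z": 0, "wx": 0, "wy": 0, "wz": 0, "jaw": 10},
    {"x": 0, "y": 0, "z": 0, "wx": 0, "wy": 0, "wz": 0, "jaw": 10}
  ]
}}

```text
clock: 27.95
ee_pos: [0.6003, 0.003, 0.1219]
ee_rot: [-0.0, 0.001, 1.0, -0.001]
force: [1.0, 0.5, -1.4]
finger_gap: 0.259
```

```bash
python3 look.py x wrist
```

```text
27.95 [0.6003 0.003  0.1219] [-0.195  0.52   0.189  1.791 -0.124  0.843  1.621] gap 0.259 F [ 1.   0.5 -1.4]
[[-1.0, 0.003, -0.001], [0.003, 1.0, -0.001], [0.001, -0.001, -1.0]]
```

View pics/wrist_x.png

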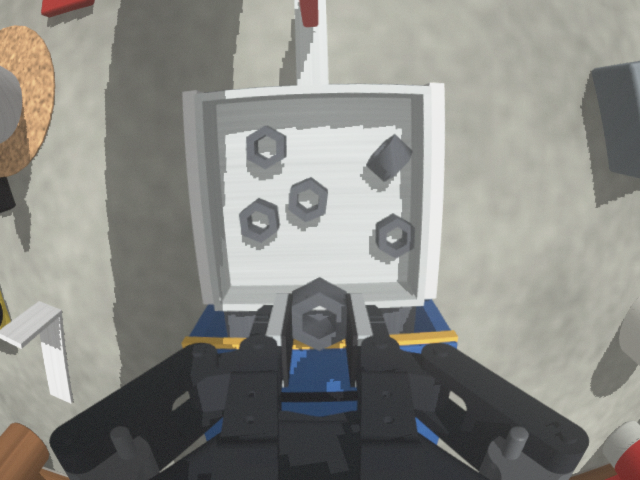

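Request:
{"fn": "play_rows", "kwargs": {
  "commands": [
    {"x": 0, "y": 4, "z": -35, "wx": 0, "wy": 0, "wz": 0, "jaw": 10},
    {"x": 0, "y": 0, "z": -28, "wx": 0, "wy": 0, "wz": 0, "jaw": 10},
    {"x": 0, "y": 0, "z": 0, "wx": 0, "wy": 0, "wz": 0, "jaw": 10},
    {"x": 0, "y": 0, "z": 0, "wx": 0, "wy": 0, "wz": 0, "jaw": 38},
    {"x": 0, "y": 0, "z": 0, "wx": 0, "wy": 0, "wz": 0, "jaw": 38},
    {"x": 0, "y": 0, "z": 0, "wx": 0, "wy": 0, "wz": 0, "jaw": 38},
    {"x": 0, "y": 0, "z": 40, "wx": 0, "wy": 0, "wz": 0, "jaw": 38},
    {"x": -30, "y": 0, "z": 45, "wx": 0, "wy": 0, "wz": 0, "jaw": 45},
    {"x": -40, "y": 0, "z": 40, "wx": 0, "wy": 0, "wz": 0, "jaw": 45},
    {"x": -40, "y": -5, "z": 40, "wx": 0, "wy": 0, "wz": 0, "jaw": 45},
    {"x": -40, "y": -5, "z": 0, "wx": 0, "wy": 0, "wz": 0, "jaw": 45},
    {"x": 0, "y": 0, "z": 0, "wx": 0, "wy": 0, "wz": 0, "jaw": 45}
  ]
}}

```text
clock: 29.2
ee_pos: [0.4586, -0.0019, 0.2142]
ee_rot: [0.001, 0.001, 1.0, 0.0]
force: [-0.8, 0.3, 0.1]
finger_gap: 0.528
```

```bash
python3 look.py y wrist top scene; python3 -c "
from h import *
crop(cv2.imread('pics/top_y.png'),270,90,120,220,2.7,'pics/c10.png')
crop(cv2.imread('pics/scene_y.png'),260,180,230,200,3.4,'pics/c11.png')"
```

```text
29.2 [ 0.4586 -0.0019  0.2142] [-0.256  0.157  0.222  2.058 -0.043  0.929  1.559] gap 0.528 F [-0.8  0.3  0.1]
[[-1.0, 0.001, 0.002], [0.001, 1.0, 0.001], [-0.002, 0.001, -1.0]]
```

View pics/top_y.png

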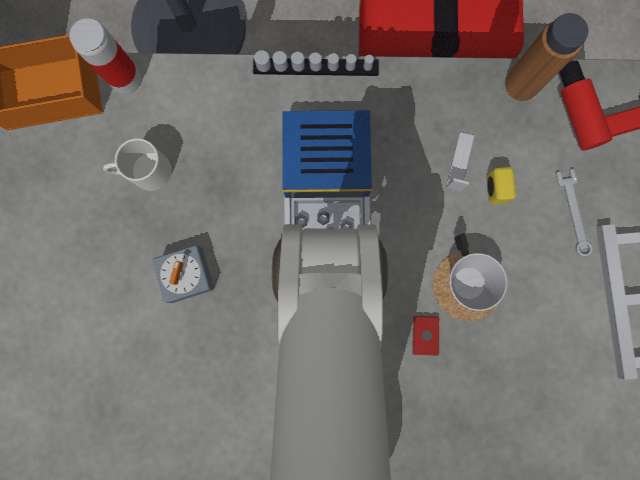

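View pics/c11.png

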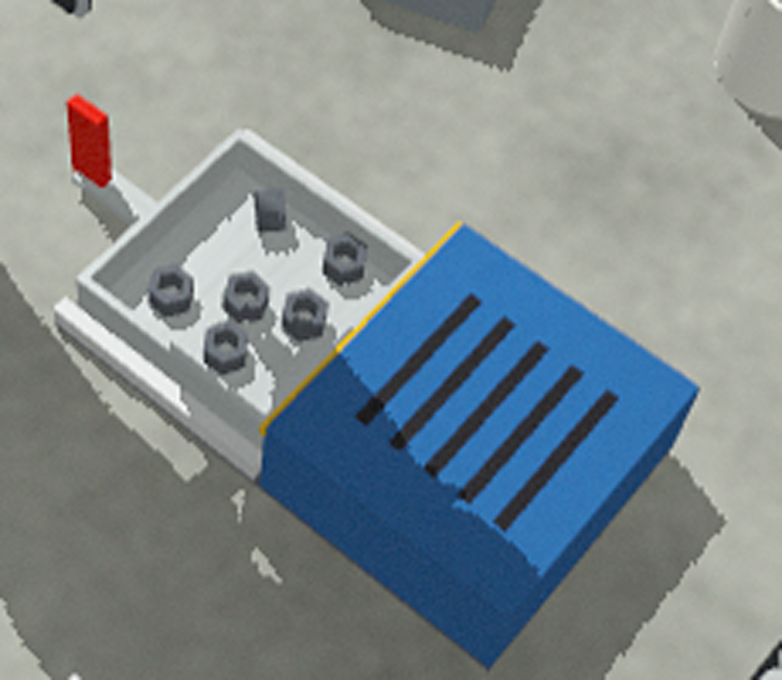

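View pics/wrist_y.png

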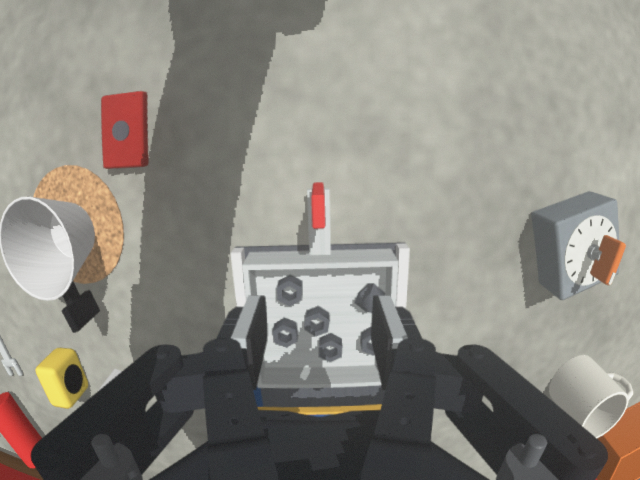

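Six nuts in the tray (3 poured and 3 from the bench), none left visible on the bench, and the pot is on its pad. Now I'll grip the tray tab.

Run:
```python
from h import *
f=np.load('wrist_y.npz');i={k:f[k] for k in('mtx','R','t')}
crop(cv2.imread('pics/wrist_y.png'),290,170,60,80,7,'pics/c12.png')
print(atz('wrist',318.5,206,.0815,i).round(4),atz('wrist',318.5,187,.0815,i).round(4),atz('wrist',318.5,225,.0815,i).round(4))
```

```text
[ 0.4381 -0.0014  0.0815] [ 0.424  -0.0014  0.0815] [ 0.4525 -0.0014  0.0815]
```

View pics/c12.png

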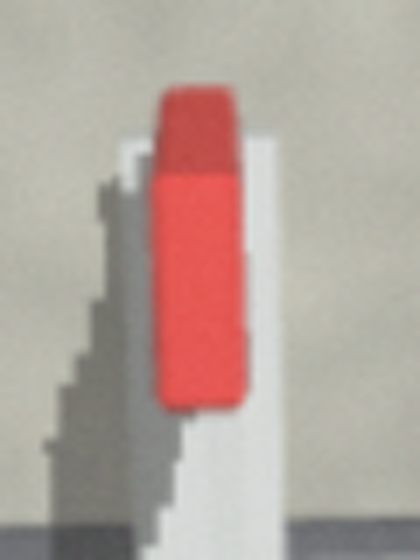

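Request:
{"fn": "play_rows", "kwargs": {
  "commands": [
    {"x": -16, "y": 0, "z": -30, "wx": 0, "wy": 0, "wz": 0, "jaw": 45},
    {"x": 0, "y": 0, "z": -40, "wx": 0, "wy": 0, "wz": 0, "jaw": 45},
    {"x": 0, "y": 0, "z": -40, "wx": 0, "wy": 0, "wz": 0, "jaw": 45},
    {"x": 0, "y": 0, "z": -40, "wx": 0, "wy": 0, "wz": 0, "jaw": 45},
    {"x": 0, "y": 0, "z": -13, "wx": 0, "wy": 0, "wz": 0, "jaw": 45},
    {"x": 0, "y": 0, "z": 0, "wx": 0, "wy": 0, "wz": 0, "jaw": 45},
    {"x": 0, "y": 0, "z": 0, "wx": 0, "wy": 0, "wz": 0, "jaw": 0},
    {"x": 0, "y": 0, "z": 0, "wx": 0, "wy": 0, "wz": 0, "jaw": 0},
    {"x": 0, "y": 0, "z": 0, "wx": 0, "wy": 0, "wz": 0, "jaw": 0},
    {"x": 0, "y": 0, "z": 0, "wx": 0, "wy": 0, "wz": 0, "jaw": 0},
    {"x": 0, "y": 0, "z": 0, "wx": 0, "wy": 0, "wz": 0, "jaw": 0}
  ],
  "grip_force": 40
}}

```text
clock: 30.45
ee_pos: [0.4486, -0.0008, 0.0508]
ee_rot: [0.003, -0.0, 1.0, -0.0]
force: [1.0, 0.8, 5.5]
finger_gap: 0.115
```

```bash
python3 look.py z wrist
```

```text
30.45 [ 0.4486 -0.0008  0.0508] [-0.208  0.427  0.174  2.193 -0.142  0.527  1.645] gap 0.115 F [1.  0.8 5.5]
[[-1.0, -0.001, 0.005], [-0.001, 1.0, -0.0], [-0.005, -0.0, -1.0]]
```

View pics/wrist_z.png

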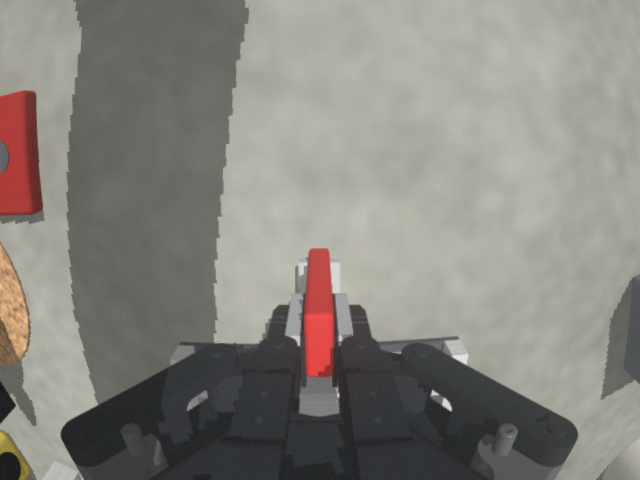

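Request:
{"fn": "play_rows", "kwargs": {
  "commands": [
    {"x": 5, "y": 0, "z": 0, "wx": 0, "wy": 0, "wz": 0, "jaw": 0},
    {"x": 10, "y": 0, "z": 0, "wx": 0, "wy": 0, "wz": 0, "jaw": 0},
    {"x": 10, "y": 0, "z": 0, "wx": 0, "wy": 0, "wz": 0, "jaw": 0},
    {"x": 10, "y": 0, "z": 0, "wx": 0, "wy": 0, "wz": 0, "jaw": 0},
    {"x": 10, "y": 0, "z": 0, "wx": 0, "wy": 0, "wz": 0, "jaw": 0},
    {"x": 10, "y": 1, "z": 0, "wx": 0, "wy": 0, "wz": 0, "jaw": 0},
    {"x": 10, "y": 0, "z": 0, "wx": 0, "wy": 0, "wz": 0, "jaw": 0},
    {"x": 0, "y": 0, "z": 0, "wx": 0, "wy": 0, "wz": 0, "jaw": 0}
  ]
}}

```text
clock: 31.3
ee_pos: [0.5092, -0.0002, 0.0494]
ee_rot: [-0.002, 0.0, 1.0, -0.0]
force: [-8.3, -0.5, 8.8]
finger_gap: 0.112
```

Request:
{"fn": "play_rows", "kwargs": {
  "commands": [
    {"x": 10, "y": 0, "z": 0, "wx": 0, "wy": 0, "wz": 0, "jaw": 0},
    {"x": 10, "y": 0, "z": 0, "wx": 0, "wy": 0, "wz": 0, "jaw": 0},
    {"x": 10, "y": 0, "z": 0, "wx": 0, "wy": 0, "wz": 0, "jaw": 0},
    {"x": 10, "y": 0, "z": 0, "wx": 0, "wy": 0, "wz": 0, "jaw": 0},
    {"x": 10, "y": 0, "z": 0, "wx": 0, "wy": 0, "wz": 0, "jaw": 0},
    {"x": 10, "y": 1, "z": 0, "wx": 0, "wy": 0, "wz": 0, "jaw": 0},
    {"x": 10, "y": 0, "z": 0, "wx": 0, "wy": 0, "wz": 0, "jaw": 0},
    {"x": 0, "y": 0, "z": 0, "wx": 0, "wy": 0, "wz": 0, "jaw": 0}
  ]
}}

```text
clock: 32.1
ee_pos: [0.5808, 0.0009, 0.0493]
ee_rot: [-0.0, 0.0, 1.0, -0.0]
force: [-4.2, 0.1, 4.9]
finger_gap: 0.113
```

```bash
python3 look.py aa wrist scene
```

```text
32.1 [0.5808 0.0009 0.0493] [-0.182  0.6    0.173  1.869 -0.153  0.686  1.651] gap 0.113 F [-4.2  0.1  4.9]
[[-1.0, 0.0, -0.001], [0.0, 1.0, -0.001], [0.001, -0.001, -1.0]]
```

View pics/scene_aa.png

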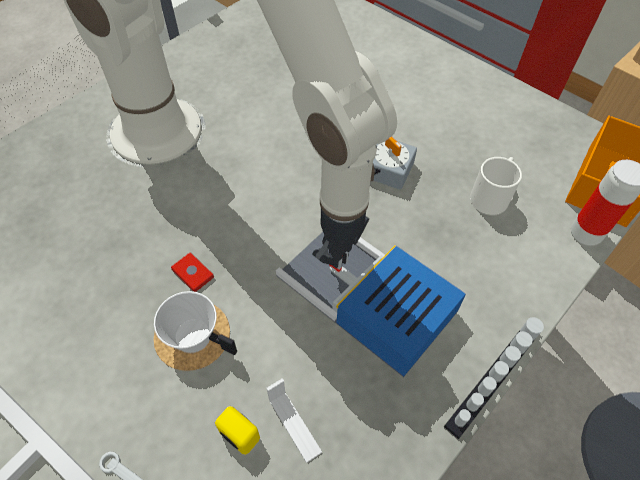

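Request:
{"fn": "play_rows", "kwargs": {
  "commands": [
    {"x": 5, "y": 0, "z": 0, "wx": 0, "wy": 0, "wz": 0, "jaw": 0},
    {"x": 5, "y": 0, "z": 0, "wx": 0, "wy": 0, "wz": 0, "jaw": 0},
    {"x": 3, "y": 0, "z": 0, "wx": 0, "wy": 0, "wz": 0, "jaw": 0},
    {"x": 0, "y": 0, "z": 0, "wx": 0, "wy": 0, "wz": 0, "jaw": 0}
  ]
}}

```text
clock: 32.6
ee_pos: [0.5928, 0.0009, 0.0493]
ee_rot: [-0.001, -0.0, 1.0, -0.0]
force: [-7.0, 0.2, 5.4]
finger_gap: 0.115
```

Request:
{"fn": "play_rows", "kwargs": {
  "commands": [
    {"x": 3, "y": 0, "z": 0, "wx": 0, "wy": 0, "wz": 0, "jaw": 0},
    {"x": 0, "y": 0, "z": 0, "wx": 0, "wy": 0, "wz": 0, "jaw": 0}
  ]
}}

```text
clock: 32.8
ee_pos: [0.5952, 0.0009, 0.0493]
ee_rot: [-0.002, -0.0, 1.0, -0.0]
force: [-8.7, -0.2, 7.1]
finger_gap: 0.114
```

Request:
{"fn": "play_rows", "kwargs": {
  "commands": [
    {"x": 3, "y": 0, "z": 0, "wx": 0, "wy": 0, "wz": 0, "jaw": 0},
    {"x": 0, "y": 0, "z": 0, "wx": 0, "wy": 0, "wz": 0, "jaw": 0}
  ]
}}

```text
clock: 33.0
ee_pos: [0.5983, 0.0009, 0.0493]
ee_rot: [-0.002, -0.0, 1.0, -0.0]
force: [-7.8, -0.4, 6.7]
finger_gap: 0.115
```

Request:
{"fn": "play_rows", "kwargs": {
  "commands": [
    {"x": 3, "y": 0, "z": 0, "wx": 0, "wy": 0, "wz": 0, "jaw": 0},
    {"x": 0, "y": 0, "z": 0, "wx": 0, "wy": 0, "wz": 0, "jaw": 0}
  ]
}}

```text
clock: 33.2
ee_pos: [0.6013, 0.001, 0.0493]
ee_rot: [-0.002, -0.0, 1.0, -0.0]
force: [-9.2, 0.5, 6.6]
finger_gap: 0.113
```

Request:
{"fn": "play_rows", "kwargs": {
  "commands": [
    {"x": 3, "y": 0, "z": 0, "wx": 0, "wy": 0, "wz": 0, "jaw": 0},
    {"x": 0, "y": 0, "z": 0, "wx": 0, "wy": 0, "wz": 0, "jaw": 0}
  ]
}}

```text
clock: 33.4
ee_pos: [0.6043, 0.001, 0.0493]
ee_rot: [-0.002, -0.0, 1.0, -0.0]
force: [-7.8, 0.3, 7.0]
finger_gap: 0.111
```

```bash
python3 look.py ab wrist scene; python3 -c "
from h import *
crop(cv2.imread('pics/scene_ab.png'),260,180,230,200,3.4,'pics/c13.png')"
```

```text
33.4 [0.6043 0.001  0.0493] [-0.177  0.633  0.173  1.806 -0.155  0.719  1.651] gap 0.111 F [-7.8  0.3  7. ]
[[-1.0, -0.0, -0.003], [-0.0, 1.0, -0.001], [0.003, -0.001, -1.0]]
```

View pics/c13.png

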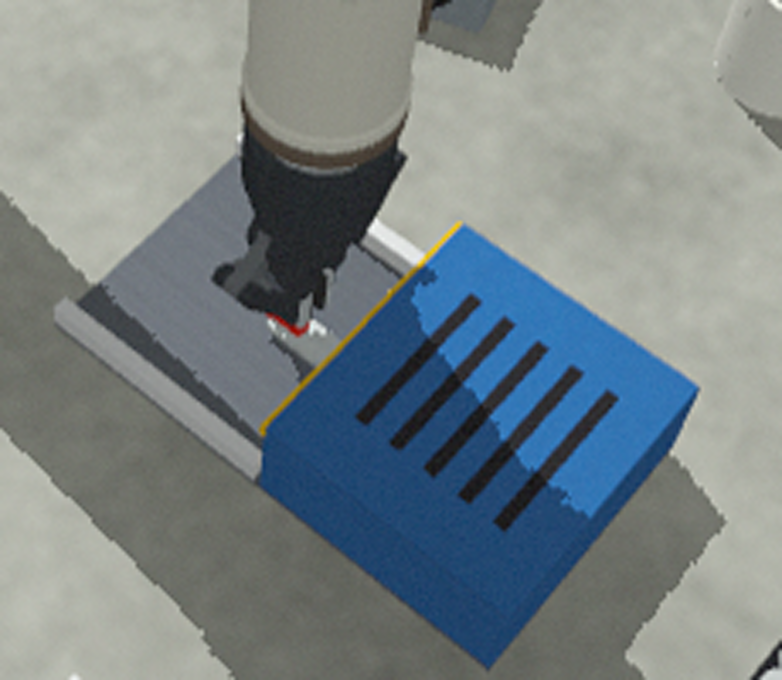

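View pics/wrist_ab.png

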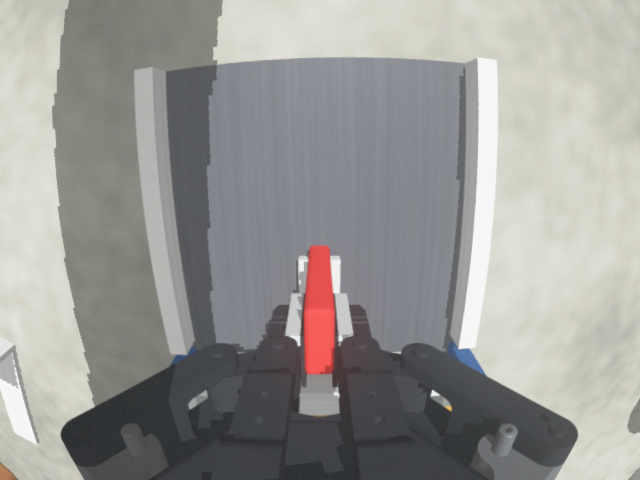

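Request:
{"fn": "play_rows", "kwargs": {
  "commands": [
    {"x": 2, "y": 0, "z": 0, "wx": 0, "wy": 0, "wz": 0, "jaw": 0},
    {"x": 1, "y": 0, "z": 0, "wx": 0, "wy": 0, "wz": 0, "jaw": 0}
  ]
}}

```text
clock: 33.7
ee_pos: [0.6062, 0.001, 0.0493]
ee_rot: [-0.003, -0.0, 1.0, -0.0]
force: [-13.8, 1.2, 11.4]
finger_gap: 0.11
```

Request:
{"fn": "play_rows", "kwargs": {
  "commands": [
    {"x": 2, "y": 0, "z": 0, "wx": 0, "wy": 0, "wz": 0, "jaw": 0},
    {"x": 0, "y": 0, "z": 0, "wx": 0, "wy": 0, "wz": 0, "jaw": 0}
  ]
}}

```text
clock: 33.9
ee_pos: [0.6062, 0.001, 0.0493]
ee_rot: [-0.005, -0.0, 1.0, -0.0]
force: [-17.9, 0.4, 16.4]
finger_gap: 0.114
```

Request:
{"fn": "play_rows", "kwargs": {
  "commands": [
    {"x": 1, "y": 0, "z": 0, "wx": 0, "wy": 0, "wz": 0, "jaw": 0},
    {"x": 0, "y": 0, "z": 0, "wx": 0, "wy": 0, "wz": 0, "jaw": 0}
  ]
}}

```text
clock: 34.1
ee_pos: [0.6062, 0.001, 0.0493]
ee_rot: [-0.005, -0.0, 1.0, -0.0]
force: [-20.2, 0.4, 17.8]
finger_gap: 0.11
```

The tray is at its stop (x stays at 0.6062 while the force rises). I'll relax, release and go up.

Request:
{"fn": "play_rows", "kwargs": {
  "commands": [
    {"x": -3, "y": 0, "z": 0, "wx": 0, "wy": 0, "wz": 0, "jaw": 0},
    {"x": 0, "y": 0, "z": 0, "wx": 0, "wy": 0, "wz": 0, "jaw": 40},
    {"x": 0, "y": 0, "z": 0, "wx": 0, "wy": 0, "wz": 0, "jaw": 40},
    {"x": 0, "y": 0, "z": 0, "wx": 0, "wy": 0, "wz": 0, "jaw": 40},
    {"x": 0, "y": 0, "z": 40, "wx": 0, "wy": 0, "wz": 0, "jaw": 40},
    {"x": 0, "y": 0, "z": 40, "wx": 0, "wy": 0, "wz": 0, "jaw": 40},
    {"x": 0, "y": 0, "z": 40, "wx": 0, "wy": 0, "wz": 0, "jaw": 40},
    {"x": -20, "y": 45, "z": 20, "wx": 0, "wy": 0, "wz": 0, "jaw": 40},
    {"x": -20, "y": 45, "z": 20, "wx": 0, "wy": 0, "wz": 0, "jaw": 40},
    {"x": -20, "y": 45, "z": 0, "wx": 0, "wy": 0, "wz": 0, "jaw": 40},
    {"x": -20, "y": 45, "z": 0, "wx": 0, "wy": 0, "wz": 0, "jaw": 40},
    {"x": -10, "y": 20, "z": 0, "wx": 0, "wy": 0, "wz": 0, "jaw": 40}
  ]
}}

```text
clock: 35.3
ee_pos: [0.5206, 0.2016, 0.2079]
ee_rot: [0.001, -0.003, 1.0, 0.001]
force: [0.3, 0.8, -0.1]
finger_gap: 0.472
```

```bash
python3 look.py ac wrist scene top; python3 -c "
from h import *
crop(cv2.imread('pics/scene_ac.png'),260,180,230,200,3.4,'pics/c14.png')"
```

```text
35.3 [0.5206 0.2016 0.2079] [-0.535  0.338  0.144  1.835 -0.059  0.969  1.212] gap 0.472 F [ 0.3  0.8 -0.1]
[[-1.0, -0.007, 0.003], [-0.007, 1.0, 0.002], [-0.003, 0.002, -1.0]]
```

View pics/wrist_ac.png

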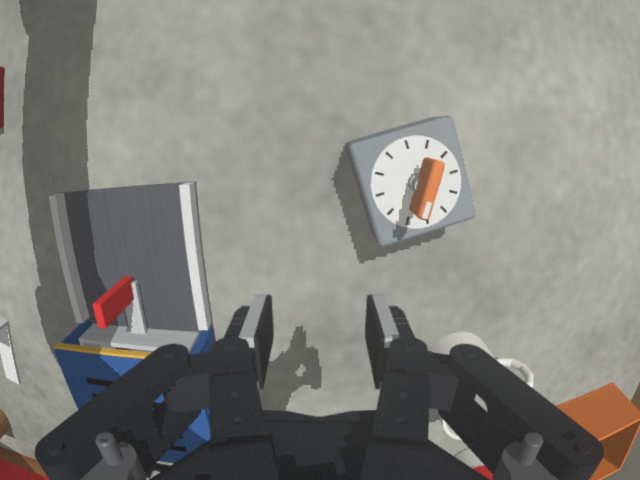

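View pics/top_ac.png

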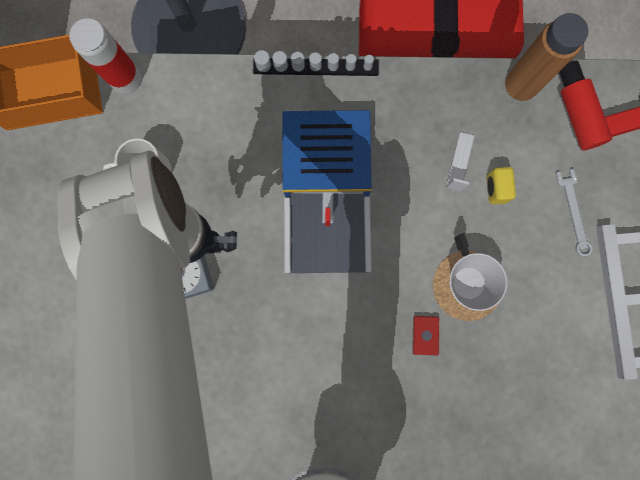

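View pics/c14.png

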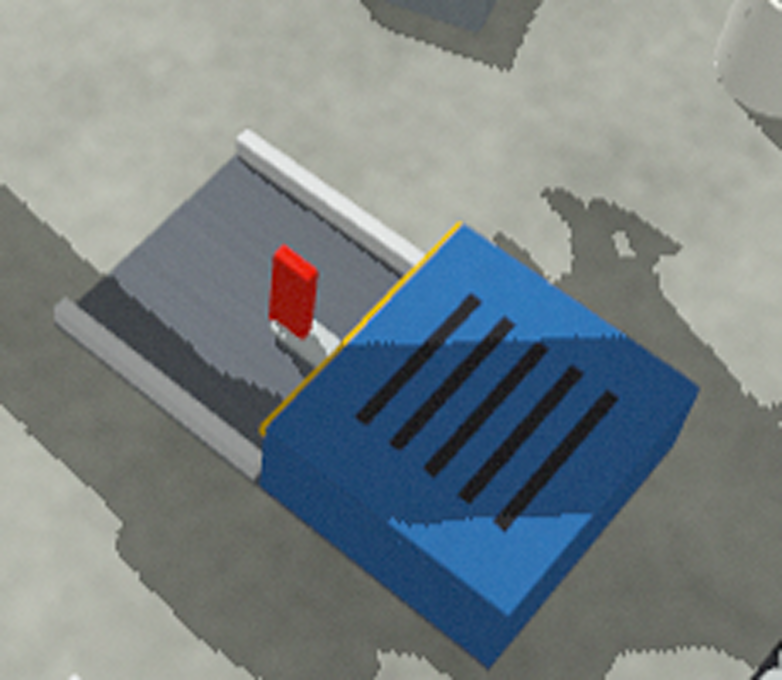

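Run:
```python
from h import *
crop(cv2.imread('pics/wrist_ac.png'),345,110,135,140,4.2,'pics/c15.png')
print('tab',atz('top',327.5,211,.081).round(4),atz('top',327.5,219,.081).round(4))
```

```text
tab [0.604  0.0007 0.081 ] [5.888e-01 5.000e-04 8.100e-02]
```

View pics/c15.png

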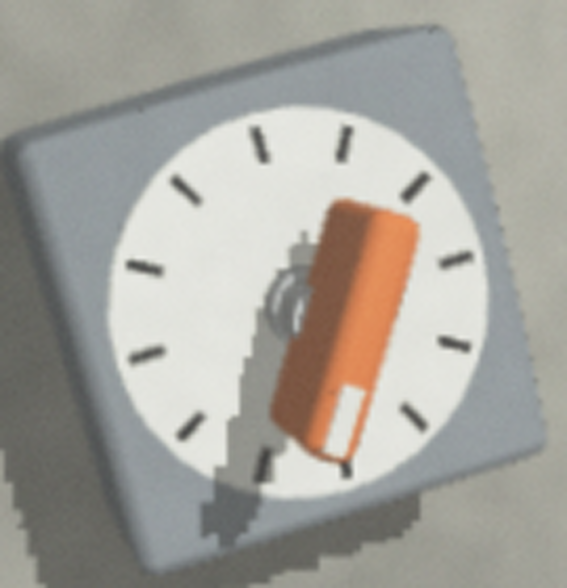

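Run:
```python
from h import *
f=np.load('wrist_ac.npz');i={k:f[k] for k in('mtx','R','t')}
P=lambda u,v:(345+u/4.2,110+v/4.2)
c,a,b=[atz('wrist',*P(*x),.094,i) for x in((364,333),(396,212),(331,456))]
print('center',c.round(4),'ends',a.round(4),b.round(4),'len',np.linalg.norm(a-b),'yaw',np.arctan2(*(b-a)[[1,0]]))
print('dial',atz('wrist',*P(298,302),.0525,i).round(4))
# top0 : key top center estimates
T4=lambda u,v:(u/4.5+140,v/4.5+180)
for z in (.094,): print(atz('top',*T4(165,418),z).round(4))
```

```text
center [0.4833 0.2808 0.094 ] ends [0.4628 0.2851 0.094 ] [0.5044 0.2765 0.094 ] len 0.04241149948285263 yaw -0.20458100496580103
dial [0.484  0.2803 0.0525]
[0.4831 0.2749 0.094 ]
```

Request:
{"fn": "play_rows", "kwargs": {
  "commands": [
    {"x": -17, "y": 39, "z": 0, "wx": 0, "wy": 0, "wz": -0.11, "jaw": 40},
    {"x": -20, "y": 40, "z": 0, "wx": 0, "wy": 0, "wz": -0.1, "jaw": 40},
    {"x": 0, "y": 0, "z": -30, "wx": 0, "wy": 0, "wz": 0, "jaw": 40},
    {"x": 0, "y": 0, "z": -25, "wx": 0, "wy": 0, "wz": 0, "jaw": 40},
    {"x": 0, "y": 0, "z": 0, "wx": 0, "wy": 0, "wz": 0, "jaw": 40},
    {"x": 0, "y": 0, "z": 0, "wx": 0, "wy": 0, "wz": 0, "jaw": 40}
  ]
}}

```text
clock: 36.05
ee_pos: [0.4865, 0.273, 0.1524]
ee_rot: [0.001, 0.106, 0.994, -0.001]
force: [-0.3, 0.2, 0.8]
finger_gap: 0.468
```

```bash
python3 look.py ad wrist
python3 - <<'E'
from h import *
f=np.load('wrist_ad.npz');i={k:f[k] for k in('mtx','R','t')}
s=arm.get_state()
print('tcp px at .094',proj('wrist',[*s['ee_pos'][:2],.094],i),'key',proj('wrist',[.4835,.2805,.094],i))
crop(cv2.imread('pics/wrist_ad.png'),220,160,200,180,4,'pics/c16.png')
E
```

```text
36.05 [0.4865 0.273  0.1524] [-0.679  0.41   0.146  1.879 -0.072  0.858  0.861] gap 0.468 F [-0.3  0.2  0.8]
[[-0.978, 0.211, 0.002], [0.211, 0.978, -0.002], [-0.002, -0.002, -1.0]]
tcp px at .094 (np.float64(319.25580045551305), np.float64(270.0232257154729)) key (np.float64(330.12500771926096), np.float64(261.5942572777792))
```

View pics/c16.png

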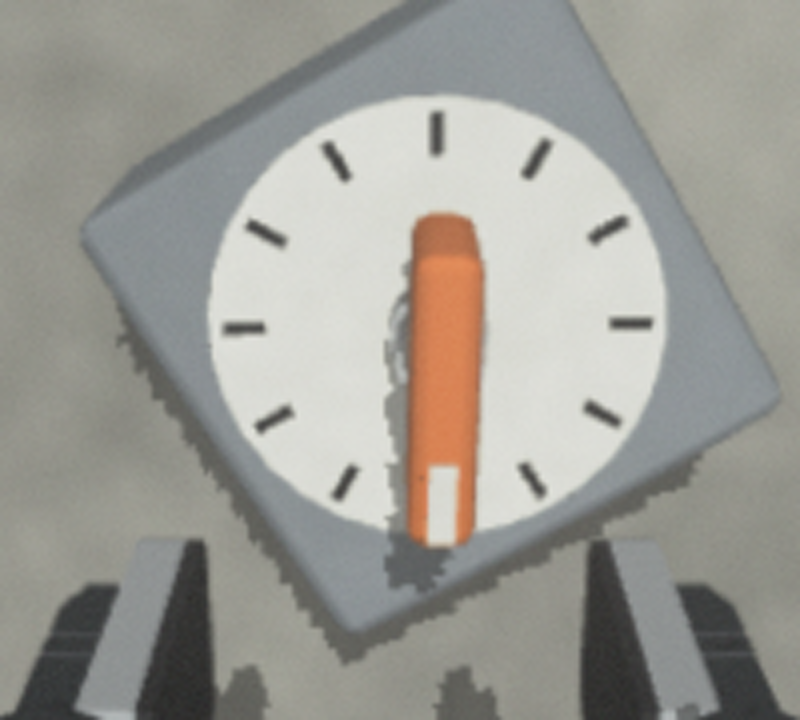

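Request:
{"fn": "play_rows", "kwargs": {
  "commands": [
    {"x": 0, "y": 0, "z": -25, "wx": 0, "wy": 0, "wz": 0, "jaw": 40},
    {"x": 0, "y": 0, "z": 0, "wx": 0, "wy": 0, "wz": 0, "jaw": 40},
    {"x": 0, "y": 0, "z": 0, "wx": 0, "wy": 0, "wz": 0, "jaw": 40}
  ]
}}

```text
clock: 36.4
ee_pos: [0.4862, 0.2742, 0.1283]
ee_rot: [0.001, 0.105, 0.994, -0.0]
force: [0.4, 0.2, 0.0]
finger_gap: 0.467
```

Request:
{"fn": "play_rows", "kwargs": {
  "commands": [
    {"x": -3, "y": 7, "z": -15, "wx": 0, "wy": 0, "wz": 0, "jaw": 40},
    {"x": 0, "y": 0, "z": -20, "wx": 0, "wy": 0, "wz": 0, "jaw": 40},
    {"x": 0, "y": 0, "z": 0, "wx": 0, "wy": 0, "wz": 0, "jaw": 40},
    {"x": 0, "y": 0, "z": 0, "wx": 0, "wy": 0, "wz": 0, "jaw": 40}
  ]
}}

```text
clock: 36.8
ee_pos: [0.4822, 0.2818, 0.0923]
ee_rot: [0.001, 0.105, 0.995, -0.001]
force: [0.2, -0.4, 0.1]
finger_gap: 0.466
```

```bash
python3 look.py ae wrist
python3 - <<'E'
from h import *
crop(cv2.imread('pics/wrist_ae.png'),220,160,200,180,4,'pics/c17.png')
E
```

```text
36.8 [0.4822 0.2818 0.0923] [-0.682  0.498  0.13   1.91  -0.089  0.738  0.86 ] gap 0.466 F [ 0.2 -0.4  0.1]
[[-0.978, 0.208, 0.001], [0.208, 0.978, -0.002], [-0.002, -0.001, -1.0]]
```

View pics/c17.png

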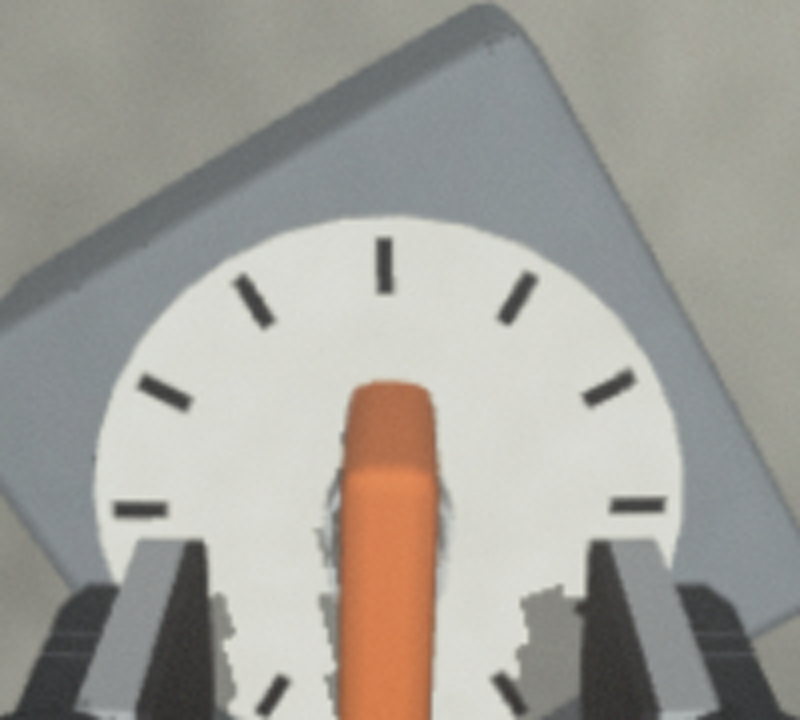

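Request:
{"fn": "play_rows", "kwargs": {
  "commands": [
    {"x": 1, "y": 0, "z": -15, "wx": 0, "wy": 0, "wz": 0, "jaw": 40},
    {"x": 0, "y": 0, "z": -7, "wx": 0, "wy": 0, "wz": 0, "jaw": 40},
    {"x": 0, "y": 0, "z": 0, "wx": 0, "wy": 0, "wz": 0, "jaw": 0},
    {"x": 0, "y": 0, "z": 0, "wx": 0, "wy": 0, "wz": 0, "jaw": 0},
    {"x": 0, "y": 0, "z": 0, "wx": 0, "wy": 0, "wz": 0, "jaw": 0},
    {"x": 0, "y": 0, "z": 0, "wx": 0, "wy": 0, "wz": 0, "jaw": 0},
    {"x": 0, "y": 0, "z": 0, "wx": 0, "wy": 0, "wz": 0, "jaw": 0}
  ],
  "grip_force": 35
}}

```text
clock: 37.55
ee_pos: [0.4829, 0.2806, 0.07]
ee_rot: [0.0, 0.105, 0.994, -0.001]
force: [-1.0, -3.4, -2.5]
finger_gap: 0.137
```

Request:
{"fn": "play_rows", "kwargs": {
  "commands": [
    {"x": 0, "y": 0, "z": 0, "wx": 0, "wy": 0, "wz": -0.1, "jaw": 0},
    {"x": 0, "y": 0, "z": 0, "wx": 0, "wy": 0, "wz": -0.1, "jaw": 0},
    {"x": 0, "y": 0, "z": 0, "wx": 0, "wy": 0, "wz": -0.1, "jaw": 0},
    {"x": 0, "y": 0, "z": 0, "wx": 0, "wy": 0, "wz": 0, "jaw": 0}
  ]
}}

```text
clock: 37.95
ee_pos: [0.483, 0.2808, 0.07]
ee_rot: [0.001, 0.253, 0.968, -0.001]
force: [-1.4, -3.1, -4.1]
finger_gap: 0.138
```

```bash
python3 look.py af wrist;python3 -c "
from workcell import arm
print(arm.get_state()['torque'])"
```

```text
37.95 [0.483  0.2808 0.07  ] [-0.736  0.539  0.201  1.919 -0.156  0.699  0.617] gap 0.138 F [-1.4 -3.1 -4.1]
[[-0.872, 0.489, 0.001], [0.489, 0.872, -0.003], [-0.002, -0.002, -1.0]]
[-0.85063035  0.21467959 -0.04557207]
```

View pics/wrist_af.png

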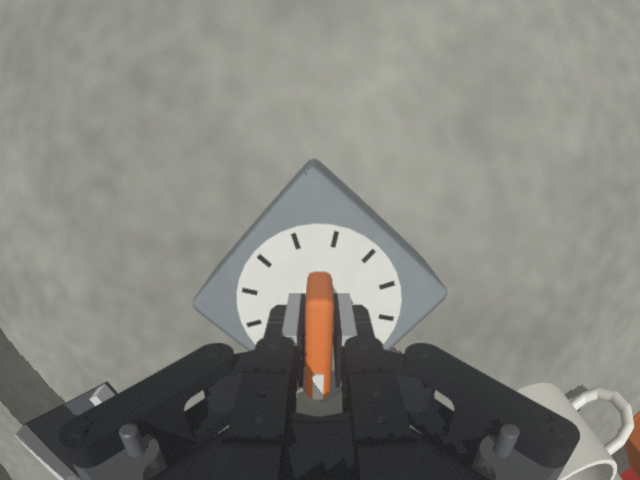

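Request:
{"fn": "play_rows", "kwargs": {
  "commands": [
    {"x": 0, "y": 0, "z": 0, "wx": 0, "wy": 0, "wz": -0.13, "jaw": 0},
    {"x": 0, "y": 0, "z": 0, "wx": 0, "wy": 0, "wz": -0.13, "jaw": 0},
    {"x": 0, "y": 0, "z": 0, "wx": 0, "wy": 0, "wz": -0.13, "jaw": 0},
    {"x": 0, "y": 0, "z": 0, "wx": 0, "wy": 0, "wz": -0.13, "jaw": 0},
    {"x": 0, "y": 0, "z": 0, "wx": 0, "wy": 0, "wz": -0.13, "jaw": 0},
    {"x": 0, "y": 0, "z": 0, "wx": 0, "wy": 0, "wz": -0.13, "jaw": 0},
    {"x": 0, "y": 0, "z": 0, "wx": 0, "wy": 0, "wz": -0.13, "jaw": 0},
    {"x": 0, "y": 0, "z": 0, "wx": 0, "wy": 0, "wz": -0.13, "jaw": 0},
    {"x": 0, "y": 0, "z": 0, "wx": 0, "wy": 0, "wz": -0.13, "jaw": 0},
    {"x": 0, "y": 0, "z": 0, "wx": 0, "wy": 0, "wz": -0.13, "jaw": 0},
    {"x": 0, "y": 0, "z": 0, "wx": 0, "wy": 0, "wz": 0, "jaw": 0}
  ]
}}

```text
clock: 39.1
ee_pos: [0.4839, 0.2812, 0.07]
ee_rot: [0.001, 0.786, 0.618, -0.001]
force: [1.5, -4.0, -5.6]
finger_gap: 0.14
```

```bash
python3 look.py ag wrist
```

```text
39.1 [0.4839 0.2812 0.07  ] [-0.985  0.592  0.526  1.925 -0.426  0.739 -0.449] gap 0.14 F [ 1.5 -4.  -5.6]
[[0.235, 0.972, -0.0], [0.972, -0.235, -0.003], [-0.003, 0.0, -1.0]]
```

Request:
{"fn": "play_rows", "kwargs": {
  "commands": [
    {"x": 0, "y": 0, "z": 0, "wx": 0, "wy": 0, "wz": -0.13, "jaw": 0},
    {"x": 0, "y": 0, "z": 0, "wx": 0, "wy": 0, "wz": -0.13, "jaw": 0},
    {"x": 0, "y": 0, "z": 0, "wx": 0, "wy": 0, "wz": -0.13, "jaw": 0},
    {"x": 0, "y": 0, "z": 0, "wx": 0, "wy": 0, "wz": -0.13, "jaw": 0},
    {"x": 0, "y": 0, "z": 0, "wx": 0, "wy": 0, "wz": -0.13, "jaw": 0},
    {"x": 0, "y": 0, "z": 0, "wx": 0, "wy": 0, "wz": -0.13, "jaw": 0},
    {"x": 0, "y": 0, "z": 0, "wx": 0, "wy": 0, "wz": -0.13, "jaw": 0},
    {"x": 0, "y": 0, "z": 0, "wx": 0, "wy": 0, "wz": -0.13, "jaw": 0},
    {"x": 0, "y": 0, "z": 0, "wx": 0, "wy": 0, "wz": -0.13, "jaw": 0},
    {"x": 0, "y": 0, "z": 0, "wx": 0, "wy": 0, "wz": -0.13, "jaw": 0},
    {"x": 0, "y": 0, "z": 0, "wx": 0, "wy": 0, "wz": 0, "jaw": 0}
  ]
}}

```text
clock: 40.25
ee_pos: [0.4845, 0.2805, 0.0701]
ee_rot: [0.001, 1.0, 0.017, -0.0]
force: [3.7, -5.0, -6.3]
finger_gap: 0.135
```

```bash
python3 look.py ah wrist
```

```text
40.25 [0.4845 0.2805 0.0701] [-1.202  0.703  0.84   1.932 -0.707  0.832 -1.513] gap 0.135 F [ 3.7 -5.  -6.3]
[[0.999, 0.033, -0.0], [0.033, -0.999, -0.001], [-0.0, 0.001, -1.0]]
```

View pics/wrist_ah.png

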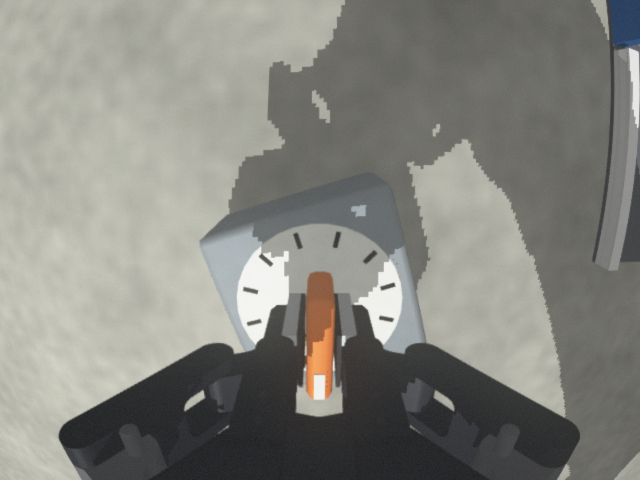

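Request:
{"fn": "play_rows", "kwargs": {
  "commands": [
    {"x": 0, "y": 0, "z": 0, "wx": 0, "wy": 0, "wz": -0.12, "jaw": 0},
    {"x": 0, "y": 0, "z": 0, "wx": 0, "wy": 0, "wz": -0.12, "jaw": 0},
    {"x": 0, "y": 0, "z": 0, "wx": 0, "wy": 0, "wz": -0.12, "jaw": 0},
    {"x": 0, "y": 0, "z": 0, "wx": 0, "wy": 0, "wz": -0.12, "jaw": 0},
    {"x": 0, "y": 0, "z": 0, "wx": 0, "wy": 0, "wz": -0.12, "jaw": 0},
    {"x": 0, "y": 0, "z": 0, "wx": 0, "wy": 0, "wz": -0.12, "jaw": 0},
    {"x": 0, "y": 0, "z": 0, "wx": 0, "wy": 0, "wz": 0, "jaw": 0}
  ]
}}

```text
clock: 41.0
ee_pos: [0.4843, 0.2799, 0.07]
ee_rot: [0.0, 0.942, -0.337, 0.0]
force: [2.1, -6.6, -3.7]
finger_gap: 0.134
```

```bash
python3 look.py ai
```

```text
41.0 [0.4843 0.2799 0.07  ] [-1.297  0.791  0.997  1.936 -0.854  0.912 -2.115] gap 0.134 F [ 2.1 -6.6 -3.7]
[[0.773, -0.634, 0.0], [-0.634, -0.773, -0.001], [0.001, 0.0, -1.0]]
```

Request:
{"fn": "play_rows", "kwargs": {
  "commands": [
    {"x": 0, "y": 0, "z": 0, "wx": 0, "wy": 0, "wz": 0, "jaw": 40},
    {"x": 0, "y": 0, "z": 0, "wx": 0, "wy": 0, "wz": 0, "jaw": 40},
    {"x": 0, "y": 0, "z": 0, "wx": 0, "wy": 0, "wz": 0, "jaw": 40},
    {"x": 0, "y": 0, "z": 25, "wx": 0, "wy": 0, "wz": 0, "jaw": 40},
    {"x": 0, "y": 0, "z": 30, "wx": 0, "wy": 0, "wz": 0, "jaw": 40},
    {"x": 0, "y": 0, "z": 0, "wx": 0, "wy": 0, "wz": 0.14, "jaw": 40},
    {"x": 0, "y": 0, "z": 0, "wx": 0, "wy": 0, "wz": 0.14, "jaw": 40},
    {"x": 0, "y": 0, "z": 0, "wx": 0, "wy": 0, "wz": 0.14, "jaw": 40},
    {"x": 0, "y": 0, "z": 0, "wx": 0, "wy": 0, "wz": 0.14, "jaw": 40},
    {"x": 0, "y": 0, "z": 0, "wx": 0, "wy": 0, "wz": 0.14, "jaw": 40},
    {"x": 0, "y": 0, "z": 0, "wx": 0, "wy": 0, "wz": 0.14, "jaw": 40},
    {"x": 0, "y": 0, "z": 0, "wx": 0, "wy": 0, "wz": 0.14, "jaw": 40}
  ]
}}

```text
clock: 42.2
ee_pos: [0.4835, 0.2826, 0.1258]
ee_rot: [-0.001, 0.989, 0.149, -0.001]
force: [0.6, -0.2, 0.2]
finger_gap: 0.471
```

Request:
{"fn": "play_rows", "kwargs": {
  "commands": [
    {"x": 0, "y": 0, "z": 0, "wx": 0, "wy": 0, "wz": 0.14, "jaw": 40},
    {"x": 0, "y": 0, "z": 0, "wx": 0, "wy": 0, "wz": 0.14, "jaw": 40},
    {"x": 0, "y": 0, "z": 0, "wx": 0, "wy": 0, "wz": 0.14, "jaw": 40},
    {"x": 0, "y": 0, "z": 0, "wx": 0, "wy": 0, "wz": 0.14, "jaw": 40},
    {"x": 0, "y": 0, "z": 0, "wx": 0, "wy": 0, "wz": 0.14, "jaw": 40},
    {"x": 0, "y": 0, "z": 0, "wx": 0, "wy": 0, "wz": 0.14, "jaw": 40},
    {"x": 0, "y": 0, "z": 0, "wx": 0, "wy": 0, "wz": 0.14, "jaw": 40},
    {"x": 0, "y": 0, "z": 0, "wx": 0, "wy": 0, "wz": 0.14, "jaw": 40},
    {"x": 0, "y": 0, "z": 0, "wx": 0, "wy": 0, "wz": 0.14, "jaw": 40},
    {"x": 0, "y": 0, "z": 0, "wx": 0, "wy": 0, "wz": 0.14, "jaw": 40},
    {"x": 0, "y": 0, "z": 0, "wx": 0, "wy": 0, "wz": 0.14, "jaw": 40},
    {"x": 0, "y": 0, "z": 0, "wx": 0, "wy": 0, "wz": 0.14, "jaw": 40}
  ]
}}

```text
clock: 43.4
ee_pos: [0.4837, 0.2823, 0.1259]
ee_rot: [0.001, 0.549, 0.836, -0.0]
force: [0.5, 0.6, -0.5]
finger_gap: 0.469
```

Request:
{"fn": "play_rows", "kwargs": {
  "commands": [
    {"x": 0, "y": 0, "z": 0, "wx": 0, "wy": 0, "wz": 0.14, "jaw": 40},
    {"x": 0, "y": 0, "z": 0, "wx": 0, "wy": 0, "wz": 0.14, "jaw": 40},
    {"x": 0, "y": 0, "z": 0, "wx": 0, "wy": 0, "wz": 0.14, "jaw": 40},
    {"x": 0, "y": 0, "z": 0, "wx": 0, "wy": 0, "wz": 0, "jaw": 40},
    {"x": 0, "y": 0, "z": 0, "wx": 0, "wy": 0, "wz": 0, "jaw": 40}
  ]
}}

```text
clock: 43.9
ee_pos: [0.4837, 0.2819, 0.1258]
ee_rot: [0.001, 0.368, 0.93, -0.0]
force: [-0.3, -0.2, -0.9]
finger_gap: 0.471
```

```bash
python3 look.py aj wrist
```

```text
43.9 [0.4837 0.2819 0.1258] [-0.852  0.466  0.347  1.896 -0.21   0.813  0.423] gap 0.471 F [-0.3 -0.2 -0.9]
[[-0.73, 0.684, 0.001], [0.684, 0.73, -0.001], [-0.002, 0.0, -1.0]]
```

View pics/wrist_aj.png

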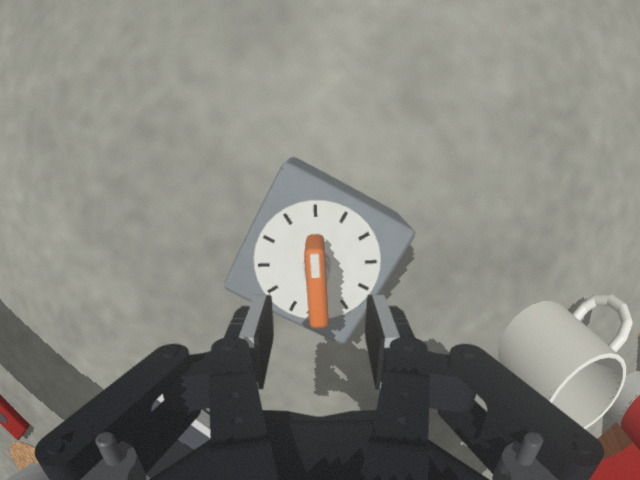

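Request:
{"fn": "play_rows", "kwargs": {
  "commands": [
    {"x": 0, "y": -1, "z": -20, "wx": 0, "wy": 0, "wz": 0.06, "jaw": 40},
    {"x": 0, "y": 0, "z": -25, "wx": 0, "wy": 0, "wz": 0, "jaw": 40},
    {"x": 0, "y": 0, "z": -11, "wx": 0, "wy": 0, "wz": 0, "jaw": 40},
    {"x": 0, "y": 0, "z": 0, "wx": 0, "wy": 0, "wz": 0, "jaw": 40},
    {"x": 0, "y": 0, "z": 0, "wx": 0, "wy": 0, "wz": 0, "jaw": 0},
    {"x": 0, "y": 0, "z": 0, "wx": 0, "wy": 0, "wz": 0, "jaw": 0},
    {"x": 0, "y": 0, "z": 0, "wx": 0, "wy": 0, "wz": 0, "jaw": 0},
    {"x": 0, "y": 0, "z": 0, "wx": 0, "wy": 0, "wz": 0, "jaw": 0},
    {"x": 0, "y": 0, "z": 0, "wx": 0, "wy": 0, "wz": 0, "jaw": 0}
  ]
}}

```text
clock: 44.85
ee_pos: [0.4837, 0.2805, 0.0704]
ee_rot: [0.001, 0.338, 0.941, -0.0]
force: [-3.0, -1.6, 6.3]
finger_gap: 0.139
```

Request:
{"fn": "play_rows", "kwargs": {
  "commands": [
    {"x": 0, "y": 0, "z": 0, "wx": 0, "wy": 0, "wz": -0.1, "jaw": 0},
    {"x": 0, "y": 0, "z": 0, "wx": 0, "wy": 0, "wz": -0.1, "jaw": 0},
    {"x": 0, "y": 0, "z": 0, "wx": 0, "wy": 0, "wz": -0.1, "jaw": 0},
    {"x": 0, "y": 0, "z": 0, "wx": 0, "wy": 0, "wz": -0.1, "jaw": 0},
    {"x": 0, "y": 0, "z": 0, "wx": 0, "wy": 0, "wz": 0, "jaw": 0}
  ]
}}

```text
clock: 45.35
ee_pos: [0.4837, 0.2805, 0.0703]
ee_rot: [0.001, 0.52, 0.854, -0.001]
force: [-2.5, -3.0, 6.1]
finger_gap: 0.142
```

```bash
cat > k.py <<'E'
from workcell import arm
import numpy as np
s=arm.get_state();w,x,y,z=s['ee_rot'];from scipy.spatial.transform import Rotation as R
m=R.from_quat([x,y,z,w]).as_matrix();print('tooly',np.arctan2(m[1,1],m[0,1]).round(3),'torque',s['torque'].round(3),'F',s['force'].round(1),'tau7',s['tau'][6].round(2),'q7',s['q'][6].round(2))
E
python3 k.py
```

```text
tooly 0.478 torque [-0.604  0.537  0.021] F [-2.5 -3.   6.1] tau7 -0.76 q7 0.18
```

Request:
{"fn": "play_rows", "kwargs": {
  "commands": [
    {"x": 0, "y": 0, "z": 0, "wx": 0, "wy": 0, "wz": -0.08, "jaw": 0},
    {"x": 0, "y": 0, "z": 0, "wx": 0, "wy": 0, "wz": -0.08, "jaw": 0},
    {"x": 0, "y": 0, "z": 0, "wx": 0, "wy": 0, "wz": 0, "jaw": 0}
  ]
}}

```text
clock: 45.65
ee_pos: [0.4838, 0.2804, 0.0703]
ee_rot: [0.001, 0.586, 0.81, -0.001]
force: [-1.8, -4.2, 6.8]
finger_gap: 0.138
```

```bash
python3 k.py
```

```text
tooly 0.319 torque [-0.547  0.514  0.103] F [-1.8 -4.2  6.8] tau7 -0.63 q7 0.05
```

Request:
{"fn": "play_rows", "kwargs": {
  "commands": [
    {"x": 0, "y": 0, "z": 0, "wx": 0, "wy": 0, "wz": -0.08, "jaw": 0},
    {"x": 0, "y": 0, "z": 0, "wx": 0, "wy": 0, "wz": -0.08, "jaw": 0},
    {"x": 0, "y": 0, "z": 0, "wx": 0, "wy": 0, "wz": 0, "jaw": 0}
  ]
}}

```text
clock: 45.95
ee_pos: [0.4839, 0.2796, 0.0704]
ee_rot: [0.001, 0.648, 0.762, -0.001]
force: [-2.0, -5.0, 7.5]
finger_gap: 0.139
```

```bash
python3 k.py
```

```text
tooly 0.161 torque [-1.199  0.488  0.994] F [-2.  -5.   7.5] tau7 -1.59 q7 -0.08
```

Request:
{"fn": "play_rows", "kwargs": {
  "commands": [
    {"x": 0, "y": 0, "z": 0, "wx": 0, "wy": 0, "wz": -0.05, "jaw": 0},
    {"x": 0, "y": 0, "z": 0, "wx": 0, "wy": 0, "wz": 0, "jaw": 0}
  ]
}}

```text
clock: 46.15
ee_pos: [0.4839, 0.2799, 0.0704]
ee_rot: [0.001, 0.665, 0.747, -0.001]
force: [-2.3, -4.5, 8.0]
finger_gap: 0.138
```

```bash
python3 k.py; python3 look.py ak wrist
```

```text
tooly 0.115 torque [-1.058  0.454  1.875] F [-2.3 -4.5  8. ] tau7 -2.28 q7 -0.12
46.15 [0.4839 0.2799 0.0704] [-0.961  0.583  0.497  1.926 -0.398  0.732 -0.118] gap 0.138 F [-2.3 -4.5  8. ]
[[-0.115, 0.993, 0.0], [0.993, 0.115, -0.004], [-0.004, 0.0, -1.0]]
```

View pics/wrist_ak.png

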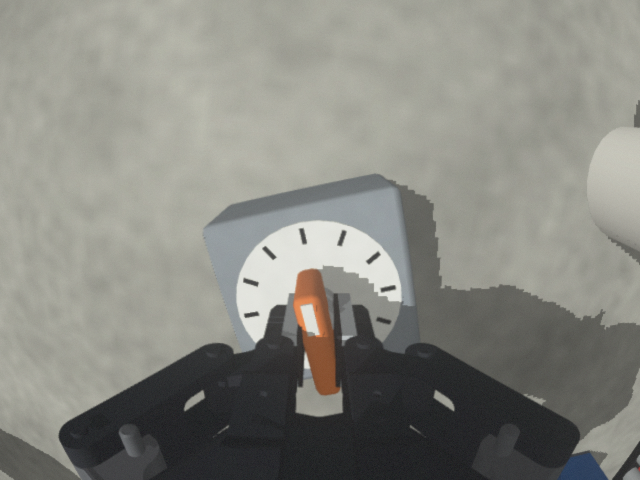

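The z torque climbs to 1.9 N m, far above the spring's 0.15, and the key slips in the pads, so it is at its stop. I'll release and retreat.

Request:
{"fn": "play_rows", "kwargs": {
  "commands": [
    {"x": 0, "y": 0, "z": 0, "wx": 0, "wy": 0, "wz": 0, "jaw": 40},
    {"x": 0, "y": 0, "z": 0, "wx": 0, "wy": 0, "wz": 0, "jaw": 40},
    {"x": 0, "y": 0, "z": 0, "wx": 0, "wy": 0, "wz": 0, "jaw": 40},
    {"x": 0, "y": 0, "z": 25, "wx": 0, "wy": 0, "wz": 0, "jaw": 40},
    {"x": 0, "y": 0, "z": 40, "wx": 0, "wy": 0, "wz": 0, "jaw": 40},
    {"x": 0, "y": 0, "z": 40, "wx": 0, "wy": 0, "wz": 0, "jaw": 40},
    {"x": -20, "y": 0, "z": 40, "wx": 0, "wy": 0, "wz": 0, "jaw": 40},
    {"x": -20, "y": 30, "z": 30, "wx": 0, "wy": 0, "wz": 0, "jaw": 40},
    {"x": -20, "y": 30, "z": 0, "wx": 0, "wy": 0, "wz": 0, "jaw": 40},
    {"x": -20, "y": 30, "z": 0, "wx": 0, "wy": 0, "wz": 0, "jaw": 40},
    {"x": -20, "y": 30, "z": 0, "wx": 0, "wy": 0, "wz": 0, "jaw": 40},
    {"x": 0, "y": 0, "z": 0, "wx": 0, "wy": 0, "wz": 0, "jaw": 40}
  ]
}}

```text
clock: 47.4
ee_pos: [0.379, 0.4063, 0.2441]
ee_rot: [-0.001, 0.664, 0.748, -0.001]
force: [-0.7, 1.2, -0.4]
finger_gap: 0.465
```

```bash
python3 look.py al wrist top scene
python3 - <<'E'
from h import *
crop(cv2.imread('pics/top_al.png'),140,230,90,90,6,'pics/c18.png')
E
```

```text
47.4 [0.379  0.4063 0.2441] [-1.324  0.33   0.564  1.813 -0.202  1.058 -0.565] gap 0.465 F [-0.7  1.2 -0.4]
[[-0.119, 0.993, -0.002], [0.993, 0.119, 0.0], [0.001, -0.002, -1.0]]
```

View pics/top_al.png

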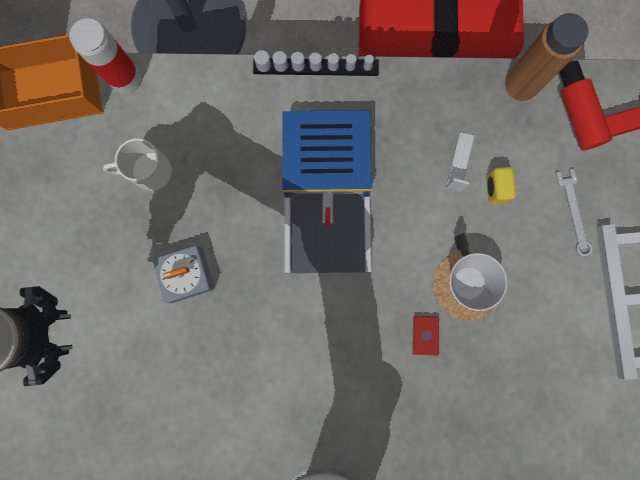

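View pics/scene_al.png

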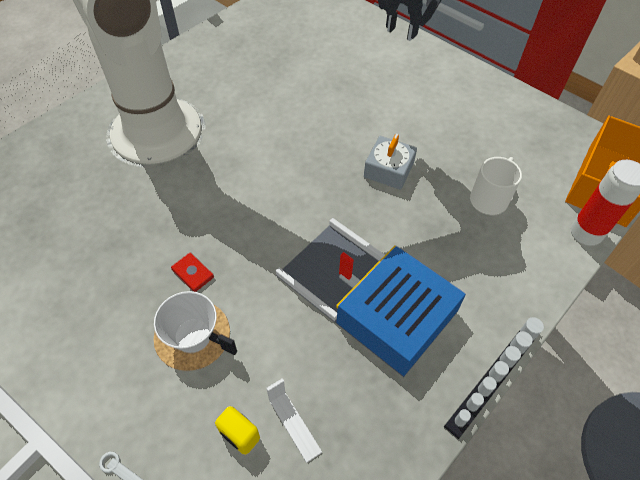

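View pics/wrist_al.png

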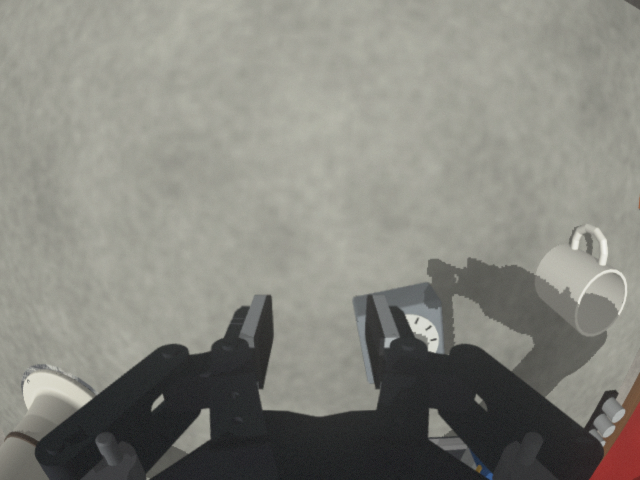

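View pics/c18.png

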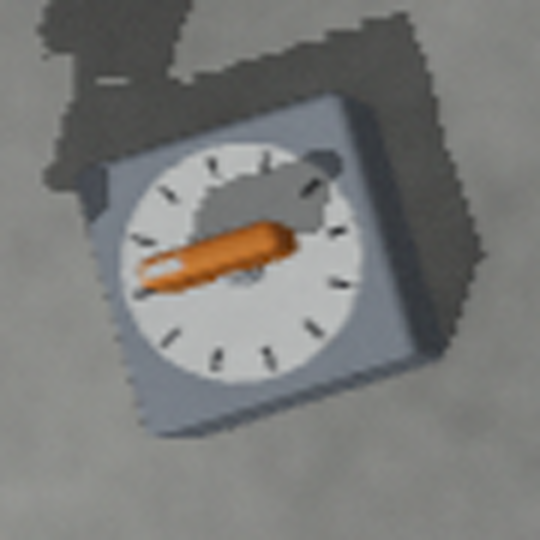

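The key's mark has turned about 4.28 rad clockwise. Assuming the key's zero lies along the timer box, that makes about 4.71. The tray tab is at its home position, the pot is upright on its pad and the bystanders haven't moved. Handing in.

Run:
```python
from h import *
print('pot',atz('top',478.5,282,.075).round(4))
print(arm.close_job()); print(arm.get_state()['clock'])
```

```text
pot [ 0.4752 -0.2825  0.075 ]
the job is handed in; nothing more can be done
None
the job is handed in; nothing more can be done
```

The job is handed in, finished at about 47 s of the 210 s allowed. I tipped 3 nuts from the pot (to 111°) and stood the pot back on its pad. I then put the 3 loose nuts in the tray, slid the tray home and wound the key to its stop.

What the last checks showed:
- **Nuts:** six were counted in the tray before it went in, one of them standing on its side. None was left visible in the pot or on the bench. They can't be seen under the hood, so I couldn't check them again after the slide.
- **Tray:** it stopped against the end wall. The tab measured x 0.596, where 0.5965 was expected for fully home.
- **Pot:** it is upright, with its centre about 3 mm from the pad's centre.
- **Key:** the torque rose to about 1.9 N m and the key slipped in the pads, so it is at the stop. The pictures show about 4.28 rad of turn. Adding a starting angle of about 0.43–0.48, which assumes the key's zero lies along the timer box, gives 4.71–4.76 against a stop at 4.71.
- **Bystanders and arm:** the bystanders look unmoved, and the gripper is clear of everything.

Two measurements disagreed along the way. The cameras differed by up to about 5 mm on the handle and nut positions, and I corrected this with close wrist views before each grasp. My first move call was refused for missing keys and moved nothing.

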